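# Fetch samples from the locked show case and set them up under the microscope

## Task

Set up the next microscope show: unlock the blue sample case (press its red button so that the T-handle pops up, turn the handle a quarter turn clockwise and slide the clear cover fully back by it), and lay every sample block from its open front compartment flat, stone face up, in the aluminium carrier tray on the microscope's stage. Lock the case up again: cover closed, handle turned back and pushed down until it stays down. Slide the tray on the stage so that the orange-ringed spot is right under the tip of the lens, and crank the handwheel on the column until the black pointer of the lens carriage is level with the red marker on the scale, leaving hands off the lens itself and the other things on the table where they are.

Things in the scene. Friction and masses are not known exactly. Their poses are not given: they have to be found in the camera images.
- case: blue low showcase, 380 (x) x 290 (y) x 70 mm, fixed; origin at the centre of its underside, x points from its front (lock side) to its back. The samples lie on its white inner floor, 22 mm above the table, in the open-topped front compartment (x from -146 to +40 mm, y +-137 mm, walls up to 70 mm) under the sliding cover; the rear part, x above 40 mm, has a fixed pane with show pieces, not for use. A latch housing fills the front 44 mm below the cover
- case_cover (a joint): sliding clear cover with an aluminium front strip, its top 82 mm above the table; 0 closed, 0.195 m fully open (slides along the case's +x over the rear pane, about 1.5 N of friction). It cannot move unless the T-handle is popped up and turned beyond about 0.9 rad, and it comes back to 0 only with the handle still turned
- t_handle (a point): centre of the T-handle's grip bar (bright metal, 76 x 16 x 14 mm high) amid the cover's front strip, moving with the cover; its y axis runs along the bar, z up. Down, it lies along the case's y in a black pocket, rim 90 mm and bar top 97 mm above the table; popped up it is 28 mm higher. Cover open, bar turned: it reaches over the compartment to about x = -11 mm
- handle_pop (a joint): how far the T-handle has popped up: 0 fully down (about 0.001 m when caught), 0.028 m up. A spring (3 to 6 N) lifts it when the button is pressed; pushed back down (about 8 N) a catch clicks and holds it down. It goes down only when turned back to 0
- handle_turn (a joint): turn of the T-handle about the vertical: 0 locked (bar along the case's y), grows clockwise seen from above to the stop at 1.5 rad; free (0.06 N m of friction, stays where left) only when popped up
- button_top (a point): centre of the top of the red round release button, 22 mm wide, on the cover's front strip 74 mm from the handle's centre towards the case's -y, 96 mm above the table
- release_button (a joint): 0 out, 0.007 m fully pressed down (5 N, spring return); releases the handle from about 0.005 m on
- scope: microscope stand, fixed: a light grey flat stage plate 260 x 460 x 12 mm (top 12 mm above the table) with a column; origin on the table straight under the lens tip, z up. The plate spans x -120 to +140 mm and y -130 to +330 mm; the column stands at x +90 mm, y 0, a handwheel on top
- lens_tip (a point): the tip of the black lens nose, pointing straight down; the nose is 40 mm wide 22 mm above its tip, the white round lens body above it 48 mm wide and up to 108 mm above the tip. An arm joins it to the carriage on the column behind it (scope's +x)
- lens_carriage (a joint): how far the lens carriage has been cranked down: 0 top (lens tip 140 mm above the table), 0.060 m lowest. Moves only by the handwheel, 10 mm per turn, and stays where left
- pointer (a point): tip of the black pointer on the lens carriage, beside the scale
- mark_line (a point): middle of the red marker (20 x 5 mm) clipped to the scale beside the column, a white line across it; its height differs from start to start, always below the pointer's start
- handwheel (a joint): turn of the black handwheel (96 mm wide) on top of the column about the vertical, rad: starts at 0 and grows clockwise seen from above, lowering the lens; about 1.5 N at the knob turns it, slowly; the knob needs a firm grip, or it lags
- crank_grip (a point): on the axis of the handwheel's upright red crank knob (18 mm thick, 38 mm high, spins freely on its own axis), 16 mm below its top (304 mm above the table); it circles 36 mm from the wheel's axis, which is the column's
- carrier: loose aluminium carrier tray, 92 (x) x 196 (y) mm, 0.35 kg, lying on the stage plate; origin at the centre of its underside; floor 6 mm thick, inside 80 x 184 mm, rim 13 mm high; room for three samples side by side along y, 54 mm apart, each with its length along x. A black handle, 14 mm wide and 30 mm high, juts from its front (-x) side to x = -118 mm
- carrier_grip (a point): middle of the tray's handle: 88 mm before the tray's centre, 24 mm above the tray's underside
- sample_m: the marked sample: dark block 62 (x) x 32 (y) x 24 mm, 0.12 kg, grey stone face on top; origin at the centre of its underside, z up out of the stone face. Always present
- sample_m_spot (a point): centre of the orange-ringed spot (15 mm wide) on the marked sample's top, 12 mm from its middle towards its +x end
- sample_a: sample block of the same size with a green stone face; origin at the centre of its underside; may be absent
- sample_b: sample block of the same size with a brown stone face; origin at the centre of its underside; may be absent
- lens_cap: black round lens cap, 52 mm wide, 14 mm high, lying on the stage plate behind the tray; leave alone
- water_bottle: water bottle, 64 mm wide, 190 mm high, behind; leave alone
- magnifier: hand magnifier lying in front of the case, 165 mm long; leave alone
- blower: black rubber dust blower, 56 mm wide, 115 mm high; leave alone

How it is judged:
On the way, in this order (a step that is already met when the one before it is completed fails the run):
1. the T-handle has popped up (value of joint handle_pop above 0.022 m), for 0.2 s.
2. the handle is turned and the cover is slid fully back (value of joint handle_turn above 1.1 rad and value of joint case_cover above 0.175 m), for 0.2 s.
3. every sample lies flat in the carrier tray (x of sample_m in the frame of carrier between -0.03 and 0.03 m and y of sample_m in the frame of carrier between -0.085 and 0.085 m and z of sample_m in the frame of carrier between 0.002 and 0.01 m and angle between each of sample_m, sample_a, sample_b's own z axis and vertical below 0.1 rad and linear speed of each of sample_m, sample_a, sample_b below 0.02 m/s and x of sample_a in the frame of carrier between -0.03 and 0.03 m and y of sample_a in the frame of carrier between -0.085 and 0.085 m and z of sample_a in the frame of carrier between 0.002 and 0.01 m and x of sample_b in the frame of carrier between -0.03 and 0.03 m and y of sample_b in the frame of carrier between -0.085 and 0.085 m and z of sample_b in the frame of carrier between 0.002 and 0.01 m), for 0.3 s.
At the end, for the whole second after the job is handed in: All samples flat, face up, on the tray floor; tray flat on the stage, orange spot within 6 mm of the lens tip seen from above; pointer level with the marker within 2.5 mm; cover shut within 5 mm, T-handle turned back within 0.15 rad and caught down within 4 mm; all at rest (all of step 3 and value of joint case_cover below 0.005 m and value of joint handle_turn below 0.15 rad and value of joint handle_pop below 0.004 m and horizontal distance between sample_m_spot and lens_tip below 0.006 m and z of pointer in the frame of mark_line between -0.0025 and 0.0025 m and angle between carrier's own z axis and vertical below 0.04 rad and z of carrier in the frame of scope between 0.009 and 0.016 m and linear speed of carrier below 0.01 m/s and velocity of joint handwheel between -0.05 and 0.05 rad/s); the robot touches nothing.
It fails at once if the lens or its carriage is pushed (over 6 N) (contact force between lens_carriage and anything else above 6 N).
It fails at once if a bystander is moved more than 40 mm or upset (distance of any of lens_cap, water_bottle, magnifier, blower from where it was at the start of the episode above 0.04 m or angle between any of water_bottle, blower's own z axis and vertical above 0.6 rad).
Of sample_a, sample_b only 1 to 2 are there at a start; the rules pass over those that are not, and their reading is None.
At some moment in a run one of sample_m, sample_a, sample_b may be knocked a few centimetres aside while the robot is not near it.
It also fails if it takes over 210 s, if anything falls off the work surface, if the arm or the gripper's body presses on something with over 40 N, if the wrist force passes 120 N, or if a joint passes its speed limit or range.

## Robot

A 7-joint arm with a two-finger parallel gripper is mounted at the origin on the work surface. World frame = base frame: x ahead of the robot, y to its left, z up, the work surface at z = 0. Lengths are in m, angles in rad, forces in N, time in s.
With the tool pointing down it reaches from about 0.425 to 0.925 m from the base axis. Payload 6.8 kg.
Tool frame: the origin (TCP) lies at the centre of the arm's flange, where the gripper is bolted on; the fingertips stand 182 mm ahead of it and the grasp point (between the pads) lies 163 mm ahead of it; z points along the fingers, y is the direction in which the jaws open and shut (so a half turn about z gives the same grasp; the last joint's range is limited). The gripper opens to 88 mm and grips with 3 to 60 N. Pads are 20 mm wide; open, the fingers measure 115 mm over their backs; the gripper's body (75 mm by 178 mm) begins 61 mm behind the grasp point.
Start: joints at [-1.261, 0.477, 0.022, 1.555, -0.011, 1.109, -0.083], TCP at [0.274, 0.617, 0.405] pointing down, gripper open.
Joint ranges: [-2.96, 2.96], [-0.34, 2.1], [-1.41, 1.46], [0.24, 2.44], [-1.37, 4.51], [0.17, 1.92], [-2.96, 2.96]. Speed limits (rad/s): [2.39, 2.39, 3.14, 3.14, 3.14, 3.14, 3.14].

## Interface

Orientations are given as a unit quaternion [w, x, y, z].
In Python, from bench import ctrl, vision gives the robot as it stands.
- The arm moves only by the shell command python3 -m handwheel 'ROWS'. ROWS is JSON, a list of rows, each an object of numbers: "dx", "dy", "dz": the shift along the world's x, y, z in m; "yaw": the turn about the world's z in rad; "fingers": the finger opening in m, from 0 to 0.0878. A call has exactly 5 rows; each row shifts and turns the commanded pose from where the row before left it; what a row does not reach is not made up. A row lasts 1/10 s, in which the tool goes at most 50 mm and 8.59 degrees, less where a joint would pass 70% of its speed; a pose out of reach is approached as far as the arm can. A call is refused whole if a number of a shift passes 0.05 or a number of a turn 0.15, either way. A call with a gripper value outside its range is refused whole. The fingers move at their own pace and stop on an object; the grip force is fixed at half the most. Time passes only in rows, so rows that do not move let the fingers close, or fill a call up. It gives the time, the measured TCP pose, the force and the opening at its end, in the units of the state.
- ctrl.get_obs(): the state, without advancing time (a new reading comes with each control period).
- vision.get_image(name): name is "scene" or "top"; returns the picture (480x640x3 uint8, red, green, blue); there is no depth.
- vision.get_calibration(name): a dict with "vfov" (degrees; the focal length in pixels is half the picture's height over the tangent of half this angle, whatever the lens; pixels are square), "cx", "cy" (the principal point, pixels), "camera_from_world" (4x4, takes a point from world to camera coordinates). Camera axes: x right, y down, z forward; pixel columns grow to the right and rows downward; lengths in m; the calibration is good to about 2 mm. A picture is of the moment at which its call begins. get_calibration takes no time and is no camera call.
- ctrl.hand_in(): hands the job in, once; it reports no verdict.
The state is a dict: "time": time; "q": joint angles; "dq": joint speeds; "tau": joint torques, N m; "eef_pos": TCP position; "orientation": TCP orientation; "wrist_force": force on the tool from outside, world axes, zero at the start; "moment": the same for the moment, N m; "grip_width": opening from 0.0 (shut) to 1.0 (fully open).
Only numpy, scipy, OpenCV 4.12 (cv2) and the standard library are available. Lean on these libraries where they do the work, as an engineer would, in place of code of your own. Each camera call takes 0.05 s, during which the arm holds its last target.

## Working session

There is one attempt and no reset: what is moved stays moved. The work goes in short steps, Python scripts to look and compute and a shell command to move; the robot and the scene stay as the last step left them, time stands still between calls to the robot, and variables do not carry over. Pictures are saved under pics/ and viewed, and the job is handed in when it is done.

```bash
ls -la; mkdir -p pics; python3 - <<'E'
from bench import ctrl, vision
import cv2
o=ctrl.get_obs()
for k,v in o.items(): print(k,v)
for n in("scene","top"):
    im=vision.get_image(n); cv2.imwrite(f"pics/{n}0.png",im[:,:,::-1]); print(n,vision.get_calibration(n))
E
```

```text
total 12
drwxr-xr-x  3 agent agent 4096 Dec  7 15:03 .
drwxr-xr-x 23 root  root  4096 Dec  7 15:03 ..
drwxr-xr-x  2 agent agent 4096 Dec  7 15:03 pics
time 0.0
q [-1.2610982   0.47780781  0.02234719  1.55640406 -0.01150274  1.10928217
 -0.08311003]
dq [-1.07267986e-03  8.22218889e-04  3.41832403e-04  3.13291411e-03
 -1.18474122e-03 -7.38136692e-04  6.06275709e-05]
tau [-2.18750060e-04 -5.82853246e+01  1.53431967e+00 -2.72606653e+01
 -5.43351041e-02  1.70478324e-02  1.42158196e-04]
eef_pos [0.27377049 0.61670889 0.40369641]
orientation [-1.18591129e-04  2.07380879e-01  9.78259876e-01 -8.78592668e-04]
wrist_force [-0.3800137   0.39456399  0.00762123]
moment [-0.0386935   0.03541249 -0.00914966]
grip_width 1.0007692290096672
scene {'vfov': 50.0018050040062, 'cx': 321.808850390466, 'cy': 240.34741134122706, 'camera_from_world': array([[ 0.8420099 ,  0.53938228, -0.00927809, -0.47947779],
       [ 0.34188493, -0.54685004, -0.76424454,  0.00411016],
       [-0.41729369,  0.64032943, -0.64485982,  1.33293273],
       [ 0.        ,  0.        ,  0.        ,  1.        ]])}
top {'vfov': 53.3930097487749, 'cx': 319.79173154639966, 'cy': 241.6376805527777, 'camera_from_world': array([[-0.00347144, -0.99998808, -0.00343465,  0.08780285],
       [-0.97596163,  0.00413646, -0.21790315,  0.56726925],
       [ 0.21791476,  0.00259565, -0.97596435,  0.94577621],
       [ 0.        ,  0.        ,  0.        ,  1.        ]])}
```

View pics/scene0.png

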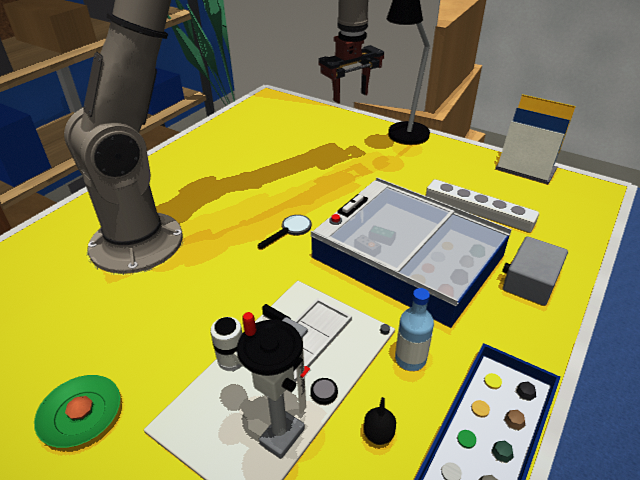

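View pics/top0.png

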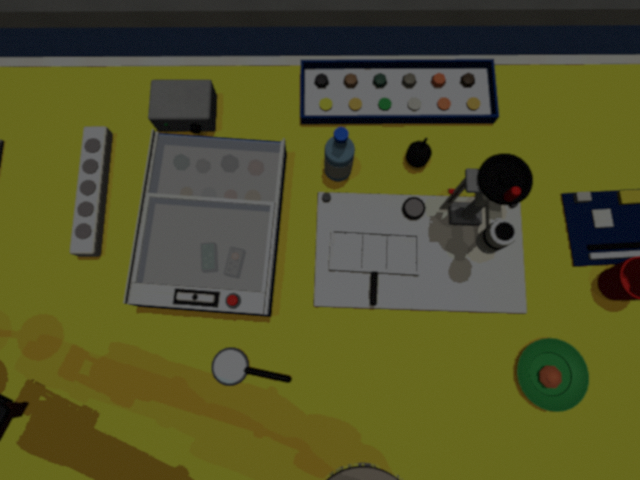

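```bash
cat > h.py <<'E'
import numpy as np, cv2
from bench import ctrl, vision
C={n:vision.get_calibration(n) for n in("scene","top")}
def f(n): return 240/np.tan(np.radians(C[n]["vfov"])/2)
def ray(n,u,v):
    T=C[n]["camera_from_world"];R=T[:3,:3];t=T[:3,3]
    d=R.T@np.array([(u-C[n]["cx"])/f(n),(v-C[n]["cy"])/f(n),1]); return -R.T@t,d/np.linalg.norm(d)
def pl(n,u,v,z):
    o,d=ray(n,u,v); return o+d*(z-o[2])/d[2]
def proj(n,p):
    T=C[n]["camera_from_world"];c=T[:3,:3]@np.array(p)+T[:3,3]; return np.array([C[n]["cx"]+f(n)*c[0]/c[2],C[n]["cy"]+f(n)*c[1]/c[2]])
def tri(us,ut):
    o1,d1=ray("scene",*us);o2,d2=ray("top",*ut)
    A=np.stack([d1,-d2],1);s=np.linalg.lstsq(A,o2-o1,rcond=None)[0]
    a=o1+s[0]*d1;b=o2+s[1]*d2; return (a+b)/2,np.linalg.norm(a-b)
def grab(n,name,crop=None,s=1,gain=1.0):
    im=vision.get_image(n)[:,:,::-1].copy(); cv2.imwrite(f"pics/{name}_raw.png",im)
    save(im,name,crop,s,gain); return im
def save(im,name,crop=None,s=1,gain=1.0):
    if crop: x0,y0,x1,y1=crop; im=im[y0:y1,x0:x1]
    im=cv2.resize(np.clip(im*gain,0,255).astype(np.uint8),None,fx=s,fy=s,interpolation=cv2.INTER_CUBIC)
    cv2.imwrite(f"pics/{name}.png",im)
def st():
    o=ctrl.get_obs(); q=o["orientation"]
    # tool y axis yaw
    w,x,y,z=q; yx=2*(x*y-w*z); yy=1-2*(x*x+z*z)
    print("t %.1f pos %s jaw_yaw %.3f F %s grip %.1f mm q7 %.2f"%(o["time"],np.round(o["eef_pos"],4),np.arctan2(yy,yx),np.round(o["wrist_force"],1),o["grip_width"]*87.8,o["q"][6]))
E
python3 - <<'E'
from h import *
t=cv2.imread("pics/top0.png"); s=cv2.imread("pics/scene0.png")
save(t,"t_case",(120,120,300,325),3.6*0.8,2)
save(t,"t_scope",(310,150,540,320),3.4,1.8)
save(s,"s_case",(250,170,520,330),2.9)
save(s,"s_scope",(140,270,440,480),2.6)
st()
E
```

```text
t 0.1 pos [0.2738 0.6167 0.4038] jaw_yaw 1.153 F [0.3 0.8 0.2] grip 88.2 mm q7 -0.08
```

View pics/t_case.png

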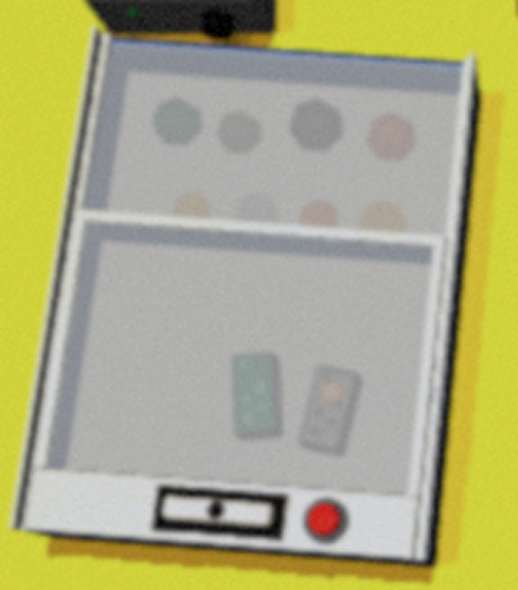

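View pics/t_scope.png

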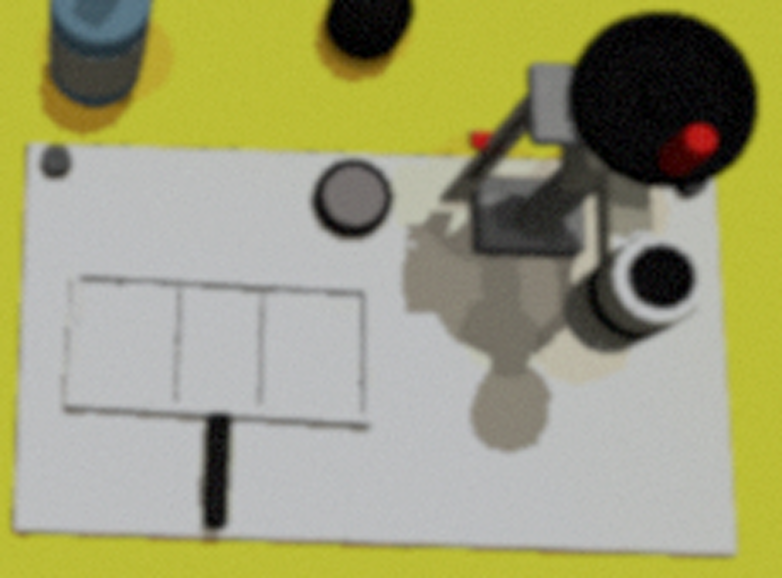

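View pics/s_case.png

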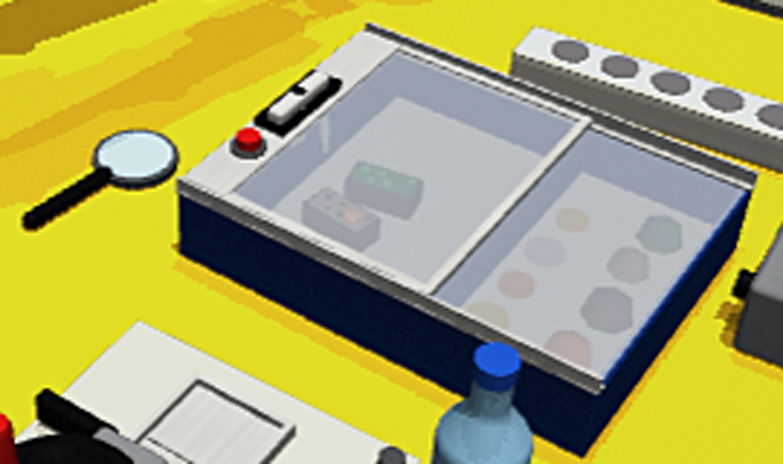

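View pics/s_scope.png

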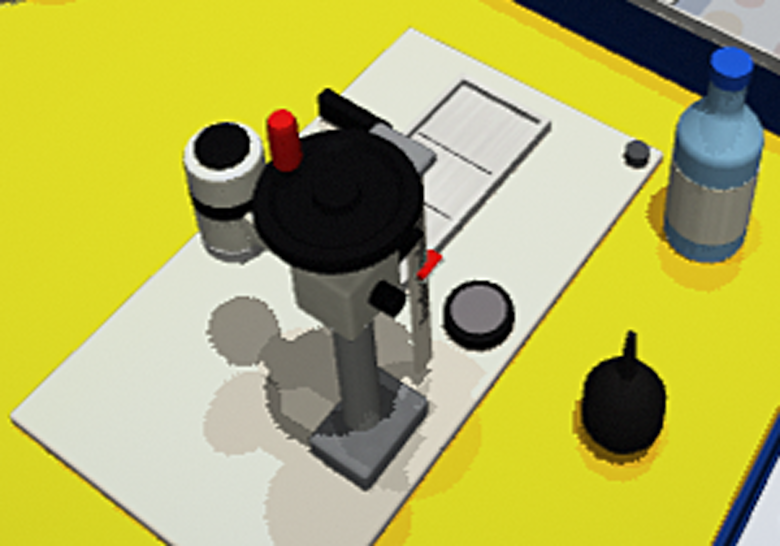

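```bash
cat >> h.py <<'E'
def cents(im,lo,hi,crop,minA=8):
    x0,y0,x1,y1=crop; hsv=cv2.cvtColor(im[y0:y1,x0:x1],cv2.COLOR_BGR2HSV)
    m=cv2.inRange(hsv,np.array(lo),np.array(hi))
    if lo[0]==0 and hi[0]<=12: m|=cv2.inRange(hsv,np.array((170,lo[1],lo[2])),np.array((180,hi[1],hi[2])))
    n,l,s,c=cv2.connectedComponentsWithStats(m)
    return sorted([(int(s[i,4]),round(c[i,0]+x0,1),round(c[i,1]+y0,1),tuple(int(v) for v in s[i,:4]+np.array([x0,y0,0,0]))) for i in range(1,n) if s[i,4]>=minA],reverse=True)
E
python3 - <<'E'
from h import *
t=cv2.imread("pics/top0.png"); s=cv2.imread("pics/scene0.png")
R=((0,150,60),(10,255,255))
bt=cents(t,*R,(150,270,290,325)); bs=cents(s,*R,(300,180,380,240)); print(bt,bs)
b=tri(bs[0][1:3],bt[0][1:3]); print("button",b)
print("handle",tri((355.2,203.4),(196.4,296.4)))
print("corner top f-left/right on 0.07..", [pl("top",120+u/2.88,120+v/2.88,0.082)[:2] for u,v in [(44,468),(408,495),(82,213),(440,238)]])
kt=cents(t,*R,(470,150,540,215)); ks=cents(s,*R,(230,300,270,345)); print(kt,ks)
print("knob",tri(ks[0][1:3],kt[0][1:3]))
mt=cents(t,*R,(440,180,470,200),3); ms=cents(s,*R,(295,360,320,385),3); print(mt,ms)
if mt and ms: print("marker",tri(ms[0][1:3],mt[0][1:3]))
# stage corners (crop 310,150,/3.4)
g=lambda u,v:(310+u/3.4,150+v/3.4)
for u,v in [(28,145),(14,530),(735,553),(712,185)]: print("stage",pl("top",*g(u,v),0.012))
for u,v in [(80,278),(364,292),(368,427),(66,408)]: print("tray",pl("top",*g(u,v),0.025))
for u,v in [(216,416),(214,526)]: print("trayhandle",pl("top",*g(u,v),0.042))
E
```

```text
[(94, np.float64(232.0), np.float64(299.9), (227, 295, 11, 11))] [(58, np.float64(335.4), np.float64(217.6), (331, 214, 9, 8))]
button (array([0.44264643, 0.26162595, 0.08905722]), np.float64(0.0006073074124846866))
handle (array([0.45243914, 0.33554867, 0.08894933]), np.float64(0.005796105033962026))
corner top f-left/right on 0.07.. [array([0.47966424, 0.46144332]), array([0.45956312, 0.20362802]), array([0.66848611, 0.44868862]), array([0.64806561, 0.18451567])]
[(63, np.float64(515.8), np.float64(190.4), (511, 187, 10, 8))] [(237, np.float64(248.9), np.float64(323.6), (243, 312, 13, 24))]
knob (array([ 0.60250907, -0.24088354,  0.29068516]), np.float64(4.057155012488324e-05))
[(20, np.float64(451.0), np.float64(190.6), (449, 189, 6, 5))] [(53, np.float64(304.6), np.float64(371.1), (300, 366, 10, 12))]
marker (array([ 0.65240307, -0.17747741,  0.13968219]), np.float64(0.0030019219900331694))
stage [0.69309196 0.08889615 0.012     ]
stage [0.4369774  0.09848601 0.012     ]
stage [ 0.42081236 -0.35688221  0.012     ]
stage [ 0.66313819 -0.36527523  0.012     ]
tray [0.59819014 0.05536335 0.025     ]
tray [ 0.58808043 -0.12815571  0.025     ]
tray [ 0.50004706 -0.1264803   0.025     ]
tray [0.51301426 0.06510803 0.025     ]
trayhandle [ 0.5048303  -0.02834826  0.042     ]
trayhandle [ 0.43638094 -0.02519972  0.042     ]
```

```bash
python3 - <<'E'
from h import *
g=lambda u,v:(120+u/2.88,120+v/2.88)
s=lambda u,v:(250+u/2.9,170+v/2.9)
A=[(235,354),(275,351),(281,436),(239,440)]
M=[(318,367),(360,374),(343,454),(301,443)]
for n,P in(("a",A),("m",M)):
    W=[pl("top",*g(*p),0.046) for p in P]; print(n,np.mean(W,0),np.round(W,3).tolist(), np.linalg.norm(W[1]-W[0]),np.linalg.norm(W[2]-W[1]))
print("spot",tri(s(350,215),g(332,392)))
yaw=-0.072; ex=np.array([np.cos(yaw),np.sin(yaw)]); ey=np.array([-ex[1],ex[0]])
for z,u,v in [(0.082,44,468),(0.082,408,495),(0.082,82,213),(0.082,440,238),(0.09,160,500),(0.09,285,515)]:
    print(pl("top",*g(u,v),z))
E
```

```text
a [0.53842423 0.32147714 0.046     ] [[0.57, 0.34, 0.046], [0.572, 0.31, 0.046], [0.508, 0.303, 0.046], [0.505, 0.334, 0.046]] 0.029855013285704054 0.06457423043839397
m [0.52744282 0.2669049  0.046     ] [[0.559, 0.277, 0.046], [0.554, 0.246, 0.046], [0.494, 0.257, 0.046], [0.502, 0.288, 0.046]] 0.03192406712064163 0.06084931673603706
spot (array([0.54049261, 0.26636884, 0.04461857]), np.float64(0.0004963103879668811))
[0.47966424 0.46144332 0.082     ]
[0.45956312 0.20362802 0.082     ]
[0.66848611 0.44868862 0.082     ]
[0.64806561 0.18451567 0.082     ]
[0.4558159  0.37551378 0.09      ]
[0.44504558 0.28786194 0.09      ]
```

```bash
python3 -m handwheel '[{"dx":0.017,"dy":-0.035,"dz":-0.004,"yaw":-0.12,"fingers":0},{"dx":0.017,"dy":-0.035,"dz":-0.004,"yaw":-0.12,"fingers":0},{"dx":0.017,"dy":-0.035,"dz":-0.004,"yaw":-0.12,"fingers":0},{"dx":0.017,"dy":-0.035,"dz":-0.004,"yaw":-0.12,"fingers":0},{"dx":0.017,"dy":-0.035,"dz":-0.004,"yaw":-0.12,"fingers":0}]'
python3 -m handwheel '[{"dx":0.017,"dy":-0.036,"dz":-0.015,"yaw":-0.12,"fingers":0},{"dx":0.017,"dy":-0.036,"dz":-0.015,"yaw":-0.12,"fingers":0},{"dx":0.017,"dy":-0.036,"dz":-0.015,"yaw":-0.12,"fingers":0},{"dx":0.017,"dy":-0.036,"dz":-0.015,"yaw":-0.12,"fingers":0},{"dx":0.017,"dy":-0.036,"dz":-0.010,"yaw":-0.14,"fingers":0}]'
python3 -c "
from h import *
st()"
```

```text
time: 0.6
eef_pos: [0.3593, 0.4403, 0.3842]
orientation: [-0.0, 0.489, 0.872, -0.0]
wrist_force: [0.7, -0.2, -0.6]
grip_width: 0.583
time: 1.1
eef_pos: [0.4439, 0.2602, 0.3136]
orientation: [-0.0, 0.732, 0.681, -0.001]
wrist_force: [0.8, 0.2, 0.2]
grip_width: 0.132
t 1.1 pos [0.4439 0.2602 0.3136] jaw_yaw -0.072 F [0.8 0.2 0.2] grip 11.6 mm q7 -0.56
```

```bash
python3 -m handwheel '[{"dx":-0.001,"dy":0.001,"dz":-0.015,"fingers":0},{"dz":-0.012,"fingers":0},{"dz":-0.006,"fingers":0},{"fingers":0},{"fingers":0}]'
python3 - <<'E'
from h import *
grab("scene","s1",(290,130,400,260),4.5); st()
E
```

```text
t 1.1 pos [0.4462 0.2534 0.3126] jaw_yaw -0.088 F [ 0.4 -5.  -1.2] grip 7.4 mm q7 -0.56schema error: expected keys dx, dy, dz, yaw, fingers
```

View pics/s1.png

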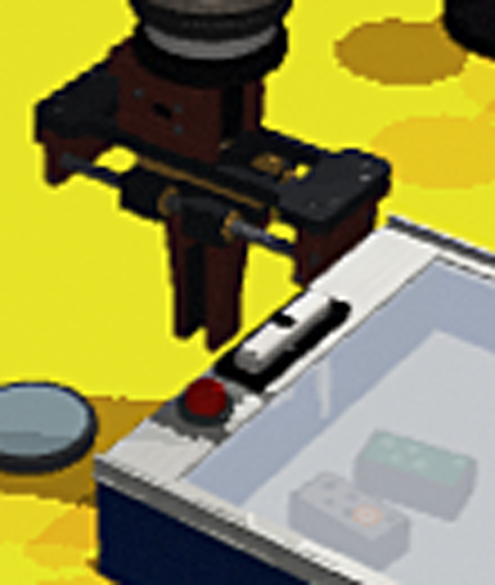

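```bash
python3 -m handwheel '[{"dx":-0.001,"dy":0,"dz":-0.015,"yaw":0,"fingers":0},{"dx":0,"dy":0,"dz":-0.012,"yaw":0,"fingers":0},{"dx":0,"dy":0,"dz":-0.006,"yaw":0,"fingers":0},{"dx":0,"dy":0,"dz":0,"yaw":0,"fingers":0},{"dx":0,"dy":0,"dz":0,"yaw":0,"fingers":0}]'
```

```text
time: 1.65
eef_pos: [0.4428, 0.2625, 0.2817]
orientation: [-0.0, 0.73, 0.683, -0.0]
wrist_force: [0.4, 0.7, -0.7]
grip_width: 0.002
```

```bash
python3 -m handwheel '[{"dx":0,"dy":-0.001,"dz":-0.004,"yaw":0,"fingers":0},{"dx":0,"dy":0,"dz":-0.004,"yaw":0,"fingers":0},{"dx":0,"dy":0,"dz":-0.003,"yaw":0,"fingers":0},{"dx":0,"dy":0,"dz":0,"yaw":0,"fingers":0},{"dx":0,"dy":0,"dz":0,"yaw":0,"fingers":0}]'
python3 - <<'E'
from h import *
grab("scene","s2",(290,130,400,260),4.5); st()
E
```

```text
time: 2.15
eef_pos: [0.4434, 0.2614, 0.2713]
orientation: [-0.0, 0.73, 0.683, 0.001]
wrist_force: [0.2, 1.4, 7.1]
grip_width: 0.007
t 2.2 pos [0.4434 0.2614 0.2713] jaw_yaw -0.067 F [-0.6  0.9  6.5] grip 0.5 mm q7 -0.52
```

View pics/s2.png

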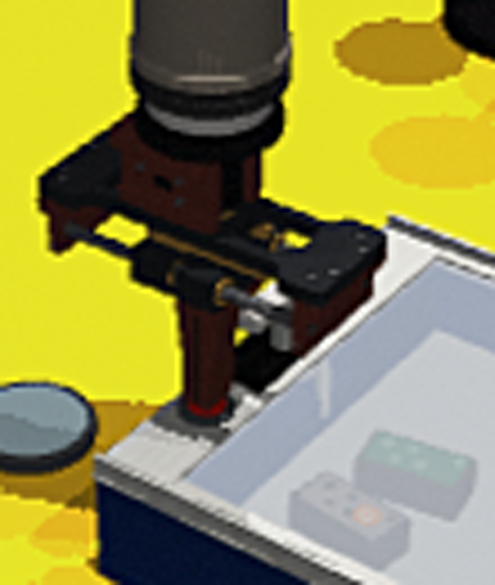

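```bash
python3 -m handwheel '[{"dx":0,"dy":0,"dz":0.03,"yaw":0,"fingers":0},{"dx":0,"dy":0,"dz":0.03,"yaw":0,"fingers":0.05},{"dx":0.002,"dy":0.025,"dz":0,"yaw":0,"fingers":0.05},{"dx":0.002,"dy":0.025,"dz":0,"yaw":0,"fingers":0.05},{"dx":0.001,"dy":0.024,"dz":0,"yaw":0,"fingers":0.05}]'
python3 -m handwheel '[{"dx":0,"dy":0,"dz":0,"yaw":0,"fingers":0.05},{"dx":0,"dy":0,"dz":0,"yaw":0,"fingers":0.05},{"dx":0,"dy":0,"dz":0,"yaw":0,"fingers":0.05},{"dx":0,"dy":0,"dz":0,"yaw":0,"fingers":0.05},{"dx":0,"dy":0,"dz":0,"yaw":0,"fingers":0.05}]'
python3 - <<'E'
from h import *
save(grab("top","t3",(150,240,260,320),6,2.2),"t3",(150,240,260,320),6,2.2);grab("scene","s3",(290,130,400,260),4.5); st()
E
```

```text
time: 2.7
eef_pos: [0.4479, 0.3356, 0.3307]
orientation: [-0.0, 0.731, 0.683, 0.0]
wrist_force: [0.3, 0.7, 0.1]
grip_width: 0.329
time: 3.2
eef_pos: [0.448, 0.3341, 0.3307]
orientation: [0.0, 0.731, 0.683, -0.0]
wrist_force: [-0.3, 0.0, 0.1]
grip_width: 0.569
t 3.3 pos [0.448  0.3344 0.3307] jaw_yaw -0.068 F [-0.3  0.1  0.1] grip 50.0 mm q7 -0.66
```

View pics/s3.png

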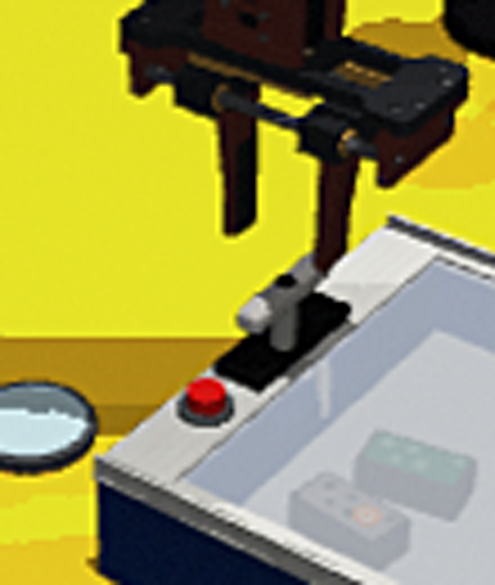

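View pics/t3.png

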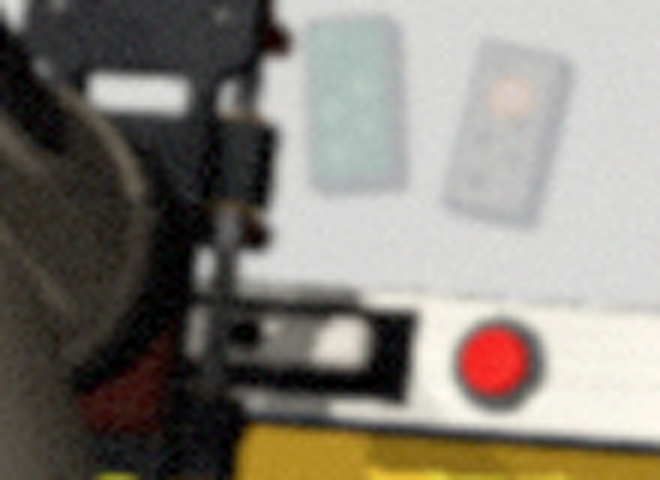

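```bash
python3 - <<'E'
from h import *
print(tri((353.4,192.5),(190.8,295.1)), pl("top",190.8,295.1,0.125))
E
python3 -m handwheel '[{"dx":0,"dy":0,"dz":-0.02,"yaw":0,"fingers":0.05},{"dx":0,"dy":0,"dz":-0.02,"yaw":0,"fingers":0.05},{"dx":0,"dy":0,"dz":-0.010,"yaw":0,"fingers":0.05},{"dx":0,"dy":0,"dz":0,"yaw":0,"fingers":0},{"dx":0,"dy":0,"dz":0,"yaw":0,"fingers":0}]'
python3 -m handwheel '[{"dx":0,"dy":0,"dz":0,"yaw":0,"fingers":0},{"dx":0,"dy":0,"dz":0,"yaw":0,"fingers":0},{"dx":0,"dy":0,"dz":0,"yaw":0,"fingers":0},{"dx":0,"dy":0,"dz":0,"yaw":0,"fingers":0},{"dx":0,"dy":0,"dz":0,"yaw":0,"fingers":0}]'

```

```text
(array([0.44914764, 0.33592773, 0.12191504]), np.float64(0.00016449105909702226)) [0.44887365 0.33513984 0.125     ]
time: 3.8
eef_pos: [0.4481, 0.335, 0.2811]
orientation: [0.0, 0.73, 0.683, 0.0]
wrist_force: [-0.1, -0.1, -0.4]
grip_width: 0.425
time: 4.3
eef_pos: [0.449, 0.3349, 0.2814]
orientation: [0.0, 0.731, 0.683, 0.001]
wrist_force: [6.2, 0.6, -0.4]
grip_width: 0.18
```

```bash
python3 -m handwheel '[{"dx":0.001,"dy":0.0005,"dz":0,"yaw":-0.14,"fingers":0},{"dx":0,"dy":0,"dz":0,"yaw":-0.148,"fingers":0},{"dx":0,"dy":0,"dz":0,"yaw":-0.148,"fingers":0},{"dx":0,"dy":0,"dz":0,"yaw":-0.148,"fingers":0},{"dx":0,"dy":0,"dz":0,"yaw":-0.148,"fingers":0}]'
python3 -m handwheel '[{"dx":0,"dy":0,"dz":0,"yaw":-0.148,"fingers":0},{"dx":0,"dy":0,"dz":0,"yaw":-0.148,"fingers":0},{"dx":0,"dy":0,"dz":0,"yaw":-0.148,"fingers":0},{"dx":0,"dy":0,"dz":0,"yaw":-0.148,"fingers":0},{"dx":0,"dy":0,"dz":0,"yaw":-0.14,"fingers":0}]'
python3 -m handwheel '[{"dx":0,"dy":0,"dz":0,"yaw":0,"fingers":0},{"dx":0,"dy":0,"dz":0,"yaw":0,"fingers":0},{"dx":0,"dy":0,"dz":0,"yaw":0,"fingers":0},{"dx":0,"dy":0,"dz":0,"yaw":0,"fingers":0},{"dx":0,"dy":0,"dz":0,"yaw":0,"fingers":0}]'
python3 -c "
from h import *
st();print(ctrl.get_obs()['moment'])"
```

```text
time: 4.8
eef_pos: [0.45, 0.3349, 0.2812]
orientation: [0.0, 0.928, 0.373, 0.001]
wrist_force: [5.7, -1.4, 1.1]
grip_width: 0.173
time: 5.3
eef_pos: [0.4503, 0.3342, 0.2813]
orientation: [0.0, 1.0, 0.016, 0.002]
wrist_force: [6.6, -4.4, 0.7]
grip_width: 0.181
time: 5.8
eef_pos: [0.4503, 0.3342, 0.2812]
orientation: [0.0, 1.0, 0.019, 0.002]
wrist_force: [5.9, -4.7, 0.5]
grip_width: 0.178
t 5.8 pos [0.4503 0.3342 0.2812] jaw_yaw -1.533 F [ 5.9 -4.7  0.5] grip 15.6 mm q7 -1.84
[-0.77849846 -1.30607175 -0.04662078]
```

```bash
python3 -m handwheel '[{"dx":0.01,"dy":-0.0007,"dz":0,"yaw":0,"fingers":0},{"dx":0.02,"dy":-0.0015,"dz":0,"yaw":0,"fingers":0},{"dx":0.022,"dy":-0.0016,"dz":0,"yaw":0,"fingers":0},{"dx":0.022,"dy":-0.0016,"dz":0,"yaw":0,"fingers":0},{"dx":0.022,"dy":-0.0016,"dz":0,"yaw":0,"fingers":0}]'
python3 -c "
from h import *
st()"
python3 -m handwheel '[{"dx":0.022,"dy":-0.0016,"dz":0,"yaw":0,"fingers":0},{"dx":0.022,"dy":-0.0016,"dz":0,"yaw":0,"fingers":0},{"dx":0.022,"dy":-0.0016,"dz":0,"yaw":0,"fingers":0},{"dx":0.018,"dy":-0.0013,"dz":0,"yaw":0,"fingers":0},{"dx":0.01,"dy":-0.0007,"dz":0,"yaw":0,"fingers":0}]'
python3 -m handwheel '[{"dx":0,"dy":0,"dz":0,"yaw":0,"fingers":0},{"dx":0,"dy":0,"dz":0,"yaw":0,"fingers":0},{"dx":0,"dy":0,"dz":0,"yaw":0,"fingers":0},{"dx":0,"dy":0,"dz":0,"yaw":0,"fingers":0},{"dx":0,"dy":0,"dz":0,"yaw":0,"fingers":0}]'

```

```text
time: 6.3
eef_pos: [0.5448, 0.3272, 0.2797]
orientation: [0.001, 1.0, 0.02, -0.002]
wrist_force: [-2.9, -4.5, 1.6]
grip_width: 0.179
t 6.3 pos [0.5448 0.3272 0.2797] jaw_yaw -1.531 F [-2.9 -4.5  1.6] grip 15.7 mm q7 -1.74
time: 6.8
eef_pos: [0.6399, 0.3198, 0.2799]
orientation: [0.001, 1.0, 0.019, -0.001]
wrist_force: [-2.1, -6.1, 1.5]
grip_width: 0.178
time: 7.3
eef_pos: [0.6389, 0.3199, 0.2804]
orientation: [0.001, 1.0, 0.019, -0.0]
wrist_force: [1.4, -7.1, 0.3]
grip_width: 0.179
```

```bash
python3 -m handwheel '[{"dx":0.005,"dy":0,"dz":0,"yaw":0,"fingers":0},{"dx":0,"dy":0,"dz":0,"yaw":0,"fingers":0.05},{"dx":0,"dy":0,"dz":0,"yaw":0,"fingers":0.05},{"dx":0,"dy":0,"dz":0,"yaw":0,"fingers":0.05},{"dx":0,"dy":0,"dz":0.02,"yaw":0,"fingers":0.05}]'
python3 -m handwheel '[{"dx":0,"dy":0,"dz":0.03,"yaw":0,"fingers":0.05},{"dx":-0.02,"dy":0,"dz":0.03,"yaw":0,"fingers":0.05},{"dx":-0.03,"dy":-0.03,"dz":0,"yaw":-0.06,"fingers":0.042},{"dx":-0.03,"dy":-0.02,"dz":0,"yaw":-0.06,"fingers":0.042},{"dx":-0.03,"dy":0,"dz":0,"yaw":-0.07,"fingers":0.042}]'
python3 - <<'E'
from h import *
st()
grab("top","t4",(120,120,300,325),2.88,2);grab("scene","s4",(250,130,520,330),2.9)
E
```

```text
time: 7.8
eef_pos: [0.6423, 0.3228, 0.2981]
orientation: [0.0, 1.0, 0.021, -0.002]
wrist_force: [0.1, -0.4, -0.8]
grip_width: 0.506
time: 8.3
eef_pos: [0.5329, 0.2686, 0.3612]
orientation: [-0.0, 0.997, -0.078, 0.0]
wrist_force: [-0.5, 1.1, 0.7]
grip_width: 0.48
t 8.3 pos [0.5329 0.2686 0.3612] jaw_yaw -1.727 F [-0.5  1.1  0.7] grip 42.2 mm q7 -1.90
```

View pics/t4.png

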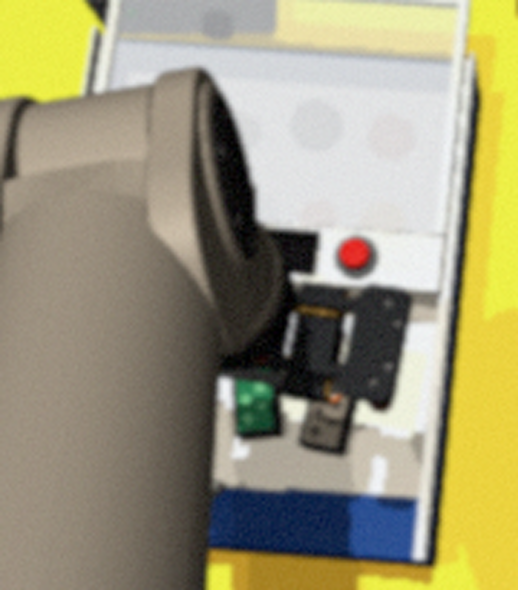

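View pics/s4.png

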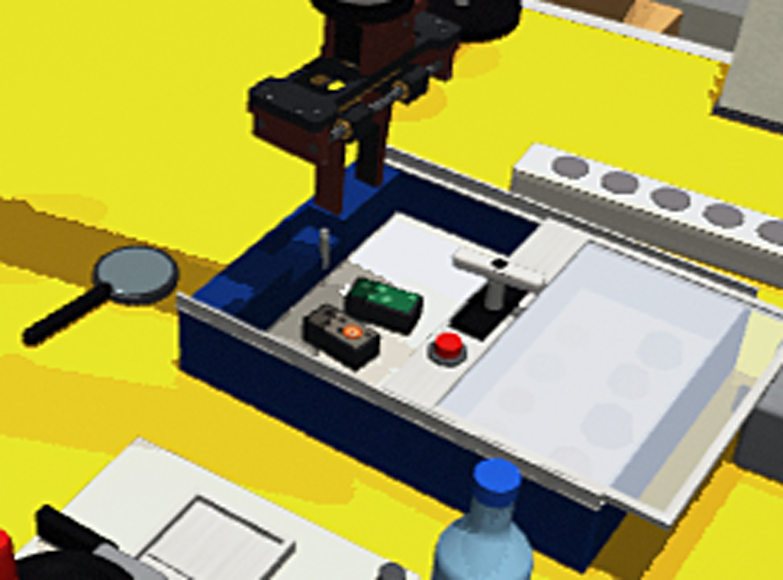

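```bash
python3 -m handwheel '[{"dx":0,"dy":0,"dz":-0.03,"yaw":-0.03,"fingers":0.042},{"dx":0,"dy":0,"dz":-0.03,"yaw":0,"fingers":0.042},{"dx":0,"dy":0,"dz":-0.03,"yaw":0,"fingers":0.042},{"dx":0,"dy":0,"dz":0,"yaw":0,"fingers":0.042},{"dx":0,"dy":0,"dz":0,"yaw":0,"fingers":0.042}]'
python3 - <<'E'
from h import *
st()
grab("top","t5",(180,220,260,290),8,1.6);grab("scene","s5",(330,200,430,280),7)
E
```

```text
time: 8.9
eef_pos: [0.5344, 0.2721, 0.271]
orientation: [0.0, 0.996, -0.09, 0.0]
wrist_force: [0.4, -0.3, 0.5]
grip_width: 0.477
t 8.9 pos [0.5344 0.2721 0.271 ] jaw_yaw -1.750 F [ 0.4 -0.3  0.5] grip 41.9 mm q7 -1.84
```

View pics/t5.png

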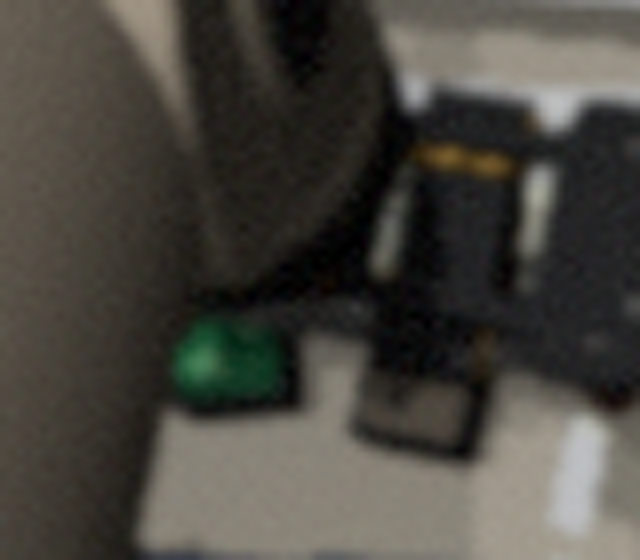

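View pics/s5.png

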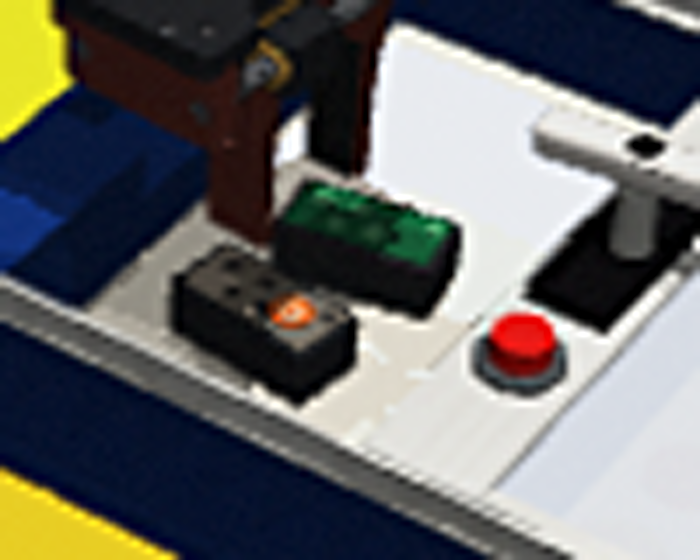

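```bash
python3 - <<'E'
from h import *
g=lambda u,v:(330+u/7,200+v/7)
for n,P in(("m",[(222,247),(175,290),(300,358),(356,322)]),("a",[(312,182),(275,232),(422,262),(460,218)])):
    W=np.array([pl("scene",*g(*p),0.046)[:2] for p in P]);print(n,W.mean(0),W.round(3).tolist()); d=(W[2]+W[3]-W[0]-W[1])/2;print(np.arctan2(d[1],d[0]),np.hypot(*d))
print(tri(g(293,313),(120+332/2.88,120+392/2.88)))
E
```

```text
m [0.53319166 0.26309101] [[0.506, 0.283], [0.504, 0.253], [0.558, 0.245], [0.565, 0.272]]
-0.17127485207282012 0.05726847323958113
a [0.54338209 0.32148866] [[0.516, 0.332], [0.518, 0.3], [0.57, 0.313], [0.57, 0.342]]
0.20828892247235903 0.05424037845212807
(array([0.54191192, 0.26759157, 0.04211589]), np.float64(0.0018428949516454348))
```

```bash
python3 -m handwheel '[{"dx":0.002,"dy":-0.006,"dz":-0.015,"yaw":0,"fingers":0.042},{"dx":0,"dy":0,"dz":-0.01,"yaw":0,"fingers":0.042},{"dx":0,"dy":0,"dz":-0.01,"yaw":0,"fingers":0.042},{"dx":0,"dy":0,"dz":0,"yaw":0,"fingers":0.042},{"dx":0,"dy":0,"dz":0,"yaw":0,"fingers":0.042}]'
python3 - <<'E'
from h import *
st()
grab("scene","s6",(330,200,430,280),7)
E
```

```text
time: 9.5
eef_pos: [0.5358, 0.2656, 0.2353]
orientation: [0.0, 0.996, -0.09, -0.0]
wrist_force: [-0.1, 0.4, -0.3]
grip_width: 0.476
t 9.5 pos [0.5358 0.2656 0.2353] jaw_yaw -1.751 F [-0.1  0.4 -0.3] grip 41.8 mm q7 -1.80
```

View pics/s6.png

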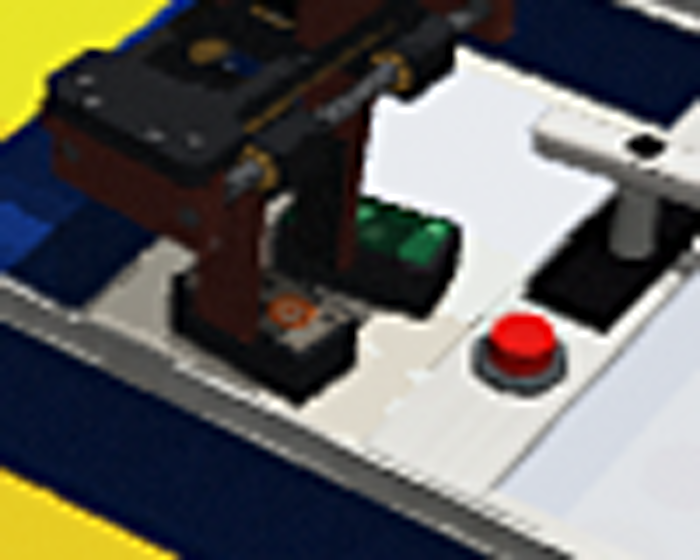

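```bash
python3 -m handwheel '[{"dx":0,"dy":0,"dz":-0.005,"yaw":0,"fingers":0.042},{"dx":0,"dy":0,"dz":-0.004,"yaw":0,"fingers":0.042},{"dx":0,"dy":0,"dz":-0.002,"yaw":0,"fingers":0.042},{"dx":0,"dy":0,"dz":0,"yaw":0,"fingers":0.042},{"dx":0,"dy":0,"dz":0,"yaw":0,"fingers":0.042}]'
python3 - <<'E'
from h import *
st()
E
```

```text
time: 10.05
eef_pos: [0.5359, 0.2657, 0.2247]
orientation: [-0.0, 0.996, -0.09, 0.0]
wrist_force: [0.2, -1.0, 0.9]
grip_width: 0.476
t 10.1 pos [0.5359 0.2657 0.2247] jaw_yaw -1.751 F [ 0.2 -1.   0.9] grip 41.8 mm q7 -1.79
```

```bash
python3 -m handwheel '[{"dx":0,"dy":0,"dz":-0.006,"yaw":0,"fingers":0.042},{"dx":0,"dy":0,"dz":-0.006,"yaw":0,"fingers":0.042},{"dx":0,"dy":0,"dz":-0.004,"yaw":0,"fingers":0.042},{"dx":0,"dy":0,"dz":0,"yaw":0,"fingers":0.02},{"dx":0,"dy":0,"dz":0,"yaw":0,"fingers":0.02}]'
python3 -m handwheel '[{"dx":0,"dy":0,"dz":0,"yaw":0,"fingers":0.02},{"dx":0,"dy":0,"dz":0,"yaw":0,"fingers":0.02},{"dx":0,"dy":0,"dz":0,"yaw":0,"fingers":0.02},{"dx":0,"dy":0,"dz":0.005,"yaw":0,"fingers":0.02},{"dx":0,"dy":0,"dz":0.015,"yaw":0,"fingers":0.02}]'
python3 - <<'E'
from h import *
st()
grab("scene","s7",(330,200,430,280),7)
E
```

```text
time: 10.55
eef_pos: [0.5358, 0.2656, 0.2084]
orientation: [0.0, 0.996, -0.09, -0.0]
wrist_force: [-0.5, 0.5, -1.3]
grip_width: 0.362
time: 11.05
eef_pos: [0.5353, 0.2655, 0.2284]
orientation: [0.001, 0.996, -0.09, -0.001]
wrist_force: [0.1, 0.5, -0.4]
grip_width: 0.363
t 11.1 pos [0.5353 0.2655 0.2284] jaw_yaw -1.751 F [ 0.1  0.5 -0.4] grip 31.9 mm q7 -1.79
```

View pics/s7.png

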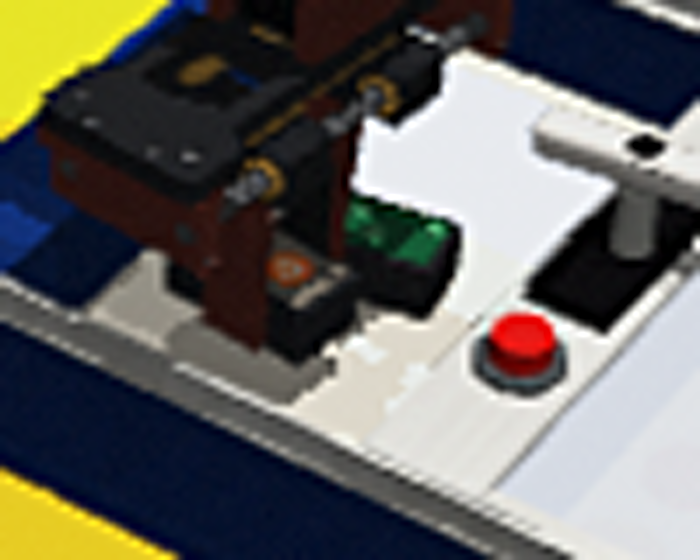

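```bash
python3 -m handwheel '[{"dx":0,"dy":0,"dz":0.03,"yaw":0,"fingers":0.02},{"dx":0,"dy":0,"dz":0.04,"yaw":0,"fingers":0.02},{"dx":0.002,"dy":-0.03,"dz":0,"yaw":0,"fingers":0.02},{"dx":0.002,"dy":-0.04,"dz":0,"yaw":0,"fingers":0.02},{"dx":0.002,"dy":-0.04,"dz":0,"yaw":0.04,"fingers":0.02}]'
python3 -m handwheel '[{"dx":0.002,"dy":-0.045,"dz":0,"yaw":0.04,"fingers":0.02},{"dx":0.003,"dy":-0.045,"dz":0,"yaw":0.05,"fingers":0.02},{"dx":0.002,"dy":-0.045,"dz":0,"yaw":0,"fingers":0.02},{"dx":0.002,"dy":-0.045,"dz":0,"yaw":0,"fingers":0.02},{"dx":0.002,"dy":-0.03,"dz":0,"yaw":0,"fingers":0.02}]'
python3 -m handwheel '[{"dx":0,"dy":-0.02,"dz":-0.01,"yaw":0,"fingers":0.02},{"dx":0,"dy":-0.01,"dz":-0.02,"yaw":0,"fingers":0.02},{"dx":0,"dy":0,"dz":-0.02,"yaw":0,"fingers":0.02},{"dx":0,"dy":0,"dz":0,"yaw":0,"fingers":0.02},{"dx":0,"dy":0,"dz":0,"yaw":0,"fingers":0.02}]'
python3 - <<'E'
from h import *
st()
grab("scene","s8",(180,230,450,430),2.9);grab("top","t8",(310,150,540,320),3.4,1.5)
E
```

```text
time: 11.6
eef_pos: [0.542, 0.1549, 0.2999]
orientation: [-0.0, 0.998, -0.069, 0.001]
wrist_force: [0.5, -0.6, -2.1]
grip_width: 0.363
time: 12.1
eef_pos: [0.5525, -0.0582, 0.3]
orientation: [0.0, 1.0, -0.027, 0.001]
wrist_force: [0.1, 0.4, -2.1]
grip_width: 0.36
time: 12.6
eef_pos: [0.5531, -0.0844, 0.2494]
orientation: [0.0, 1.0, -0.025, 0.0]
wrist_force: [0.1, -0.4, -1.6]
grip_width: 0.368
t 12.6 pos [ 0.5531 -0.0844  0.2494] jaw_yaw -1.621 F [ 0.1 -0.4 -1.6] grip 32.3 mm q7 -1.10
```

View pics/s8.png

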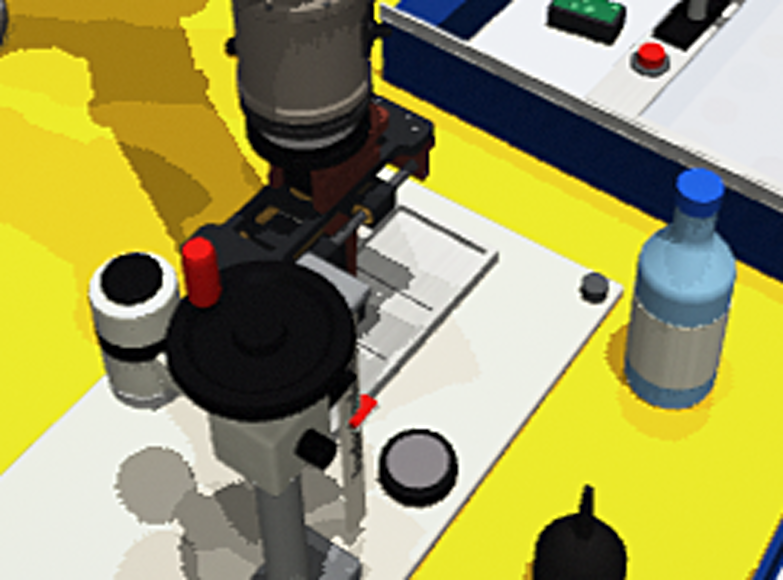

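View pics/t8.png

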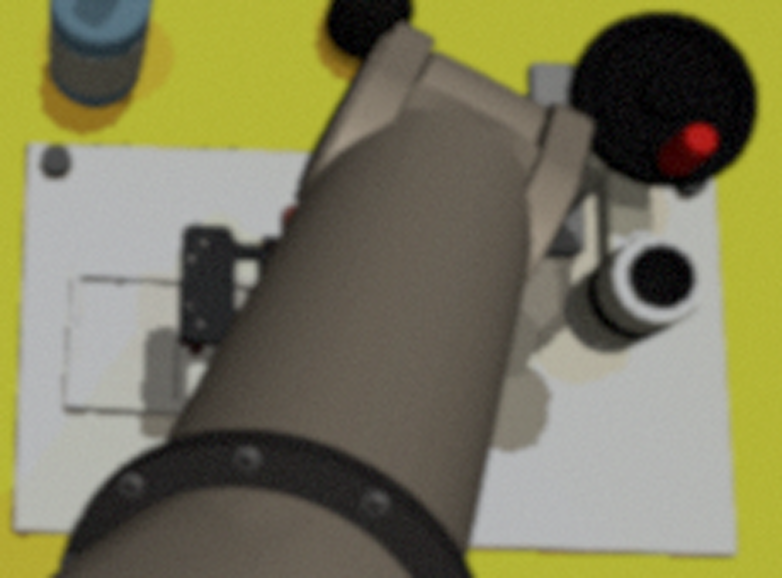

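```bash
python3 - <<'E'
from h import *
for p in [(351.4,317.0),(317.6,301.4)]: print(pl("scene",*p,0.025))
c=np.array([0.550,-0.0335]);y=-0.05
ex=np.array([np.cos(y),np.sin(y)]);ey=np.array([-ex[1],ex[0]])
for a,b in[(.046,.098),(-.046,.098)]: print(c+a*ex+b*ey)
E
```

```text
[0.60957952 0.05476726 0.025     ]
[0.52390517 0.05434169 0.025     ]
[0.60084047 0.06207848]
[0.50895545 0.06667657]
```

```bash
python3 - <<'E'
from h import *
g=lambda u,v:(310+u/3.4,150+v/3.4)
print(pl("top",*g(220,350),0.02)); print("div",[pl("top",*g(u,v),0.019)[:2] for u,v in[(178,345),(262,349)]])
E
```

```text
[ 0.55123856 -0.03456749  0.02      ]
div [array([ 0.55484059, -0.00765829]), array([ 0.55198186, -0.06179859])]
```

```bash
python3 -m handwheel '[{"dx":0.003,"dy":-0.0045,"dz":-0.01,"yaw":0,"fingers":0.02},{"dx":0,"dy":0,"dz":-0.015,"yaw":0,"fingers":0.02},{"dx":0,"dy":0,"dz":-0.01,"yaw":0,"fingers":0.02},{"dx":0,"dy":0,"dz":-0.005,"yaw":0,"fingers":0.02},{"dx":0,"dy":0,"dz":-0.004,"yaw":0,"fingers":0.02}]'
python3 -m handwheel '[{"dx":0,"dy":0,"dz":-0.001,"yaw":0,"fingers":0.02},{"dx":0,"dy":0,"dz":0,"yaw":0,"fingers":0.02},{"dx":0,"dy":0,"dz":0,"yaw":0,"fingers":0.039},{"dx":0,"dy":0,"dz":0,"yaw":0,"fingers":0.039},{"dx":0,"dy":0,"dz":0,"yaw":0,"fingers":0.039}]'
python3 - <<'E'
from h import *
st()
E
```

```text
time: 13.2
eef_pos: [0.5557, -0.0889, 0.204]
orientation: [-0.0, 1.0, -0.025, -0.001]
wrist_force: [-7.1, 2.7, 33.7]
grip_width: 0.36
time: 13.7
eef_pos: [0.556, -0.0889, 0.2037]
orientation: [0.0, 1.0, -0.025, 0.0]
wrist_force: [-0.2, -0.0, -0.0]
grip_width: 0.445
t 13.7 pos [ 0.556  -0.0889  0.2037] jaw_yaw -1.621 F [-0.2 -0.  -0. ] grip 39.1 mm q7 -1.04
```

```bash
python3 -m handwheel '[{"dx":0,"dy":0,"dz":0.01,"yaw":0,"fingers":0.039},{"dx":0,"dy":0,"dz":0.02,"yaw":0,"fingers":0.039},{"dx":0,"dy":0,"dz":0.03,"yaw":0,"fingers":0.044},{"dx":0,"dy":0,"dz":0.035,"yaw":0,"fingers":0.044},{"dx":0,"dy":0.04,"dz":0,"yaw":0,"fingers":0.044}]'
python3 -m handwheel '[{"dx":0,"dy":0.047,"dz":0,"yaw":0.06,"fingers":0.044},{"dx":0,"dy":0.047,"dz":0,"yaw":0.06,"fingers":0.044},{"dx":0,"dy":0.047,"dz":0,"yaw":0.06,"fingers":0.044},{"dx":0,"dy":0.047,"dz":0,"yaw":0,"fingers":0.044},{"dx":-0.01,"dy":0.047,"dz":0,"yaw":0,"fingers":0.044}]'
python3 - <<'E'
from h import *
st()
grab("scene","s9",(180,200,450,400),2.9);grab("top","t9",(310,150,540,320),3.4,1.5);save(cv2.imread("pics/s9_raw.png"),"s9b",(340,200,440,280),7); save(cv2.imread("pics/t9_raw.png"),"t9b",(130,220,290,320),5,1.5)
E
```

```text
time: 14.2
eef_pos: [0.557, -0.0546, 0.3041]
orientation: [0.001, 1.0, -0.03, 0.005]
wrist_force: [0.3, -0.6, -1.1]
grip_width: 0.503
time: 14.7
eef_pos: [0.5463, 0.1881, 0.2997]
orientation: [-0.0, 0.998, 0.065, 0.001]
wrist_force: [0.5, 0.6, -0.1]
grip_width: 0.499
t 14.7 pos [0.5463 0.1881 0.2997] jaw_yaw -1.441 F [ 0.5  0.6 -0.1] grip 43.9 mm q7 -1.48
```

View pics/s9.png

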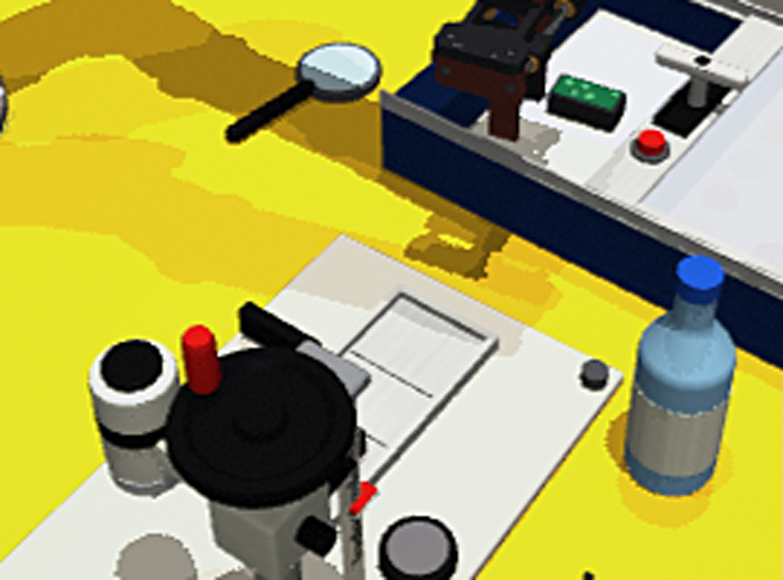

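View pics/t9.png

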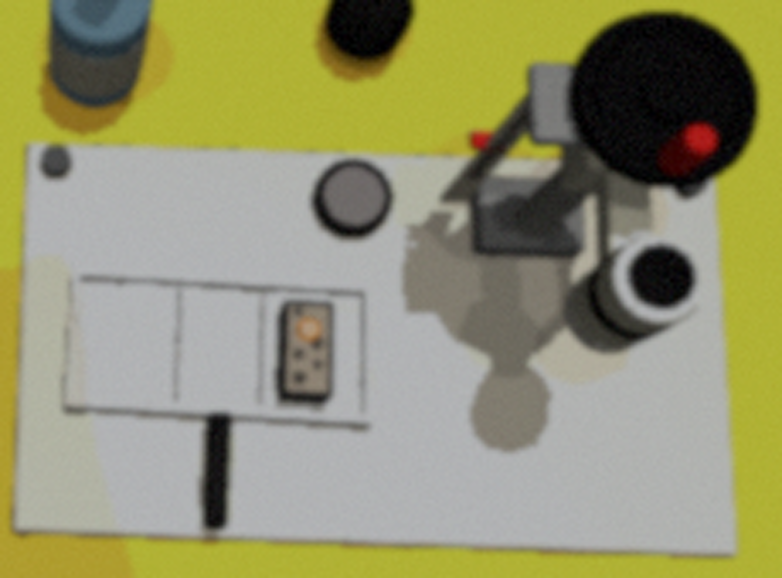

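View pics/s9b.png

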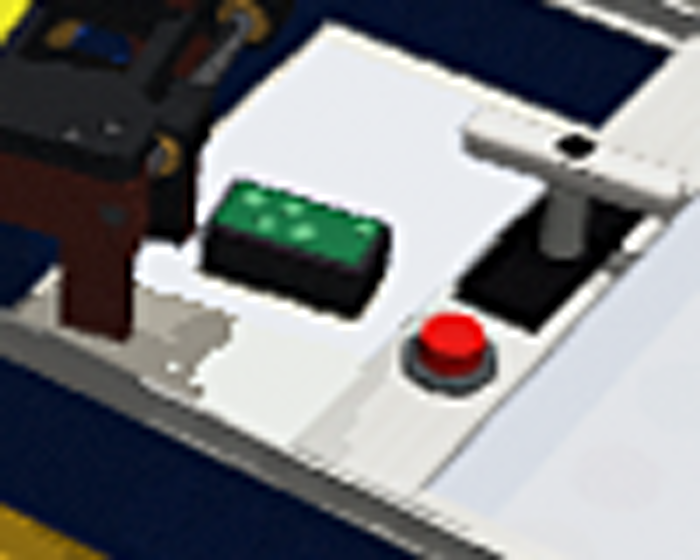

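View pics/t9b.png

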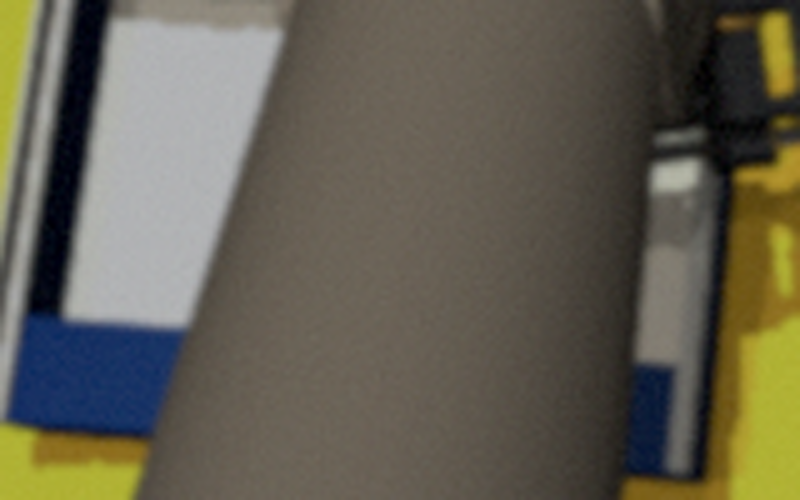

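```bash
python3 - <<'E'
from h import *
s=cv2.imread("pics/s9_raw.png");t=cv2.imread("pics/top0.png")
def rect(im,lo,hi,crop):
    x0,y0,x1,y1=crop;m=cv2.inRange(cv2.cvtColor(im[y0:y1,x0:x1],cv2.COLOR_BGR2HSV),np.array(lo),np.array(hi))
    m=cv2.morphologyEx(m,cv2.MORPH_CLOSE,np.ones((3,3)))
    c=max(cv2.findContours(m,0,2)[0],key=cv2.contourArea);M=cv2.moments(m,True)
    print(cv2.contourArea(c),cv2.minAreaRect(c)); 
    return np.array([M["m10"]/M["m00"]+x0,M["m01"]/M["m00"]+y0]),[p[0]+np.array([x0,y0]) for p in c]
cs,ps=rect(s,(60,80,30),(90,255,255),(365,220,400,245)); 
ct,pt=rect(t,(65,25,20),(100,255,255),(195,235,222,280))
print(cs,ct,tri(cs,ct),pl("scene",*cs,0.046),pl("top",*ct,0.046))
for n,p in(("scene",ps),("top",pt)):
    W=np.array([pl(n,*q,0.046)[:2] for q in p]);r=cv2.minAreaRect((W*1000).astype(np.float32));print(n,r)
E
```

```text
132.5 ((17.1729736328125, 11.43783950805664), (23.526870727539062, 7.205104351043701), 17.10272979736328)
28.0 ((12.206897735595703, 19.017242431640625), (6.7266845703125, 16.44300651550293), 4.763641834259033)
[382.39622642 231.47798742] [208.26086957 256.14492754] (array([0.54130327, 0.32477797, 0.04399605]), np.float64(0.0008122016770131126)) [0.54257409 0.32289298 0.046     ] [0.54059043 0.32402526 0.046     ]
scene ((542.095947265625, 323.5195007324219), (56.313777923583984, 27.487394332885742), 3.344162702560425)
top ((545.3198852539062, 326.5045166015625), (14.452288627624512, 35.18271255493164), 87.97025299072266)
```

```bash
python3 -m handwheel '[{"dx":-0.002,"dy":0.045,"dz":0,"yaw":-0.05,"fingers":0.046},{"dx":-0.002,"dy":0.045,"dz":0,"yaw":0,"fingers":0.046},{"dx":0,"dy":0.04,"dz":-0.03,"yaw":0,"fingers":0.046},{"dx":0,"dy":0,"dz":-0.03,"yaw":0,"fingers":0.046},{"dx":0,"dy":0,"dz":0,"yaw":0,"fingers":0.046}]'
python3 -m handwheel '[{"dx":0,"dy":0,"dz":0,"yaw":0,"fingers":0.046},{"dx":0,"dy":0,"dz":0,"yaw":0,"fingers":0.046},{"dx":0,"dy":0,"dz":0,"yaw":0,"fingers":0.046},{"dx":0,"dy":0,"dz":0,"yaw":0,"fingers":0.046},{"dx":0,"dy":0,"dz":0,"yaw":0,"fingers":0.046}]'
python3 -c "
from h import *
st()"
```

```text
time: 15.3
eef_pos: [0.54, 0.3167, 0.2355]
orientation: [0.002, 0.999, 0.041, -0.003]
wrist_force: [0.8, -0.7, -0.6]
grip_width: 0.526
time: 15.8
eef_pos: [0.5421, 0.3159, 0.2394]
orientation: [-0.0, 0.999, 0.04, 0.0]
wrist_force: [0.3, 0.5, -0.2]
grip_width: 0.526
t 15.8 pos [0.5421 0.3159 0.2394] jaw_yaw -1.492 F [ 0.3  0.5 -0.2] grip 46.2 mm q7 -1.66
```

```bash
python3 -m handwheel '[{"dx":0,"dy":0.007,"dz":0,"yaw":0,"fingers":0.046},{"dx":0,"dy":0,"dz":-0.006,"yaw":0,"fingers":0.046},{"dx":0,"dy":0,"dz":-0.005,"yaw":0,"fingers":0.046},{"dx":0,"dy":0,"dz":-0.004,"yaw":0,"fingers":0.046},{"dx":0,"dy":0,"dz":0,"yaw":0,"fingers":0.046}]'
python3 - <<'E'
from h import *
st()
grab("scene","s10",(340,200,440,280),7)
E
```

```text
time: 16.3
eef_pos: [0.5416, 0.3229, 0.2227]
orientation: [0.001, 0.999, 0.04, -0.001]
wrist_force: [0.2, 0.2, -0.2]
grip_width: 0.521
t 16.3 pos [0.5416 0.3229 0.2227] jaw_yaw -1.491 F [ 0.2  0.2 -0.2] grip 45.8 mm q7 -1.66
```

View pics/s10.png

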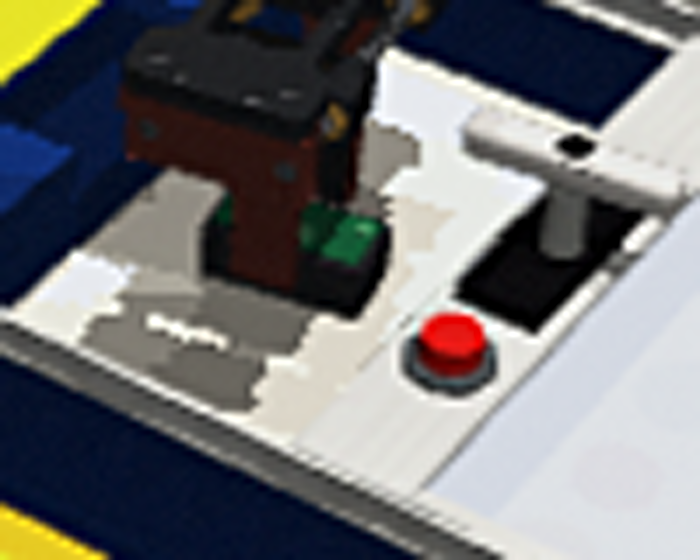

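```bash
python3 -m handwheel '[{"dx":0,"dy":0,"dz":-0.007,"yaw":0,"fingers":0.046},{"dx":0,"dy":0,"dz":-0.007,"yaw":0,"fingers":0.046},{"dx":0,"dy":0,"dz":-0.002,"yaw":0,"fingers":0.046},{"dx":0,"dy":0,"dz":0,"yaw":0,"fingers":0.02},{"dx":0,"dy":0,"dz":0,"yaw":0,"fingers":0.02}]'
python3 -m handwheel '[{"dx":0,"dy":0,"dz":0,"yaw":0,"fingers":0.02},{"dx":0,"dy":0,"dz":0,"yaw":0,"fingers":0.02},{"dx":0,"dy":0,"dz":0,"yaw":0,"fingers":0.02},{"dx":0,"dy":0,"dz":0.005,"yaw":0,"fingers":0.02},{"dx":0,"dy":0,"dz":0.015,"yaw":0,"fingers":0.02}]'
python3 - <<'E'
from h import *
st()
grab("scene","s11",(340,200,440,280),7);grab("top","t11",(310,150,540,320),3.4,1.5)
E
```

```text
time: 16.85
eef_pos: [0.542, 0.3231, 0.2077]
orientation: [0.0, 0.999, 0.04, 0.0]
wrist_force: [0.7, 0.9, 0.5]
grip_width: 0.378
time: 17.35
eef_pos: [0.5413, 0.3229, 0.2272]
orientation: [0.001, 0.999, 0.04, -0.001]
wrist_force: [-0.2, -0.2, -0.8]
grip_width: 0.361
t 17.4 pos [0.5413 0.3229 0.2272] jaw_yaw -1.491 F [-0.2 -0.2 -0.8] grip 31.7 mm q7 -1.67
```

View pics/s11.png

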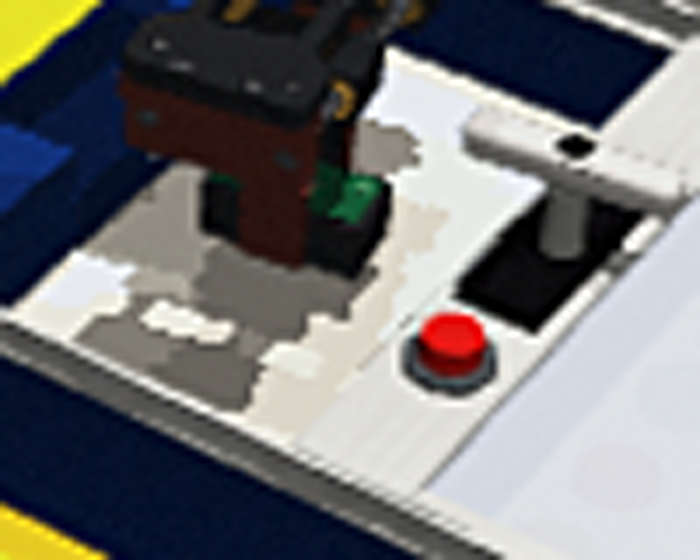

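View pics/t11.png

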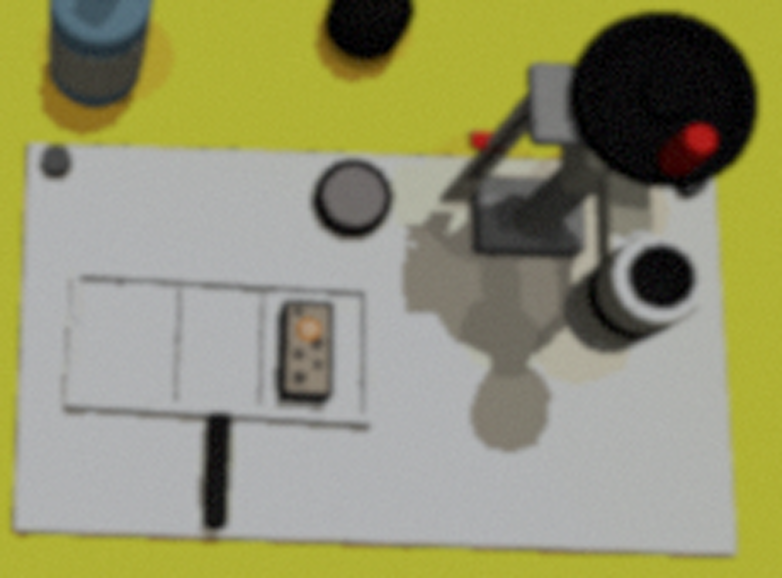

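```bash
python3 -m handwheel '[{"dx":0,"dy":0,"dz":0.03,"yaw":0,"fingers":0.02},{"dx":0,"dy":0,"dz":0.04,"yaw":0,"fingers":0.02},{"dx":0.002,"dy":-0.03,"dz":0,"yaw":0,"fingers":0.02},{"dx":0.002,"dy":-0.04,"dz":0,"yaw":-0.04,"fingers":0.02},{"dx":0.002,"dy":-0.04,"dz":0,"yaw":-0.04,"fingers":0.02}]'
python3 -m handwheel '[{"dx":0.002,"dy":-0.045,"dz":0,"yaw":-0.05,"fingers":0.02},{"dx":0.003,"dy":-0.045,"dz":0,"yaw":0,"fingers":0.02},{"dx":0.002,"dy":-0.045,"dz":0,"yaw":0,"fingers":0.02},{"dx":0.001,"dy":-0.04,"dz":0,"yaw":0,"fingers":0.02},{"dx":0,"dy":-0.019,"dz":0,"yaw":0,"fingers":0.02}]'
python3 -m handwheel '[{"dx":0,"dy":0,"dz":-0.02,"yaw":0,"fingers":0.02},{"dx":0,"dy":0,"dz":-0.03,"yaw":0,"fingers":0.02},{"dx":0,"dy":0,"dz":0,"yaw":0,"fingers":0.02},{"dx":0,"dy":0,"dz":0,"yaw":0,"fingers":0.02},{"dx":0,"dy":0,"dz":0,"yaw":0,"fingers":0.02}]'
python3 - <<'E'
from h import *
st()
grab("scene","s12",(180,230,450,430),2.9)
E
```

```text
time: 17.95
eef_pos: [0.5479, 0.2124, 0.2985]
orientation: [-0.001, 1.0, -0.0, 0.001]
wrist_force: [1.0, -1.4, -0.8]
grip_width: 0.368
time: 18.45
eef_pos: [0.5556, 0.0146, 0.2986]
orientation: [0.0, 1.0, -0.028, 0.001]
wrist_force: [0.6, 0.6, -0.6]
grip_width: 0.363
time: 18.95
eef_pos: [0.5565, 0.0191, 0.249]
orientation: [-0.0, 1.0, -0.025, 0.001]
wrist_force: [-0.4, -0.1, 0.3]
grip_width: 0.362
t 18.9 pos [0.5565 0.0191 0.249 ] jaw_yaw -1.621 F [-0.4 -0.1  0.3] grip 31.8 mm q7 -1.28
```

View pics/s12.png

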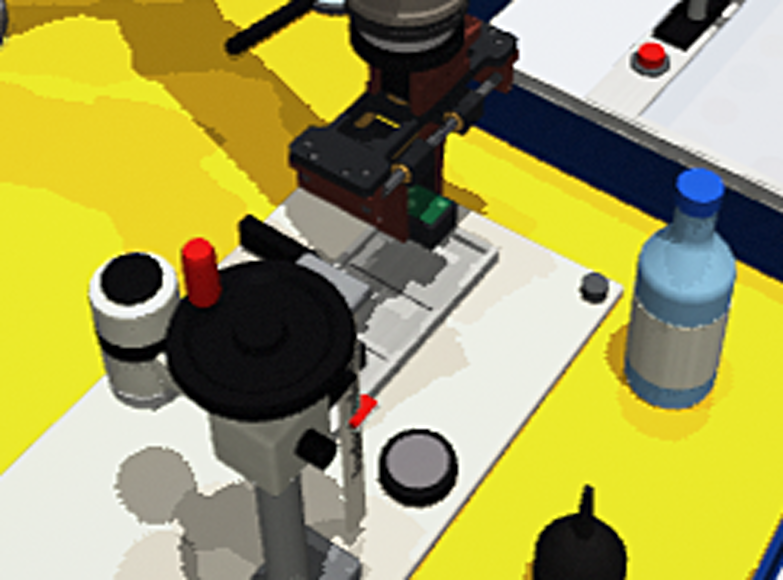

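Over the left slot (tray at crop ~(410,270)), block held level. Lower and release.

```bash
python3 -m handwheel '[{"dx":-0.001,"dy":-0.001,"dz":-0.015,"yaw":0,"fingers":0.02},{"dx":0,"dy":0,"dz":-0.015,"yaw":0,"fingers":0.02},{"dx":0,"dy":0,"dz":-0.007,"yaw":0,"fingers":0.02},{"dx":0,"dy":0,"dz":-0.004,"yaw":0,"fingers":0.02},{"dx":0,"dy":0,"dz":-0.002,"yaw":0,"fingers":0.02}]'
python3 -m handwheel '[{"dx":0,"dy":0,"dz":-0.001,"yaw":0,"fingers":0.02},{"dx":0,"dy":0,"dz":0,"yaw":0,"fingers":0.02},{"dx":0,"dy":0,"dz":0,"yaw":0,"fingers":0.039},{"dx":0,"dy":0,"dz":0,"yaw":0,"fingers":0.039},{"dx":0,"dy":0,"dz":0,"yaw":0,"fingers":0.039}]'
python3 -m handwheel '[{"dx":0,"dy":0,"dz":0.01,"yaw":0,"fingers":0.039},{"dx":0,"dy":0,"dz":0.02,"yaw":0,"fingers":0.039},{"dx":0,"dy":0,"dz":0.03,"yaw":0,"fingers":0.05},{"dx":0,"dy":0,"dz":0.045,"yaw":0,"fingers":0.05},{"dx":0,"dy":0.045,"dz":0.02,"yaw":0,"fingers":0.05}]'
python3 -m handwheel '[{"dx":0.01,"dy":0.045,"dz":0.01,"yaw":0.05,"fingers":0.05},{"dx":0.01,"dy":0.045,"dz":0,"yaw":0.04,"fingers":0.05},{"dx":0.01,"dy":0.045,"dz":0,"yaw":0,"fingers":0.05},{"dx":0.01,"dy":0.045,"dz":0,"yaw":0,"fingers":0.05},{"dx":0.01,"dy":0.03,"dz":0,"yaw":0,"fingers":0.05}]'
python3 - <<'E'
from h import *
st()
grab("scene","s13",(180,200,450,400),2.9);grab("top","t13",(310,150,540,320),3.4,1.5)
E
```

```text
time: 19.5
eef_pos: [0.5548, 0.018, 0.2039]
orientation: [0.0, 1.0, -0.025, -0.0]
wrist_force: [0.7, 0.5, -0.3]
grip_width: 0.364
time: 20.0
eef_pos: [0.555, 0.0182, 0.2039]
orientation: [-0.0, 1.0, -0.025, 0.0]
wrist_force: [-0.1, 0.5, 0.0]
grip_width: 0.443
time: 20.5
eef_pos: [0.5557, 0.0569, 0.3333]
orientation: [0.001, 1.0, -0.031, 0.003]
wrist_force: [1.0, -0.4, 0.4]
grip_width: 0.566
time: 21.0
eef_pos: [0.6044, 0.2774, 0.3393]
orientation: [-0.001, 1.0, 0.022, 0.0]
wrist_force: [0.2, -0.3, 0.5]
grip_width: 0.572
t 21.0 pos [0.6044 0.2774 0.3393] jaw_yaw -1.527 F [ 0.2 -0.3  0.5] grip 50.3 mm q7 -1.67
```

View pics/s13.png

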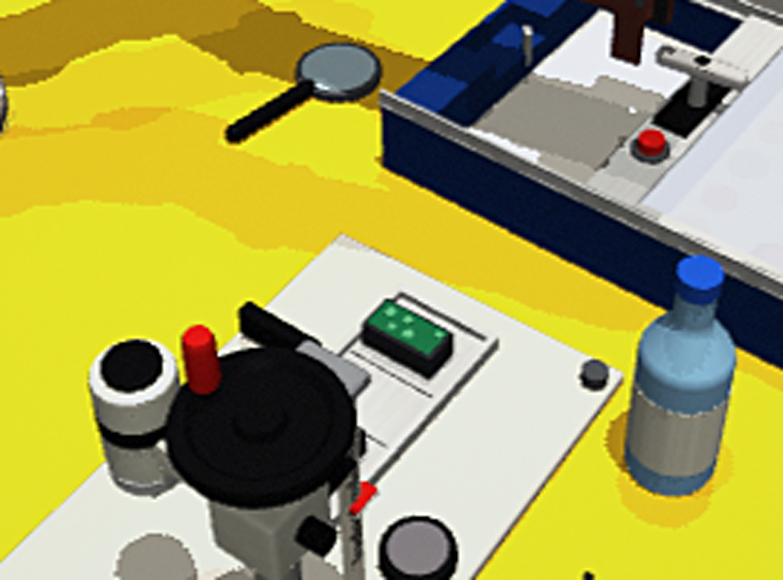

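View pics/t13.png

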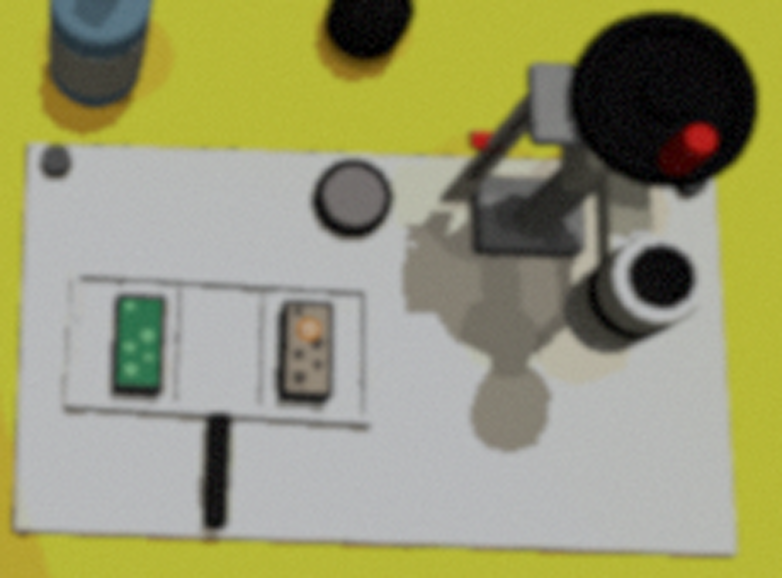

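```bash
python3 -m handwheel '[{"dx":0.02,"dy":0.02,"dz":0,"yaw":0,"fingers":0.05},{"dx":0.018,"dy":0.021,"dz":0,"yaw":0,"fingers":0.05},{"dx":0,"dy":0,"dz":0,"yaw":0,"fingers":0.05},{"dx":0,"dy":0,"dz":-0.01,"yaw":0,"fingers":0.05},{"dx":0,"dy":0,"dz":0,"yaw":0,"fingers":0.05}]'
python3 - <<'E'
from h import *
st()
grab("scene","s14",(340,170,440,270),6)
E
```

```text
time: 21.6
eef_pos: [0.642, 0.3125, 0.3273]
orientation: [0.001, 1.0, 0.019, -0.001]
wrist_force: [0.4, -0.3, -0.2]
grip_width: 0.568
t 21.6 pos [0.642  0.3125 0.3273] jaw_yaw -1.533 F [ 0.4 -0.3 -0.2] grip 49.8 mm q7 -1.69
```

View pics/s14.png

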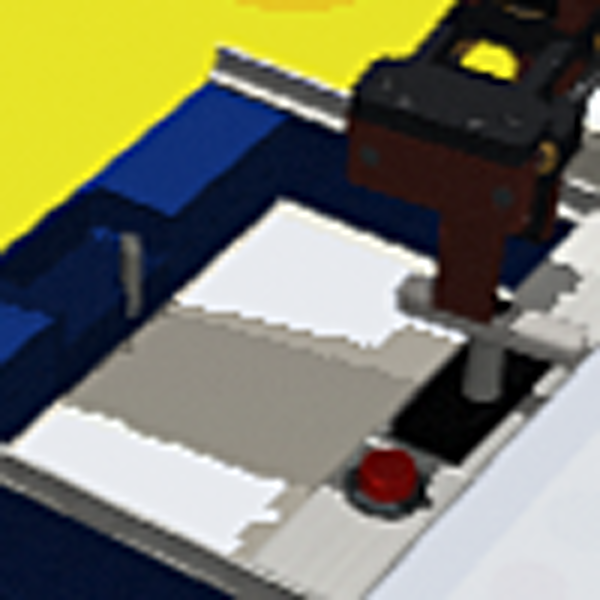

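```bash
python3 -m handwheel '[{"dx":0.001,"dy":0.0095,"dz":0,"yaw":0,"fingers":0.05},{"dx":0,"dy":0,"dz":-0.02,"yaw":0,"fingers":0.05},{"dx":0,"dy":0,"dz":-0.02,"yaw":0,"fingers":0.05},{"dx":0,"dy":0,"dz":-0.007,"yaw":0,"fingers":0.05},{"dx":0,"dy":0,"dz":0,"yaw":0,"fingers":0}]'
python3 -m handwheel '[{"dx":0,"dy":0,"dz":0,"yaw":0,"fingers":0},{"dx":0,"dy":0,"dz":0,"yaw":0,"fingers":0},{"dx":0,"dy":0,"dz":0,"yaw":0,"fingers":0},{"dx":0,"dy":0,"dz":0,"yaw":0,"fingers":0},{"dx":0,"dy":0,"dz":0,"yaw":0,"fingers":0}]'
python3 -c "
from h import *
st()"
```

```text
time: 22.15
eef_pos: [0.6434, 0.3238, 0.2808]
orientation: [0.0, 1.0, 0.02, -0.001]
wrist_force: [0.7, -0.2, 0.5]
grip_width: 0.512
time: 22.65
eef_pos: [0.6447, 0.3201, 0.2822]
orientation: [0.002, 1.0, 0.018, 0.0]
wrist_force: [-0.3, -7.8, 1.4]
grip_width: 0.175
t 22.6 pos [0.6447 0.3201 0.2822] jaw_yaw -1.534 F [-0.3 -7.8  1.4] grip 15.4 mm q7 -1.68
```

```bash
python3 -m handwheel '[{"dx":-0.01,"dy":-0.0015,"dz":0,"yaw":0,"fingers":0},{"dx":-0.02,"dy":0.0015,"dz":0,"yaw":0,"fingers":0},{"dx":-0.022,"dy":0.0016,"dz":0,"yaw":0,"fingers":0},{"dx":-0.022,"dy":0.0016,"dz":0,"yaw":0,"fingers":0},{"dx":-0.022,"dy":0.0016,"dz":0,"yaw":0,"fingers":0}]'
python3 -m handwheel '[{"dx":-0.022,"dy":0.0016,"dz":0,"yaw":0,"fingers":0},{"dx":-0.022,"dy":0.0016,"dz":0,"yaw":0,"fingers":0},{"dx":-0.022,"dy":0.0016,"dz":0,"yaw":0,"fingers":0},{"dx":-0.018,"dy":0.0013,"dz":0,"yaw":0,"fingers":0},{"dx":-0.01,"dy":0.0007,"dz":0,"yaw":0,"fingers":0}]'
python3 -m handwheel '[{"dx":-0.004,"dy":0,"dz":0,"yaw":0,"fingers":0},{"dx":0,"dy":0,"dz":0,"yaw":0,"fingers":0},{"dx":0,"dy":0,"dz":0,"yaw":0,"fingers":0},{"dx":0,"dy":0,"dz":0,"yaw":0,"fingers":0},{"dx":0,"dy":0,"dz":0,"yaw":0,"fingers":0}]'
python3 - <<'E'
from h import *
st()
grab("scene","s15",(290,130,400,260),4.5)
E
```

```text
time: 23.15
eef_pos: [0.5477, 0.3268, 0.2823]
orientation: [0.001, 1.0, 0.019, 0.001]
wrist_force: [1.5, -4.9, 1.2]
grip_width: 0.18
time: 23.65
eef_pos: [0.4527, 0.3343, 0.2819]
orientation: [0.0, 1.0, 0.02, -0.0]
wrist_force: [1.6, -4.0, 0.5]
grip_width: 0.177
time: 24.15
eef_pos: [0.4517, 0.3342, 0.2826]
orientation: [0.0, 1.0, 0.019, 0.002]
wrist_force: [4.5, -4.6, 1.5]
grip_width: 0.18
t 24.1 pos [0.4517 0.3342 0.2826] jaw_yaw -1.533 F [ 4.5 -4.6  1.5] grip 15.8 mm q7 -1.84
```

View pics/s15.png

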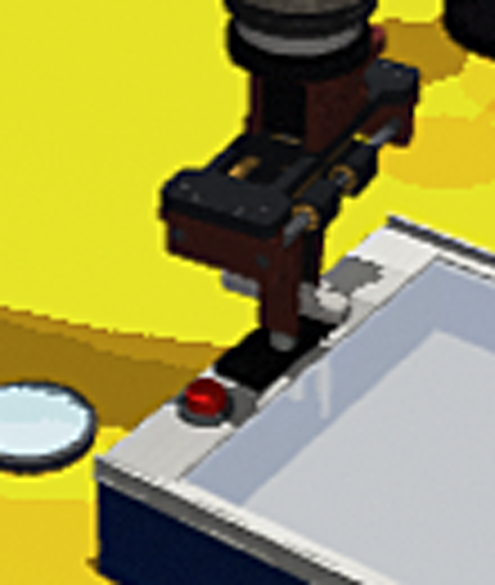

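```bash
python3 -m handwheel '[{"dx":0.001,"dy":0,"dz":-0.001,"yaw":0.145,"fingers":0},{"dx":0,"dy":0,"dz":0,"yaw":0.148,"fingers":0},{"dx":0,"dy":0,"dz":0,"yaw":0.148,"fingers":0},{"dx":0,"dy":0,"dz":0,"yaw":0.148,"fingers":0},{"dx":0,"dy":0,"dz":0,"yaw":0.148,"fingers":0}]'
python3 -m handwheel '[{"dx":0,"dy":0,"dz":0,"yaw":0.148,"fingers":0},{"dx":0,"dy":0,"dz":0,"yaw":0.148,"fingers":0},{"dx":0,"dy":0,"dz":0,"yaw":0.148,"fingers":0},{"dx":0,"dy":0,"dz":0,"yaw":0.148,"fingers":0},{"dx":0,"dy":0,"dz":0,"yaw":0.148,"fingers":0}]'
python3 -m handwheel '[{"dx":0,"dy":0,"dz":0,"yaw":0.01,"fingers":0},{"dx":0,"dy":0,"dz":0,"yaw":0,"fingers":0},{"dx":0,"dy":0,"dz":0,"yaw":0,"fingers":0},{"dx":0,"dy":0,"dz":0,"yaw":0,"fingers":0},{"dx":0,"dy":0,"dz":0,"yaw":0,"fingers":0}]'
python3 - <<'E'
from h import *
st();print(ctrl.get_obs()["moment"])
grab("scene","s16",(290,130,400,260),4.5)
E
```

```text
time: 24.7
eef_pos: [0.4516, 0.3355, 0.2814]
orientation: [-0.0, 0.925, 0.381, 0.001]
wrist_force: [1.1, -1.3, 0.6]
grip_width: 0.178
time: 25.2
eef_pos: [0.4508, 0.3362, 0.2813]
orientation: [-0.001, 0.724, 0.69, 0.001]
wrist_force: [-0.6, 0.6, 0.4]
grip_width: 0.18
time: 25.7
eef_pos: [0.4509, 0.336, 0.2809]
orientation: [-0.0, 0.723, 0.691, 0.001]
wrist_force: [-1.4, 4.1, 1.1]
grip_width: 0.179
t 25.7 pos [0.4509 0.336  0.2809] jaw_yaw -0.045 F [-1.4  4.1  1.1] grip 15.7 mm q7 -0.61
[ 0.8414789   0.21295242 -0.6169904 ]
```

View pics/s16.png

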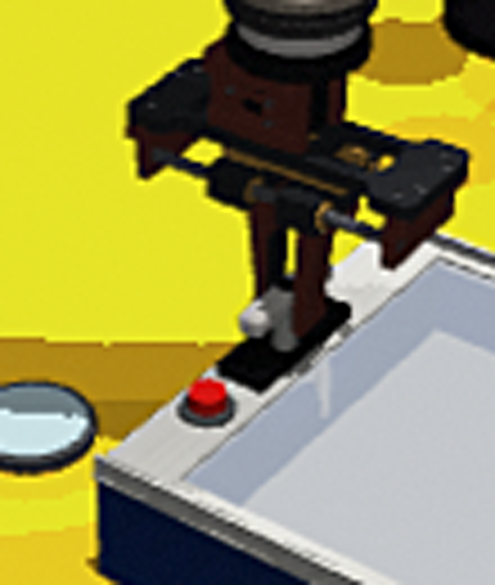

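```bash
python3 -m handwheel '[{"dx":0,"dy":0,"dz":0,"yaw":-0.02,"fingers":0.04},{"dx":0,"dy":0,"dz":0,"yaw":0,"fingers":0.04},{"dx":0,"dy":0,"dz":0.01,"yaw":0,"fingers":0.04},{"dx":0,"dy":0,"dz":0.03,"yaw":0,"fingers":0.04},{"dx":0,"dy":0,"dz":0.01,"yaw":0,"fingers":0}]'
python3 -m handwheel '[{"dx":0,"dy":0,"dz":0,"yaw":0,"fingers":0},{"dx":0,"dy":0,"dz":0,"yaw":0,"fingers":0},{"dx":0,"dy":0,"dz":0,"yaw":0,"fingers":0},{"dx":0,"dy":0,"dz":0,"yaw":0,"fingers":0},{"dx":0,"dy":0,"dz":0,"yaw":0,"fingers":0}]'
python3 - <<'E'
from h import *
st()
im=grab("scene","s17",(290,130,400,260),4.5)
E
```

```text
time: 26.25
eef_pos: [0.4517, 0.3351, 0.3333]
orientation: [0.0, 0.73, 0.684, 0.002]
wrist_force: [1.2, 0.1, 0.1]
grip_width: 0.4
time: 26.75
eef_pos: [0.4507, 0.3351, 0.33]
orientation: [0.0, 0.729, 0.684, -0.001]
wrist_force: [1.1, 0.6, -0.8]
grip_width: 0.007
t 26.8 pos [0.4507 0.3351 0.33  ] jaw_yaw -0.064 F [ 1.1  0.6 -0.8] grip 0.6 mm q7 -0.66
```

View pics/s17.png

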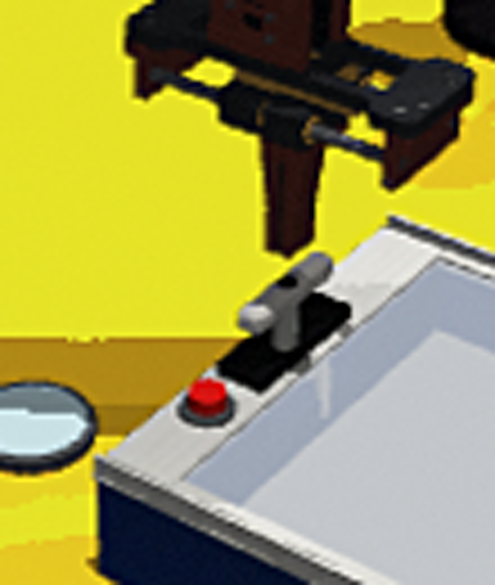

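```bash
python3 -m handwheel '[{"dx":-0.001,"dy":0,"dz":-0.015,"yaw":0,"fingers":0},{"dx":0,"dy":0,"dz":-0.012,"yaw":0,"fingers":0},{"dx":0,"dy":0,"dz":-0.008,"yaw":0,"fingers":0},{"dx":0,"dy":0,"dz":-0.008,"yaw":0,"fingers":0},{"dx":0,"dy":0,"dz":-0.005,"yaw":0,"fingers":0}]'
python3 -m handwheel '[{"dx":0,"dy":0,"dz":-0.002,"yaw":0,"fingers":0},{"dx":0,"dy":0,"dz":-0.002,"yaw":0,"fingers":0},{"dx":0,"dy":0,"dz":0,"yaw":0,"fingers":0},{"dx":0,"dy":0,"dz":0,"yaw":0,"fingers":0},{"dx":0,"dy":0,"dz":0,"yaw":0,"fingers":0}]'
```

```text
time: 27.3
eef_pos: [0.4503, 0.3355, 0.2827]
orientation: [-0.0, 0.729, 0.684, 0.0]
wrist_force: [-0.5, 0.2, 6.1]
grip_width: 0.005
time: 27.8
eef_pos: [0.4502, 0.3353, 0.2793]
orientation: [-0.0, 0.729, 0.684, 0.001]
wrist_force: [0.1, -0.5, 7.6]
grip_width: 0.001
```

```bash
python3 -m handwheel '[{"dx":0,"dy":0,"dz":-0.001,"yaw":0,"fingers":0},{"dx":0,"dy":0,"dz":-0.001,"yaw":0,"fingers":0},{"dx":0,"dy":0,"dz":-0.001,"yaw":0,"fingers":0},{"dx":0,"dy":0,"dz":0,"yaw":0,"fingers":0},{"dx":0,"dy":0,"dz":0,"yaw":0,"fingers":0}]'
```

```text
time: 28.3
eef_pos: [0.4508, 0.3353, 0.2787]
orientation: [-0.0, 0.73, 0.684, 0.001]
wrist_force: [-5.6, -5.1, 28.4]
grip_width: 0.002
```

Bottomed out (28 N). Lift and look.

```bash
python3 -m handwheel '[{"dx":0,"dy":0,"dz":0.01,"yaw":0,"fingers":0},{"dx":0,"dy":0,"dz":0.03,"yaw":0,"fingers":0},{"dx":0,"dy":0,"dz":0.03,"yaw":0,"fingers":0.03},{"dx":0,"dy":-0.03,"dz":0,"yaw":0,"fingers":0.03},{"dx":0,"dy":-0.04,"dz":0,"yaw":0,"fingers":0.03}]'
python3 - <<'E'
from h import *
st()
grab("scene","s18",(250,170,520,330),2.9);grab("top","t18")
t=cv2.imread("pics/t18_raw.png");save(t,"t18a",(310,150,540,320),3.4,1.5)
E
```

```text
time: 28.8
eef_pos: [0.4497, 0.2663, 0.3463]
orientation: [-0.0, 0.728, 0.686, 0.001]
wrist_force: [1.1, 0.6, 0.1]
grip_width: 0.238
t 28.8 pos [0.4497 0.2663 0.3463] jaw_yaw -0.060 F [1.1 0.6 0.1] grip 20.9 mm q7 -0.57
```

View pics/s18.png

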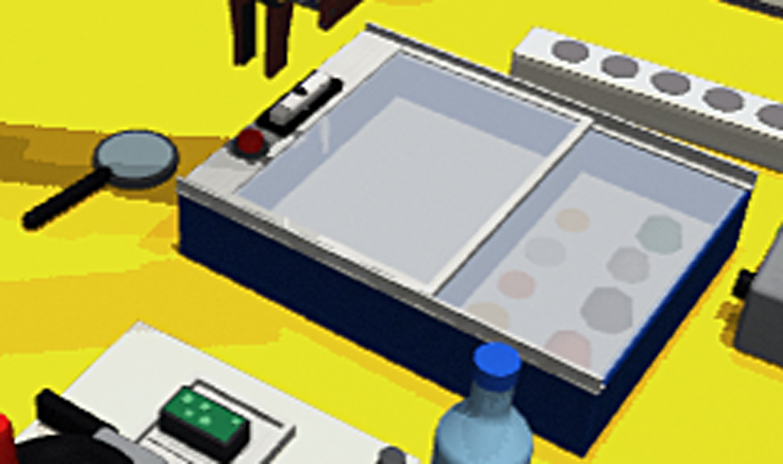

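View pics/t18a.png

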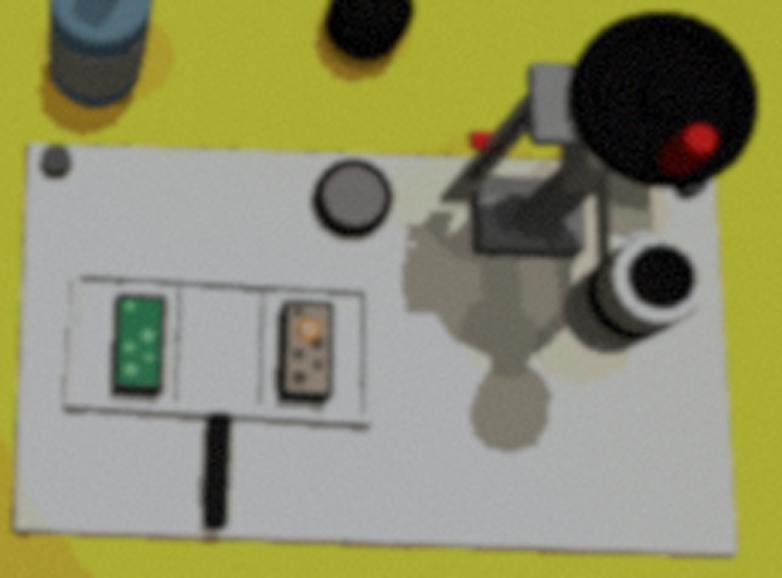

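```bash
python3 - <<'E'
from h import *
t=cv2.imread("pics/t18_raw.png");s=cv2.imread("pics/s18_raw.png")
save(t,"tl",(460,140,540,260),6,2.2);save(s,"sl",(195,295,320,400),6)
sp=cents(t,(0,90,60),(20,255,255),(390,230,420,260),4);print(sp); print("spot",pl("top",*sp[0][1:3],0.042))
def disc(im,crop,thr):
    x0,y0,x1,y1=crop;g=cv2.cvtColor(im[y0:y1,x0:x1],cv2.COLOR_BGR2GRAY)
    c=max(cv2.findContours((g<thr).astype(np.uint8),0,2)[0],key=cv2.contourArea);(e,ax,a)=cv2.fitEllipse(c);print(e,ax,cv2.contourArea(c));return e[0]+x0,e[1]+y0
E
```

```text
[(38, np.float64(400.3), np.float64(246.6), (397, 243, 8, 8))]
spot [ 0.56055501 -0.08748306  0.042     ]
```

View pics/tl.png

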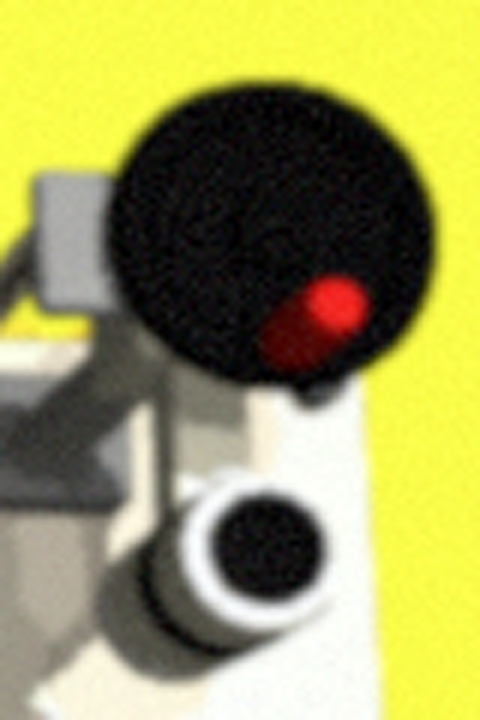

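View pics/sl.png

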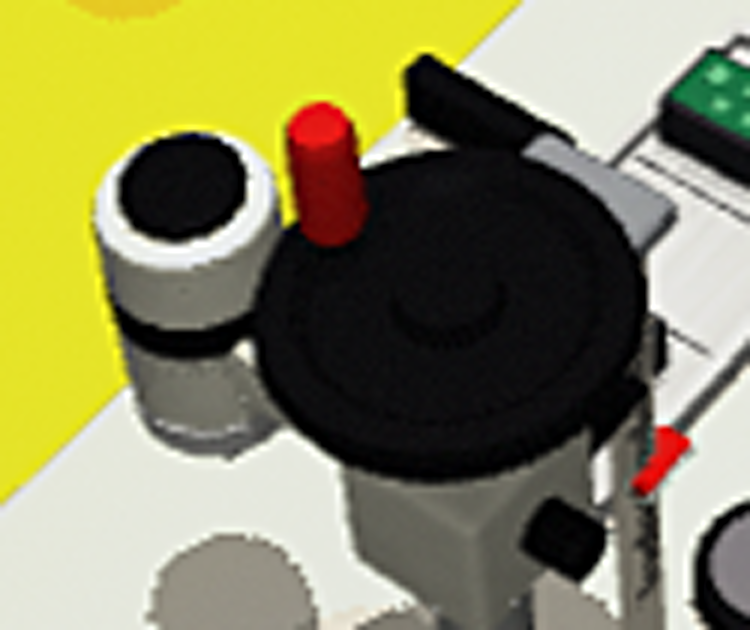

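```bash
python3 - <<'E'
from h import *
g=lambda u,v:(460+u/6,140+v/6)
k=lambda u,v:(195+u/6,295+v/6)
print("knobtop",tri(k(321,127),g(338,305)))
print("knob base",pl("scene",*k(333,225),0.27))
print("eyepiece",tri(k(182,187),g(269,548)))
print("ring",tri(k(187,200),g(255,550)))
print("wheel c top",[pl("top",*g(270,232),z) for z in(0.25,0.26,0.27)], [pl("scene",*k(452,312),z) for z in (0.25,.26,.27)])
s=cv2.imread("pics/s18_raw.png");save(s,"sp",(275,330,325,400),11)
t=cv2.imread("pics/t18_raw.png");save(t,"tp",(435,165,485,225),11,2.2)
E
```

```text
knobtop (array([ 0.59894302, -0.23693642,  0.30060386]), np.float64(0.0014097634749903273))
knob base [ 0.60220959 -0.24012842  0.27      ]
eyepiece (array([ 0.5445451 , -0.23514818,  0.24298807]), np.float64(0.0007576504037649083))
ring (array([ 0.54498611, -0.23388591,  0.23694623]), np.float64(0.0005329945129625125))
wheel c top [array([ 0.63798802, -0.24132115,  0.25      ]), array([ 0.63434731, -0.23725164,  0.26      ]), array([ 0.63070659, -0.23318213,  0.27      ])] [array([ 0.63204916, -0.23400976,  0.25      ]), array([ 0.63741697, -0.23990599,  0.26      ]), array([ 0.64278477, -0.24580222,  0.27      ])]
```

View pics/sp.png

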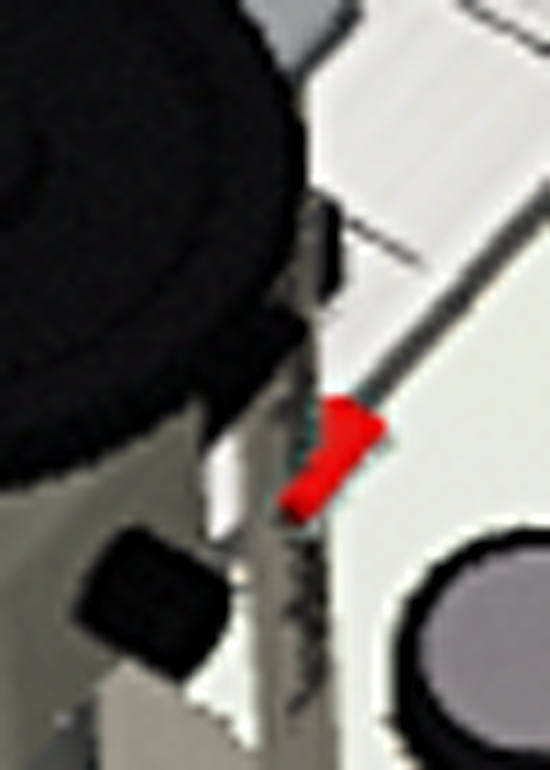

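View pics/tp.png

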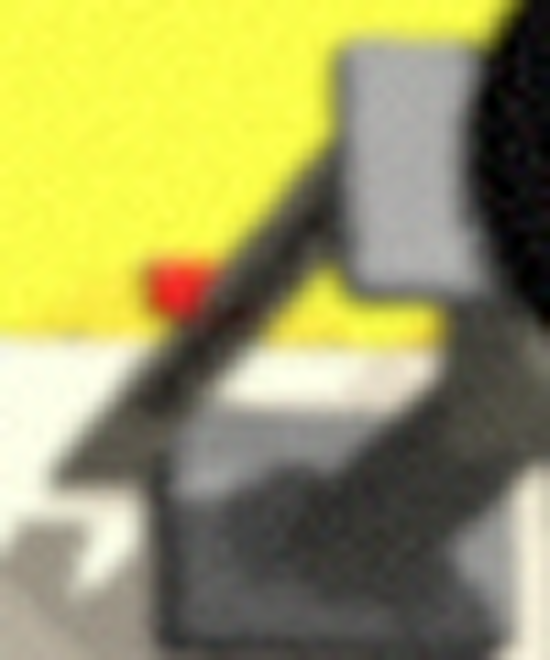

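```bash
python3 -m handwheel '[{"dx":0.002,"dy":-0.03,"dz":0,"yaw":-0.145,"fingers":0.04},{"dx":0.002,"dy":-0.03,"dz":0,"yaw":-0.145,"fingers":0.04},{"dx":0.002,"dy":-0.03,"dz":0,"yaw":-0.145,"fingers":0.04},{"dx":0.002,"dy":-0.03,"dz":0,"yaw":-0.145,"fingers":0.04},{"dx":0.002,"dy":-0.03,"dz":0,"yaw":-0.145,"fingers":0.04}]'
python3 -m handwheel '[{"dx":0.001,"dy":-0.03,"dz":-0.01,"yaw":-0.145,"fingers":0.04},{"dx":0.001,"dy":-0.03,"dz":-0.01,"yaw":-0.145,"fingers":0.04},{"dx":0.001,"dy":-0.03,"dz":-0.01,"yaw":-0.145,"fingers":0.04},{"dx":0.001,"dy":-0.03,"dz":-0.01,"yaw":-0.145,"fingers":0.04},{"dx":0.001,"dy":-0.03,"dz":-0.01,"yaw":-0.145,"fingers":0.04}]'
python3 -m handwheel '[{"dx":0,"dy":0,"dz":-0.01,"yaw":-0.11,"fingers":0.04},{"dx":0,"dy":0,"dz":-0.01,"yaw":0,"fingers":0.04},{"dx":0,"dy":0,"dz":0,"yaw":0,"fingers":0.04},{"dx":0,"dy":0,"dz":0,"yaw":0,"fingers":0.04},{"dx":0,"dy":0,"dz":0,"yaw":0,"fingers":0.04}]'
python3 - <<'E'
from h import *
st()
E
```

```text
time: 29.4
eef_pos: [0.4597, 0.1144, 0.3455]
orientation: [-0.0, 0.926, 0.378, -0.0]
wrist_force: [-0.2, 0.0, -0.2]
grip_width: 0.455
time: 29.9
eef_pos: [0.4648, -0.0355, 0.2951]
orientation: [0.0, 1.0, 0.026, -0.0]
wrist_force: [0.0, 0.1, 0.5]
grip_width: 0.456
time: 30.4
eef_pos: [0.4651, -0.0342, 0.276]
orientation: [-0.0, 1.0, -0.025, 0.0]
wrist_force: [0.2, 0.3, 0.4]
grip_width: 0.455
t 30.4 pos [ 0.4651 -0.0342  0.276 ] jaw_yaw -1.622 F [0.2 0.3 0.4] grip 39.9 mm q7 -1.25
```

```bash
python3 -m handwheel '[{"dx":0,"dy":0.0067,"dz":-0.015,"yaw":0,"fingers":0.04},{"dx":0,"dy":0,"dz":-0.015,"yaw":0,"fingers":0.04},{"dx":0,"dy":0,"dz":-0.012,"yaw":0,"fingers":0.04},{"dx":0,"dy":0,"dz":0,"yaw":0,"fingers":0.04},{"dx":0,"dy":0,"dz":0,"yaw":0,"fingers":0.04}]'
python3 - <<'E'
from h import *
st()
grab("scene","s20",(210,230,340,340),5.5)
E
```

```text
time: 30.9
eef_pos: [0.465, -0.0282, 0.2339]
orientation: [0.0, 1.0, -0.027, -0.0]
wrist_force: [0.6, -0.3, -0.7]
grip_width: 0.458
t 30.9 pos [ 0.465  -0.0282  0.2339] jaw_yaw -1.624 F [ 0.6 -0.3 -0.7] grip 40.2 mm q7 -1.19
```

View pics/s20.png

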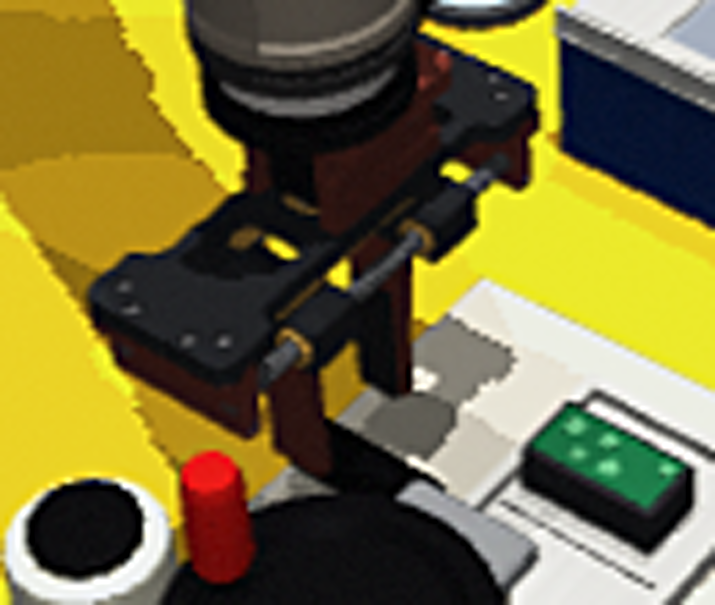

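```bash
python3 -m handwheel '[{"dx":0,"dy":0,"dz":-0.01,"yaw":0,"fingers":0.04},{"dx":0,"dy":0,"dz":-0.01,"yaw":0,"fingers":0.04},{"dx":0,"dy":0,"dz":-0.008,"yaw":0,"fingers":0.04},{"dx":0,"dy":0,"dz":-0.004,"yaw":0,"fingers":0.04},{"dx":0,"dy":0,"dz":0,"yaw":0,"fingers":0}]'
python3 -m handwheel '[{"dx":0,"dy":0,"dz":0,"yaw":0,"fingers":0},{"dx":0,"dy":0,"dz":0,"yaw":0,"fingers":0},{"dx":0,"dy":0,"dz":0,"yaw":0,"fingers":0},{"dx":0,"dy":0,"dz":0,"yaw":0,"fingers":0},{"dx":0,"dy":0,"dz":0,"yaw":0,"fingers":0}]'
python3 - <<'E'
from h import *
st()
E
```

```text
time: 31.45
eef_pos: [0.4646, -0.0282, 0.2009]
orientation: [0.0, 1.0, -0.027, -0.001]
wrist_force: [0.1, -0.8, -0.1]
grip_width: 0.399
time: 31.95
eef_pos: [0.4649, -0.0283, 0.2019]
orientation: [0.0, 1.0, -0.027, 0.0]
wrist_force: [-0.4, -2.3, 1.6]
grip_width: 0.158
t 31.9 pos [ 0.4649 -0.0283  0.2019] jaw_yaw -1.625 F [-0.4 -2.3  1.6] grip 13.9 mm q7 -1.13
```

```bash
python3 -m handwheel '[{"dx":-0.0005,"dy":-0.004,"dz":0,"yaw":0,"fingers":0},{"dx":-0.001,"dy":-0.008,"dz":0,"yaw":0,"fingers":0},{"dx":-0.0012,"dy":-0.012,"dz":0,"yaw":0,"fingers":0},{"dx":-0.0014,"dy":-0.012,"dz":0,"yaw":0,"fingers":0},{"dx":-0.0014,"dy":-0.012,"dz":0,"yaw":0,"fingers":0}]'
python3 -m handwheel '[{"dx":-0.0014,"dy":-0.012,"dz":0,"yaw":0,"fingers":0},{"dx":-0.0014,"dy":-0.012,"dz":0,"yaw":0,"fingers":0},{"dx":-0.0014,"dy":-0.012,"dz":0,"yaw":0,"fingers":0},{"dx":-0.0014,"dy":-0.012,"dz":0,"yaw":0,"fingers":0},{"dx":-0.0014,"dy":-0.012,"dz":0,"yaw":0,"fingers":0}]'
python3 -m handwheel '[{"dx":-0.0014,"dy":-0.012,"dz":0,"yaw":0,"fingers":0},{"dx":-0.0014,"dy":-0.012,"dz":0,"yaw":0,"fingers":0},{"dx":-0.0005,"dy":-0.008,"dz":0,"yaw":0,"fingers":0},{"dx":0,"dy":-0.005,"dz":0,"yaw":0,"fingers":0},{"dx":0,"dy":0,"dz":0,"yaw":0,"fingers":0}]'
python3 - <<'E'
from h import *
st()
grab("scene","s21",(180,230,400,390),3.5);grab("top","t21",(310,150,540,320),3.4,1.5)
E
```

```text
time: 32.45
eef_pos: [0.4598, -0.0757, 0.2019]
orientation: [-0.001, 1.0, -0.025, 0.0]
wrist_force: [0.8, 5.1, 4.1]
grip_width: 0.158
time: 32.95
eef_pos: [0.4526, -0.1359, 0.2019]
orientation: [-0.001, 1.0, -0.026, 0.0]
wrist_force: [0.5, 6.2, 5.5]
grip_width: 0.158
time: 33.45
eef_pos: [0.449, -0.1737, 0.2019]
orientation: [-0.0, 1.0, -0.027, 0.0]
wrist_force: [-1.1, 1.2, 5.6]
grip_width: 0.156
t 33.5 pos [ 0.449  -0.1737  0.2019] jaw_yaw -1.624 F [-1.1  1.2  5.6] grip 13.7 mm q7 -0.84
```

View pics/s21.png

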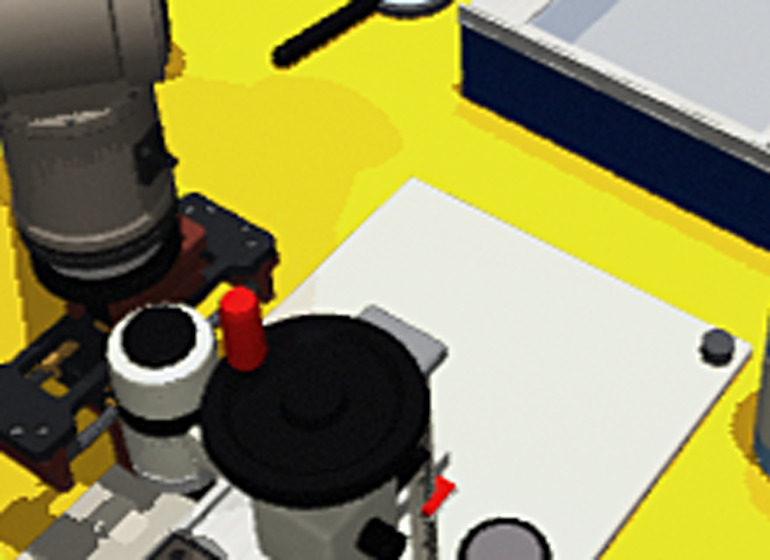

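View pics/t21.png

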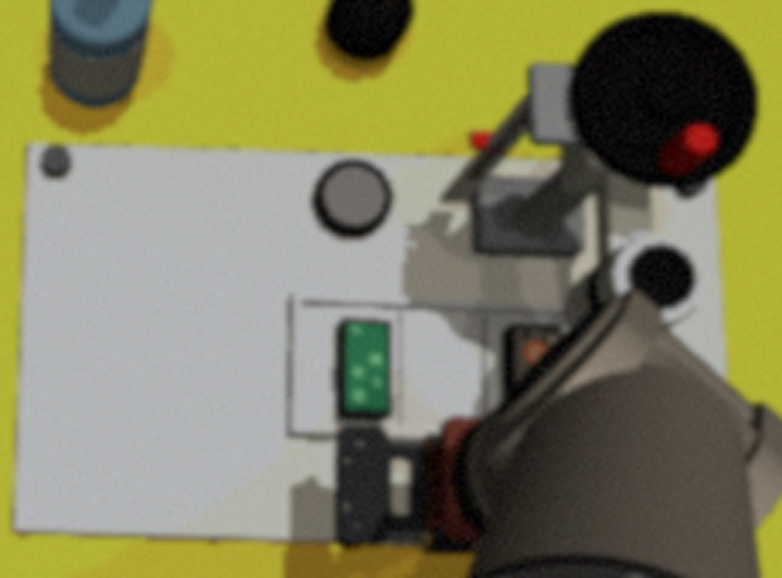

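```bash
python3 -m handwheel '[{"dx":0,"dy":-0.001,"dz":0,"yaw":0,"fingers":0},{"dx":0,"dy":0,"dz":0,"yaw":0,"fingers":0},{"dx":0,"dy":0,"dz":0,"yaw":0,"fingers":0.035},{"dx":0,"dy":0,"dz":0,"yaw":0,"fingers":0.035},{"dx":0,"dy":0,"dz":0,"yaw":0,"fingers":0.035}]'
python3 -m handwheel '[{"dx":0,"dy":0,"dz":0.02,"yaw":0,"fingers":0.035},{"dx":0,"dy":0,"dz":0.03,"yaw":0,"fingers":0.035},{"dx":0,"dy":0.02,"dz":0.03,"yaw":0,"fingers":0.035},{"dx":0,"dy":0.045,"dz":0.02,"yaw":0,"fingers":0.035},{"dx":0,"dy":0.045,"dz":0.02,"yaw":0,"fingers":0.035}]'
python3 -m handwheel '[{"dx":0,"dy":0.045,"dz":0.02,"yaw":0,"fingers":0.035},{"dx":0,"dy":0.045,"dz":0.02,"yaw":0,"fingers":0.035},{"dx":0,"dy":0.045,"dz":0.02,"yaw":0,"fingers":0.035},{"dx":0,"dy":0.045,"dz":0.02,"yaw":0,"fingers":0.035},{"dx":0,"dy":0,"dz":0,"yaw":0,"fingers":0.035}]'
python3 - <<'E'
from h import *
st()
grab("scene","s22",(180,230,400,390),3.5);t=grab("top","t22",(310,150,540,320),3.4,1.5)
sp=cents(t,(0,90,40),(20,255,255),(440,230,500,270),4);print(sp)
for q in sp: print("spot",pl("top",*q[1:3],0.042))
E
```

```text
time: 34.05
eef_pos: [0.4487, -0.1746, 0.2015]
orientation: [0.0, 1.0, -0.027, -0.0]
wrist_force: [0.0, -0.3, -0.7]
grip_width: 0.378
time: 34.55
eef_pos: [0.4488, -0.0638, 0.3225]
orientation: [0.0, 1.0, -0.028, 0.0]
wrist_force: [1.5, 1.4, 0.4]
grip_width: 0.401
time: 35.05
eef_pos: [0.4495, 0.122, 0.4037]
orientation: [-0.002, 1.0, -0.022, 0.002]
wrist_force: [0.3, 0.2, 0.2]
grip_width: 0.393
t 35.0 pos [0.4495 0.122  0.4037] jaw_yaw -1.615 F [0.3 0.2 0.2] grip 34.5 mm q7 -1.86
[(61, np.float64(467.2), np.float64(253.2), (463, 249, 9, 9))]
spot [ 0.54549263 -0.23022393  0.042     ]
```

View pics/s22.png

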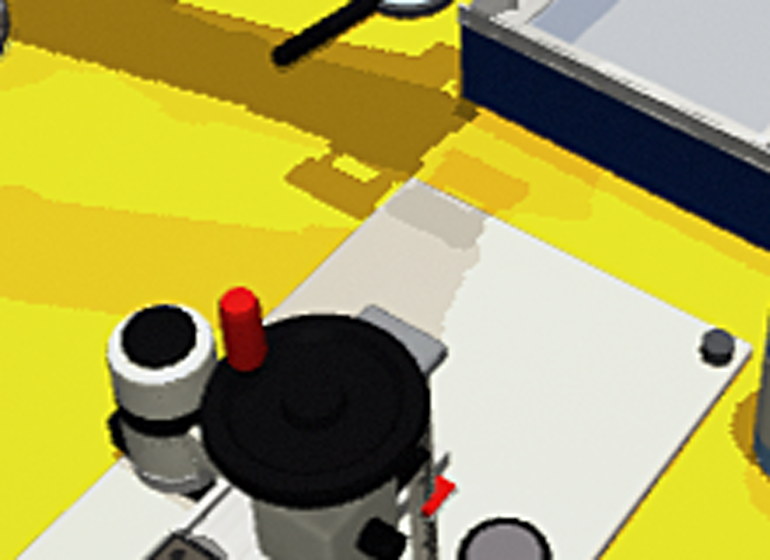

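View pics/t22.png

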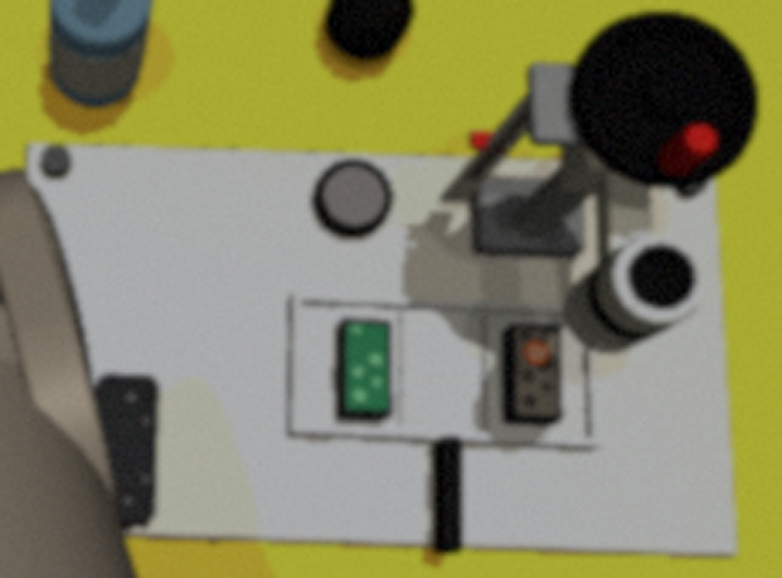

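```bash
python3 - <<'E'
from h import *
t=cv2.imread("pics/t22_raw.png");s=cv2.imread("pics/s22_raw.png")
def disc(im,seed,r,thr,up=6):
    x,y=seed;g=cv2.cvtColor(im[y-r:y+r,x-r:x+r],cv2.COLOR_BGR2GRAY);g=cv2.resize(g,None,fx=up,fy=up,interpolation=cv2.INTER_CUBIC)
    n,l,st,c=cv2.connectedComponentsWithStats((g<thr).astype(np.uint8));i=l[r*up,r*up];m=(l==i).astype(np.uint8)
    k=max(cv2.findContours(m,0,2)[0],key=cv2.contourArea);e=cv2.fitEllipse(k)
    c=np.array(e[0])/up-0.5+0.5/up+np.array([x-r,y-r]);print(c,np.array(e[1])/up);return c
a=disc(t,(504,231),14,50);b=disc(s,(225,326),14,90)
print(tri(b,a),pl("top",*a,0.248),pl("scene",*b,0.248))
W=disc(t,(500,175),40,28)
Ws=disc(s,(268,345),45,40)
for z in(.262,.27):print(pl("top",*W,z),pl("scene",*Ws,z))
print(tri(Ws,W))
E
```

```text
[504.12198385 230.92822266] [17.31848653 18.4839948 ]
[224.9422315  325.79190191] [17.47528203 21.59388479]
(array([ 0.54452028, -0.23451478,  0.24335232]), np.float64(0.0011286717155190083)) [ 0.54377697 -0.23227516  0.248     ] [ 0.54720904 -0.23757418  0.248     ]
[504.49220785 179.36912028] [50.64971415 54.34160868]
[268.43690999 346.8495636 ] [56.39214071 70.39585368]
[ 0.6323384  -0.23544579  0.262     ] [ 0.63600693 -0.24233104  0.262     ]
[ 0.62943888 -0.23220029  0.27      ] [ 0.64033449 -0.24703131  0.27      ]
(array([ 0.63367199, -0.23837854,  0.25636686]), np.float64(0.0019189087254470505))
```

```bash
python3 - <<'E'
import numpy as np
th=np.radians(180-14.4*np.arange(26));p=0.036*np.c_[np.cos(th),np.sin(th)]
p=np.round(p,4)
print(np.round(np.diff(p,axis=0),4).tolist())
E
python3 -m handwheel '[{"dx":0.015,"dy":-0.03,"dz":0.01,"yaw":0,"fingers":0.045},{"dx":0.015,"dy":-0.04,"dz":0.02,"yaw":0,"fingers":0.045},{"dx":0.02,"dy":-0.04,"dz":0.03,"yaw":0,"fingers":0.045},{"dx":0.02,"dy":-0.04,"dz":0.03,"yaw":0,"fingers":0.045},{"dx":0.02,"dy":-0.04,"dz":0,"yaw":0,"fingers":0.045}]'
python3 -m handwheel '[{"dx":0.02,"dy":-0.04,"dz":0,"yaw":0,"fingers":0.045},{"dx":0.02,"dy":-0.04,"dz":0,"yaw":0,"fingers":0.045},{"dx":0.02,"dy":-0.04,"dz":0,"yaw":0,"fingers":0.045},{"dx":0,"dy":-0.03,"dz":0,"yaw":0,"fingers":0.045},{"dx":0,"dy":-0.02,"dz":0,"yaw":0,"fingers":0.045}]'
python3 -m handwheel '[{"dx":0,"dy":-0.015,"dz":0,"yaw":0,"fingers":0.045},{"dx":0,"dy":0,"dz":0,"yaw":0,"fingers":0.045},{"dx":0,"dy":0,"dz":0,"yaw":0,"fingers":0.045},{"dx":0,"dy":0,"dz":0,"yaw":0,"fingers":0.045},{"dx":0,"dy":0,"dz":0,"yaw":0,"fingers":0.045}]'
python3 -c "
from h import *
st()"
```

```text
[[0.0011, 0.009], [0.0034, 0.0083], [0.0053, 0.0073], [0.0069, 0.0058], [0.0082, 0.0038], [0.0088, 0.0017], [0.009, -0.0005], [0.0086, -0.0028], [0.0076, -0.0049], [0.0062, -0.0065], [0.0044, -0.0079], [0.0022, -0.0088], [0.0, -0.009], [-0.0022, -0.0088], [-0.0044, -0.0079], [-0.0062, -0.0065], [-0.0076, -0.0049], [-0.0086, -0.0028], [-0.009, -0.0005], [-0.0088, 0.0017], [-0.0082, 0.0038], [-0.0069, 0.0058], [-0.0053, 0.0073], [-0.0034, 0.0083], [-0.0011, 0.009]]
time: 35.65
eef_pos: [0.5367, -0.0725, 0.4901]
orientation: [-0.001, 1.0, -0.028, 0.002]
wrist_force: [0.5, 0.6, -0.1]
grip_width: 0.512
time: 36.15
eef_pos: [0.5947, -0.2435, 0.4864]
orientation: [0.001, 1.0, -0.03, -0.001]
wrist_force: [-0.2, -0.6, 0.1]
grip_width: 0.515
time: 36.65
eef_pos: [0.5963, -0.2525, 0.4871]
orientation: [-0.0, 1.0, -0.026, -0.0]
wrist_force: [0.0, 0.3, 0.1]
grip_width: 0.513
t 36.6 pos [ 0.5963 -0.2525  0.4871] jaw_yaw -1.623 F [0.  0.3 0.1] grip 45.0 mm q7 -0.98
```

```bash
python3 -m handwheel '[{"dx":0,"dy":0,"dz":0.01,"yaw":0,"fingers":0.045},{"dx":0.0027,"dy":0.014,"dz":0,"yaw":0,"fingers":0.045},{"dx":0,"dy":0,"dz":0,"yaw":0,"fingers":0.045},{"dx":0,"dy":0,"dz":0,"yaw":0,"fingers":0.045},{"dx":0,"dy":0,"dz":0,"yaw":0,"fingers":0.045}]'
python3 - <<'E'
from h import *
st()
grab("scene","s23",(180,230,340,390),3.7)
E
```

```text
time: 37.15
eef_pos: [0.5989, -0.2391, 0.4973]
orientation: [0.0, 1.0, -0.026, -0.0]
wrist_force: [0.4, 0.3, -0.7]
grip_width: 0.513
t 37.1 pos [ 0.5989 -0.2391  0.4973] jaw_yaw -1.624 F [ 0.4  0.3 -0.7] grip 45.0 mm q7 -1.01
```

View pics/s23.png

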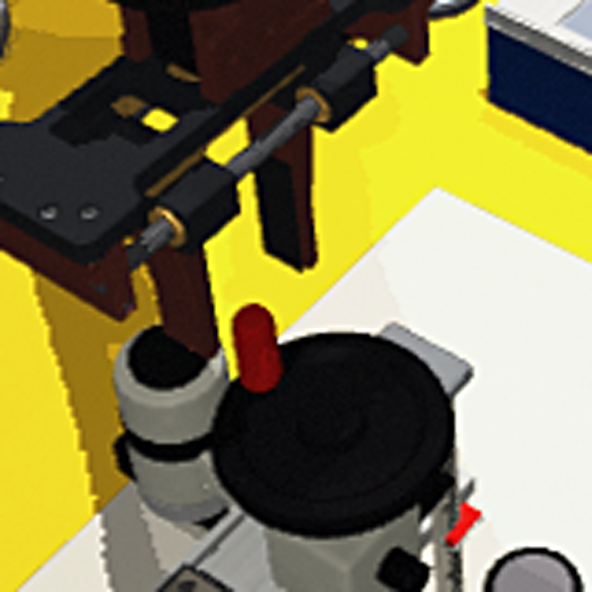

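```bash
python3 -m handwheel '[{"dx":0,"dy":0.0005,"dz":-0.012,"yaw":0,"fingers":0.045},{"dx":0,"dy":0,"dz":-0.012,"yaw":0,"fingers":0.045},{"dx":0,"dy":0,"dz":-0.012,"yaw":0,"fingers":0.045},{"dx":0,"dy":0,"dz":-0.008,"yaw":0,"fingers":0.045},{"dx":0,"dy":0,"dz":0,"yaw":0,"fingers":0}]'
python3 -m handwheel '[{"dx":0,"dy":0,"dz":0,"yaw":0,"fingers":0},{"dx":0,"dy":0,"dz":0,"yaw":0,"fingers":0},{"dx":0,"dy":0,"dz":0,"yaw":0,"fingers":0},{"dx":0,"dy":0,"dz":0,"yaw":0,"fingers":0},{"dx":0,"dy":0,"dz":0,"yaw":0,"fingers":0}]'
python3 -c "
from h import *
st()"
```

```text
time: 37.7
eef_pos: [0.5987, -0.2385, 0.4515]
orientation: [-0.0, 1.0, -0.027, -0.001]
wrist_force: [0.6, -0.2, 0.5]
grip_width: 0.459
time: 38.2
eef_pos: [0.5993, -0.2377, 0.4538]
orientation: [-0.001, 1.0, -0.026, 0.0]
wrist_force: [-0.6, 6.6, 4.0]
grip_width: 0.196
t 38.2 pos [ 0.5993 -0.2377  0.4538] jaw_yaw -1.623 F [-0.6  6.6  4. ] grip 17.2 mm q7 -0.98
```

```bash
python3 -m handwheel '[{"dx":0.0011,"dy":0.009,"dz":0,"yaw":0,"fingers":0},{"dx":0.0034,"dy":0.0083,"dz":0,"yaw":0,"fingers":0},{"dx":0.0053,"dy":0.0073,"dz":0,"yaw":0,"fingers":0},{"dx":0.0069,"dy":0.0058,"dz":0,"yaw":0,"fingers":0},{"dx":0.0082,"dy":0.0038,"dz":0,"yaw":0,"fingers":0}]'
python3 -c "
from h import *
st()"
```

```text
time: 38.7
eef_pos: [0.6246, -0.204, 0.4539]
orientation: [0.0, 1.0, -0.026, 0.0]
wrist_force: [-0.7, -2.4, 4.7]
grip_width: 0.198
t 38.7 pos [ 0.6246 -0.204   0.4539] jaw_yaw -1.623 F [-0.7 -2.4  4.7] grip 17.4 mm q7 -1.04
```

```bash
python3 -m handwheel '[{"dx":0.0088,"dy":0.0017,"dz":0,"yaw":0,"fingers":0},{"dx":0.009,"dy":-0.0005,"dz":0,"yaw":0,"fingers":0},{"dx":0.0086,"dy":-0.0028,"dz":0,"yaw":0,"fingers":0},{"dx":0.0076,"dy":-0.0049,"dz":0,"yaw":0,"fingers":0},{"dx":0.0062,"dy":-0.0065,"dz":0,"yaw":0,"fingers":0}]'
python3 -m handwheel '[{"dx":0.0044,"dy":-0.0079,"dz":0,"yaw":0,"fingers":0},{"dx":0.0022,"dy":-0.0088,"dz":0,"yaw":0,"fingers":0},{"dx":0,"dy":-0.009,"dz":0,"yaw":0,"fingers":0},{"dx":-0.0022,"dy":-0.0088,"dz":0,"yaw":0,"fingers":0},{"dx":-0.0044,"dy":-0.0079,"dz":0,"yaw":0,"fingers":0}]'
python3 -m handwheel '[{"dx":-0.0062,"dy":-0.0065,"dz":0,"yaw":0,"fingers":0},{"dx":-0.0076,"dy":-0.0049,"dz":0,"yaw":0,"fingers":0},{"dx":-0.0086,"dy":-0.0028,"dz":0,"yaw":0,"fingers":0},{"dx":-0.009,"dy":-0.0005,"dz":0,"yaw":0,"fingers":0},{"dx":-0.0088,"dy":0.0017,"dz":0,"yaw":0,"fingers":0}]'
python3 -m handwheel '[{"dx":-0.0082,"dy":0.0038,"dz":0,"yaw":0,"fingers":0},{"dx":-0.0069,"dy":0.0058,"dz":0,"yaw":0,"fingers":0},{"dx":-0.0053,"dy":0.0073,"dz":0,"yaw":0,"fingers":0},{"dx":-0.0034,"dy":0.0083,"dz":0,"yaw":0,"fingers":0},{"dx":-0.0011,"dy":0.009,"dz":0,"yaw":0,"fingers":0}]'
python3 - <<'E'
from h import *
st()
grab("scene","s24",(180,280,340,420),3.7); save(cv2.imread("pics/s24_raw.png"),"s24p",(270,330,330,410),9)
E
```

```text
time: 39.2
eef_pos: [0.6649, -0.2176, 0.4538]
orientation: [-0.0, 1.0, -0.026, -0.0]
wrist_force: [-5.0, 0.1, 7.5]
grip_width: 0.2
time: 39.7
eef_pos: [0.6652, -0.2592, 0.4538]
orientation: [-0.001, 1.0, -0.026, 0.0]
wrist_force: [-2.3, 3.8, 8.0]
grip_width: 0.2
time: 40.2
eef_pos: [0.6243, -0.2729, 0.4538]
orientation: [0.0, 1.0, -0.026, 0.001]
wrist_force: [2.8, 1.1, 4.8]
grip_width: 0.197
time: 40.7
eef_pos: [0.599, -0.2384, 0.4538]
orientation: [0.0, 1.0, -0.027, 0.001]
wrist_force: [3.9, -2.0, 4.6]
grip_width: 0.2
t 40.7 pos [ 0.599  -0.2384  0.4538] jaw_yaw -1.624 F [ 3.9 -2.   4.6] grip 17.5 mm q7 -0.98
```

View pics/s24.png

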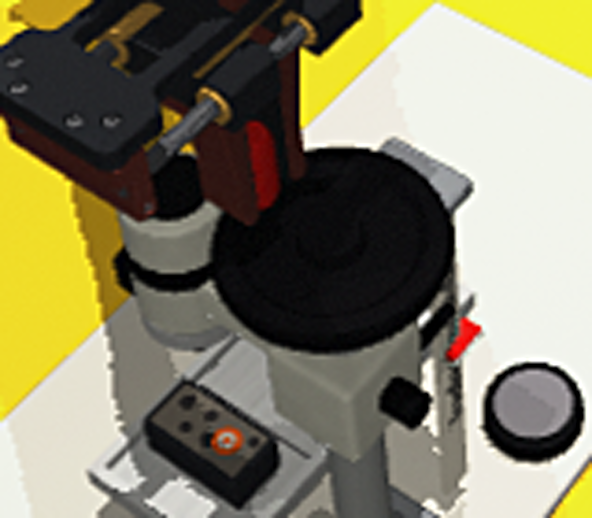

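View pics/s24p.png

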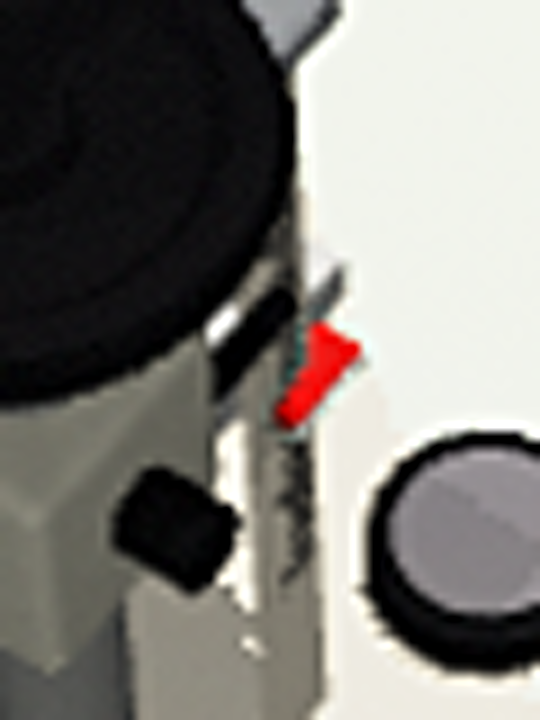

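```bash
python3 - <<'E'
from h import *
print("spot scene",pl("scene",240.8,398.9,0.042), "top pred", proj("top",(0.65,-0.19,0.165)),proj("scene",(0.65,-0.19,0.165)),proj("scene",(0.65,-0.19,0.155)))
print("marker +y end",tri((307.8,367.3),(449,190.7)))
E
python3 -m handwheel '[{"dx":0.0011,"dy":0.009,"dz":0,"yaw":0,"fingers":0},{"dx":0.0034,"dy":0.0083,"dz":0,"yaw":0,"fingers":0},{"dx":0.0053,"dy":0.0073,"dz":0,"yaw":0,"fingers":0},{"dx":0.0069,"dy":0.0058,"dz":0,"yaw":0,"fingers":0},{"dx":0.0082,"dy":0.0038,"dz":0,"yaw":0,"fingers":0}]'
python3 -m handwheel '[{"dx":0.0088,"dy":0.0017,"dz":0,"yaw":0,"fingers":0},{"dx":0.009,"dy":-0.0005,"dz":0,"yaw":0,"fingers":0},{"dx":0.0086,"dy":-0.0028,"dz":0,"yaw":0,"fingers":0},{"dx":0.0076,"dy":-0.0049,"dz":0,"yaw":0,"fingers":0},{"dx":0.0062,"dy":-0.0065,"dz":0,"yaw":0,"fingers":0}]'
python3 -m handwheel '[{"dx":0.0044,"dy":-0.0079,"dz":0,"yaw":0,"fingers":0},{"dx":0.0022,"dy":-0.0088,"dz":0,"yaw":0,"fingers":0},{"dx":0,"dy":-0.009,"dz":0,"yaw":0,"fingers":0},{"dx":-0.0022,"dy":-0.0088,"dz":0,"yaw":0,"fingers":0},{"dx":-0.0044,"dy":-0.0079,"dz":0,"yaw":0,"fingers":0}]'
python3 -m handwheel '[{"dx":-0.0062,"dy":-0.0065,"dz":0,"yaw":0,"fingers":0},{"dx":-0.0076,"dy":-0.0049,"dz":0,"yaw":0,"fingers":0},{"dx":-0.0086,"dy":-0.0028,"dz":0,"yaw":0,"fingers":0},{"dx":-0.009,"dy":-0.0005,"dz":0,"yaw":0,"fingers":0},{"dx":-0.0088,"dy":0.0017,"dz":0,"yaw":0,"fingers":0}]'
python3 -m handwheel '[{"dx":-0.0082,"dy":0.0038,"dz":0,"yaw":0,"fingers":0},{"dx":-0.0069,"dy":0.0058,"dz":0,"yaw":0,"fingers":0},{"dx":-0.0053,"dy":0.0073,"dz":0,"yaw":0,"fingers":0},{"dx":-0.0034,"dy":0.0083,"dz":0,"yaw":0,"fingers":0},{"dx":-0.0011,"dy":0.009,"dz":0,"yaw":0,"fingers":0}]'
python3 - <<'E'
from h import *
st()
s=grab("scene","s25",(180,280,340,420),3.7); save(s,"s25p",(270,330,330,410),9);
t=grab("top","t25",(310,150,540,320),3.4,1.5); save(t,"t25p",(435,165,485,225),11,2)
E
```

```text
spot scene [ 0.54570062 -0.23324741  0.042     ] top pred [461.53110907 188.10953313] [299.46922173 366.37615005] [299.69754626 370.09076182]
marker +y end (array([ 0.65262958, -0.1714216 ,  0.14271832]), np.float64(0.0007434442720996976))
time: 41.25
eef_pos: [0.6238, -0.2043, 0.4538]
orientation: [0.0, 1.0, -0.027, -0.0]
wrist_force: [-1.1, -3.8, 7.2]
grip_width: 0.199
time: 41.75
eef_pos: [0.6643, -0.2168, 0.4538]
orientation: [-0.0, 1.0, -0.026, -0.001]
wrist_force: [-2.7, 0.6, 10.4]
grip_width: 0.203
time: 42.25
eef_pos: [0.665, -0.2589, 0.4538]
orientation: [-0.001, 1.0, -0.026, 0.001]
wrist_force: [1.2, 1.5, 8.3]
grip_width: 0.197
time: 42.75
eef_pos: [0.6239, -0.2727, 0.4538]
orientation: [0.0, 1.0, -0.027, 0.0]
wrist_force: [1.6, 0.8, 8.0]
grip_width: 0.202
time: 43.25
eef_pos: [0.5991, -0.2382, 0.4538]
orientation: [0.0, 1.0, -0.027, 0.001]
wrist_force: [4.6, -1.8, 5.9]
grip_width: 0.197
t 43.2 pos [ 0.5991 -0.2382  0.4538] jaw_yaw -1.624 F [ 4.6 -1.8  5.9] grip 17.3 mm q7 -0.98
```

View pics/s25p.png

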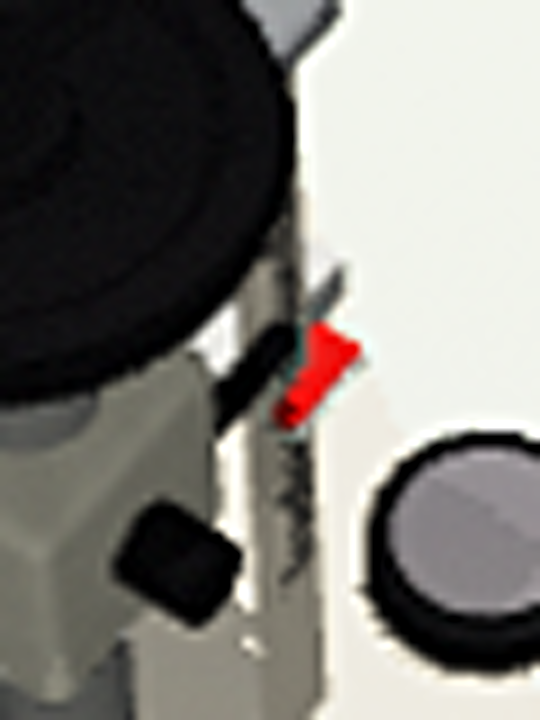

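View pics/t25.png

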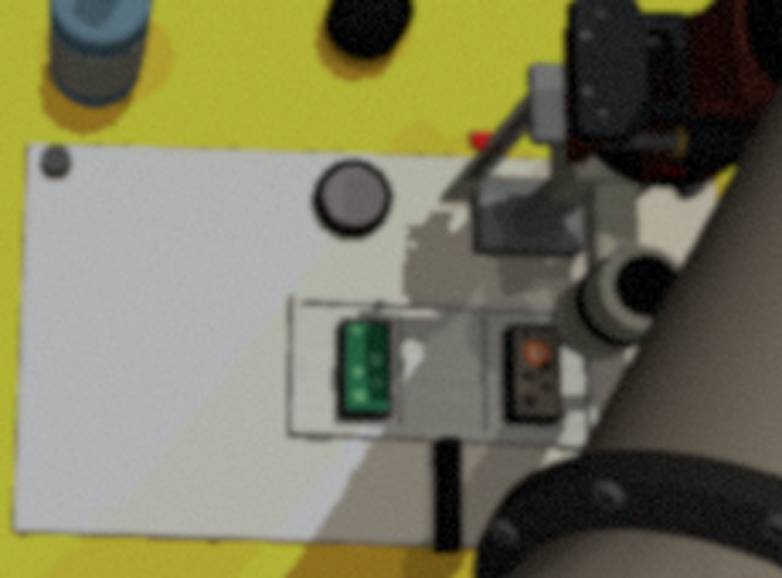

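```bash
python3 -m handwheel '[{"dx":0.0011,"dy":0.009,"dz":0,"yaw":0,"fingers":0},{"dx":0.0034,"dy":0.0083,"dz":0,"yaw":0,"fingers":0},{"dx":0.0053,"dy":0.0073,"dz":0,"yaw":0,"fingers":0},{"dx":0.0069,"dy":0.0058,"dz":0,"yaw":0,"fingers":0},{"dx":0.0082,"dy":0.0038,"dz":0,"yaw":0,"fingers":0}]'
python3 -m handwheel '[{"dx":0.0088,"dy":0.0017,"dz":0,"yaw":0,"fingers":0},{"dx":0.009,"dy":-0.0005,"dz":0,"yaw":0,"fingers":0},{"dx":0.0086,"dy":-0.0028,"dz":0,"yaw":0,"fingers":0},{"dx":0.0076,"dy":-0.0049,"dz":0,"yaw":0,"fingers":0},{"dx":0.0062,"dy":-0.0065,"dz":0,"yaw":0,"fingers":0}]'
python3 -m handwheel '[{"dx":0.0044,"dy":-0.0079,"dz":0,"yaw":0,"fingers":0},{"dx":0.0022,"dy":-0.0088,"dz":0,"yaw":0,"fingers":0},{"dx":0,"dy":-0.009,"dz":0,"yaw":0,"fingers":0},{"dx":-0.0022,"dy":-0.0088,"dz":0,"yaw":0,"fingers":0},{"dx":-0.0044,"dy":-0.0079,"dz":0,"yaw":0,"fingers":0}]'
python3 -m handwheel '[{"dx":-0.0062,"dy":-0.0065,"dz":0,"yaw":0,"fingers":0},{"dx":-0.0076,"dy":-0.0049,"dz":0,"yaw":0,"fingers":0},{"dx":-0.0086,"dy":-0.0028,"dz":0,"yaw":0,"fingers":0},{"dx":-0.009,"dy":-0.0005,"dz":0,"yaw":0,"fingers":0},{"dx":-0.0088,"dy":0.0017,"dz":0,"yaw":0,"fingers":0}]'
python3 -m handwheel '[{"dx":-0.0082,"dy":0.0038,"dz":0,"yaw":0,"fingers":0},{"dx":-0.0069,"dy":0.0058,"dz":0,"yaw":0,"fingers":0},{"dx":-0.0053,"dy":0.0073,"dz":0,"yaw":0,"fingers":0},{"dx":-0.0034,"dy":0.0083,"dz":0,"yaw":0,"fingers":0},{"dx":-0.0011,"dy":0.009,"dz":0,"yaw":0,"fingers":0}]'
python3 - <<'E'
from h import *
st()
s=grab("scene","s26",(180,280,340,420),3.7); save(s,"s26p",(285,350,320,400),12);
t=grab("top","t26p",(435,165,495,225),10,2)
a=np.array(proj("scene",(0.652,-0.19,0.14)));print((proj("scene",(0.6527,-0.17,0.14))-a),(proj("scene",(0.662,-0.19,0.14))-a),proj("scene",(0.652,-0.19,0.15))-a)
E
```

```text
time: 43.85
eef_pos: [0.6238, -0.2043, 0.4538]
orientation: [0.0, 1.0, -0.027, -0.0]
wrist_force: [-1.0, -3.6, 7.2]
grip_width: 0.198
time: 44.35
eef_pos: [0.6643, -0.2167, 0.4538]
orientation: [-0.0, 1.0, -0.026, -0.001]
wrist_force: [-3.1, -0.6, 10.2]
grip_width: 0.196
time: 44.85
eef_pos: [0.6651, -0.2587, 0.4538]
orientation: [-0.001, 1.0, -0.026, 0.001]
wrist_force: [2.4, 1.0, 8.3]
grip_width: 0.2
time: 45.35
eef_pos: [0.6239, -0.2727, 0.4538]
orientation: [0.0, 1.0, -0.027, 0.0]
wrist_force: [2.4, -1.0, 7.8]
grip_width: 0.199
time: 45.85
eef_pos: [0.5991, -0.2381, 0.4538]
orientation: [0.0, 1.0, -0.027, 0.001]
wrist_force: [5.0, -2.1, 5.7]
grip_width: 0.197
t 45.9 pos [ 0.5991 -0.2381  0.4538] jaw_yaw -1.624 F [ 5.  -2.1  5.7] grip 17.3 mm q7 -0.99
[ 7.09904046 -8.36355065] [5.0273334  2.75356737] [-0.21570645 -3.62961049]
```

View pics/s26p.png

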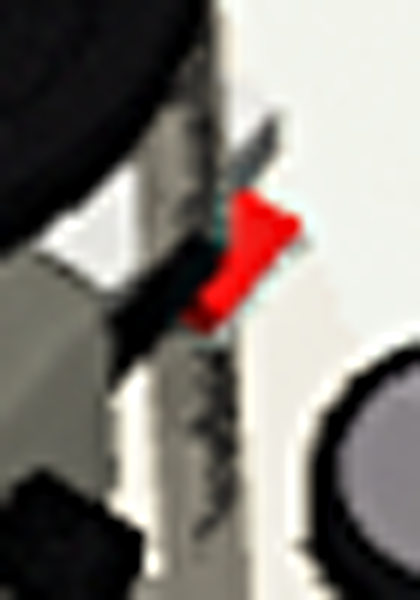

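View pics/t26p.png

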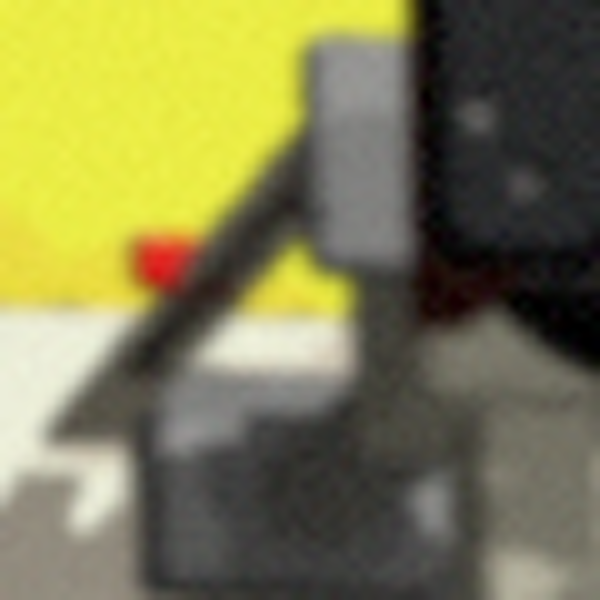

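```bash
python3 - <<'E'
from h import *
print("marker B",tri((309.8,368.1),(448.5,189.0)))
a=cv2.imread("pics/t22_raw.png");b=cv2.imread("pics/t26p_raw.png");c=cv2.imread("pics/t25_raw.png")
cr=(435,165,495,215)
o=[]
for x in(a,c,b):
    x=x[165:215,435:480].astype(float)*2.2; o.append(np.clip(x,0,255).astype(np.uint8))
im=np.hstack([cv2.resize(q,None,fx=5.8,fy=5.8,interpolation=cv2.INTER_CUBIC) for q in o]);cv2.imwrite("pics/cmp_t.png",im);print(im.shape)
E
```

```text
marker B (array([ 0.65624767, -0.17076368,  0.14242003]), np.float64(0.0006508938172898912))
(290, 783, 3)
```

View pics/cmp_t.png

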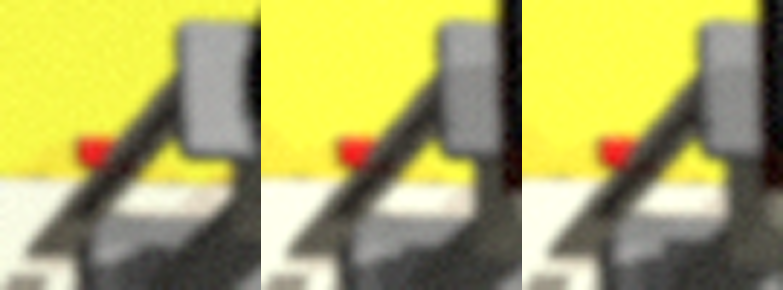

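```bash
python3 -m handwheel '[{"dx":0.0011,"dy":0.009,"dz":0,"yaw":0,"fingers":0},{"dx":0.0034,"dy":0.0083,"dz":0,"yaw":0,"fingers":0},{"dx":0.0053,"dy":0.0073,"dz":0,"yaw":0,"fingers":0},{"dx":0.0069,"dy":0.0058,"dz":0,"yaw":0,"fingers":0},{"dx":0.0082,"dy":0.0038,"dz":0,"yaw":0,"fingers":0}]'
python3 -m handwheel '[{"dx":0.0088,"dy":0.0017,"dz":0,"yaw":0,"fingers":0},{"dx":0.009,"dy":-0.0005,"dz":0,"yaw":0,"fingers":0},{"dx":0.0086,"dy":-0.0028,"dz":0,"yaw":0,"fingers":0},{"dx":0.0076,"dy":-0.0049,"dz":0,"yaw":0,"fingers":0},{"dx":0.0062,"dy":-0.0065,"dz":0,"yaw":0,"fingers":0}]'
python3 - <<'E'
from h import *
st()
s=grab("scene","s27",(285,350,320,400),12)
fr=[cv2.imread(f"pics/{n}_raw.png") for n in("s22","s24","s25","s26","s27")]
im=np.hstack([cv2.resize(f[345:395,288:314],None,fx=6,fy=6,interpolation=cv2.INTER_NEAREST) for f in fr]);cv2.imwrite("pics/cmp_s.png",im);print(im.shape)
E
```

```text
time: 46.45
eef_pos: [0.6238, -0.2043, 0.4538]
orientation: [0.0, 1.0, -0.027, -0.0]
wrist_force: [0.0, -4.8, 8.4]
grip_width: 0.199
time: 46.95
eef_pos: [0.6643, -0.2167, 0.4538]
orientation: [-0.0, 1.0, -0.026, -0.001]
wrist_force: [-4.1, 0.1, 10.4]
grip_width: 0.197
t 47.0 pos [ 0.6643 -0.2167  0.4538] jaw_yaw -1.623 F [-4.1  0.1 10.4] grip 17.3 mm q7 -1.04
(300, 780, 3)
```

View pics/cmp_s.png

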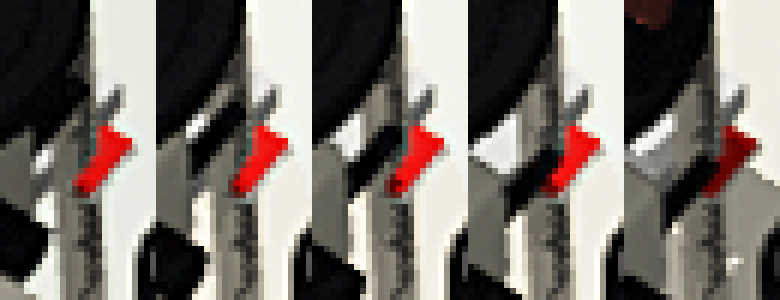

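View pics/s27.png

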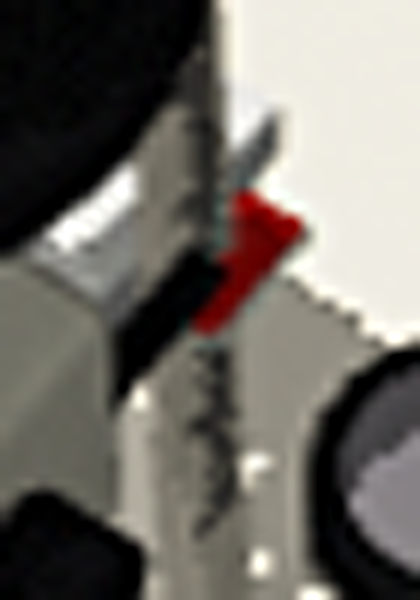

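```bash
python3 - <<'E'
from h import *
print(ray("scene",303,372)[1],ray("scene",320,240)[0],ray("top",463,191))
for u,v in[(463.5,191.5),(455,193),(468,192)]:
  print((u,v),[pl("top",u,v,z).round(4).tolist() for z in(.135,.145,.155,.165)])
for x in(.654,.657,.660):
  for z in(.14,.15,.16): print(x,z,proj("top",(x,-0.191,z)).round(1),proj("top",(x,-0.215,z)).round(1))
E
```

```text
[-0.34914205  0.46544217 -0.81330401] [ 0.95854426 -0.59264659  0.85824729] (array([0.34783924, 0.08300042, 1.04695519]), array([ 0.30533211, -0.28387266, -0.90894918]))
(463.5, 191.5) [[0.6531, -0.2027, 0.135], [0.6498, -0.1996, 0.145], [0.6464, -0.1965, 0.155], [0.6431, -0.1933, 0.165]]
(455, 193) [[0.6501, -0.1855, 0.135], [0.6467, -0.1826, 0.145], [0.6434, -0.1796, 0.155], [0.6401, -0.1767, 0.165]]
(468, 192) [[0.652, -0.2117, 0.135], [0.6487, -0.2084, 0.145], [0.6454, -0.2052, 0.155], [0.642, -0.202, 0.165]]
0.654 0.14 [458.3 190.3] [470.4 190.3]
0.654 0.15 [459.7 188.7] [471.9 188.6]
0.654 0.16 [461.2 187. ] [473.5 186.9]
0.657 0.14 [458.2 188.9] [470.2 188.8]
0.657 0.15 [459.6 187.2] [471.8 187.2]
0.657 0.16 [461.1 185.5] [473.4 185.5]
0.66 0.14 [458.1 187.4] [470.1 187.4]
0.66 0.15 [459.5 185.8] [471.7 185.7]
0.66 0.16 [461.  184.1] [473.2 184. ]
```

```bash
python3 - <<'E'
from h import *
t=grab("top","t27",(435,165,495,225),10,2)
fr=[cv2.imread(f"pics/{n}_raw.png") for n in("t22","t25","t26p","t27")]
im=np.hstack([cv2.resize(np.clip(f[176:202,448:474]*2.2,0,255).astype(np.uint8),None,fx=7.5,fy=7.5,interpolation=cv2.INTER_NEAREST) for f in fr]);cv2.imwrite("pics/cmp_t2.png",im);print(im.shape)
E
```

```text
(195, 780, 3)
```

View pics/cmp_t2.png

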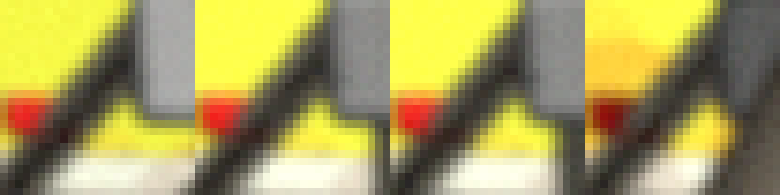

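```bash

python3 -m handwheel '[{"dx":0.0044,"dy":-0.0079,"dz":0,"yaw":0,"fingers":0},{"dx":0.0022,"dy":-0.0088,"dz":0,"yaw":0,"fingers":0},{"dx":0,"dy":-0.009,"dz":0,"yaw":0,"fingers":0},{"dx":-0.0022,"dy":-0.0088,"dz":0,"yaw":0,"fingers":0},{"dx":-0.0044,"dy":-0.0079,"dz":0,"yaw":0,"fingers":0}]'
python3 -m handwheel '[{"dx":-0.0062,"dy":-0.0065,"dz":0,"yaw":0,"fingers":0},{"dx":-0.0076,"dy":-0.0049,"dz":0,"yaw":0,"fingers":0},{"dx":-0.0086,"dy":-0.0028,"dz":0,"yaw":0,"fingers":0},{"dx":-0.009,"dy":-0.0005,"dz":0,"yaw":0,"fingers":0},{"dx":-0.0088,"dy":0.0017,"dz":0,"yaw":0,"fingers":0}]'
python3 -m handwheel '[{"dx":-0.0082,"dy":0.0038,"dz":0,"yaw":0,"fingers":0},{"dx":-0.0069,"dy":0.0058,"dz":0,"yaw":0,"fingers":0},{"dx":-0.0053,"dy":0.0073,"dz":0,"yaw":0,"fingers":0},{"dx":-0.0034,"dy":0.0083,"dz":0,"yaw":0,"fingers":0},{"dx":-0.0011,"dy":0.009,"dz":0,"yaw":0,"fingers":0}]'
python3 - <<'E'
from h import *
st()
s=grab("scene","s28",(285,350,320,400),12);t=grab("top","t28",(435,165,495,225),10,2)
fr=[cv2.imread(f"pics/{n}_raw.png") for n in("s25","s26","s28")]
A=[cv2.resize(f[355:390,290:314],None,fx=8,fy=8,interpolation=cv2.INTER_NEAREST) for f in fr]
fr=[cv2.imread(f"pics/{n}_raw.png") for n in("t26p","t28")]
A+=[cv2.resize(np.clip(f[176:202,454:474]*2.2,0,255).astype(np.uint8),(200,280),interpolation=cv2.INTER_NEAREST) for f in fr]
im=np.hstack([cv2.resize(a,(a.shape[1]*280//a.shape[0],280)) for a in A])[:,:800];cv2.imwrite("pics/cmp3.png",im);print(im.shape)
E
```

```text
time: 47.55
eef_pos: [0.6652, -0.2586, 0.4538]
orientation: [-0.001, 1.0, -0.026, 0.001]
wrist_force: [1.1, 0.9, 8.0]
grip_width: 0.199
time: 48.05
eef_pos: [0.6239, -0.2727, 0.4538]
orientation: [0.0, 1.0, -0.027, 0.0]
wrist_force: [1.7, -0.1, 7.4]
grip_width: 0.201
time: 48.55
eef_pos: [0.5991, -0.2381, 0.4538]
orientation: [0.0, 1.0, -0.027, 0.001]
wrist_force: [4.4, -1.6, 5.9]
grip_width: 0.199
t 48.5 pos [ 0.5991 -0.2381  0.4538] jaw_yaw -1.624 F [ 4.4 -1.6  5.9] grip 17.5 mm q7 -0.99
(280, 800, 3)
```

View pics/cmp3.png

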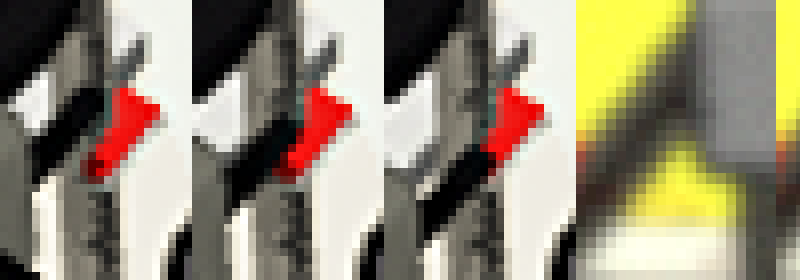

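View pics/s28.png

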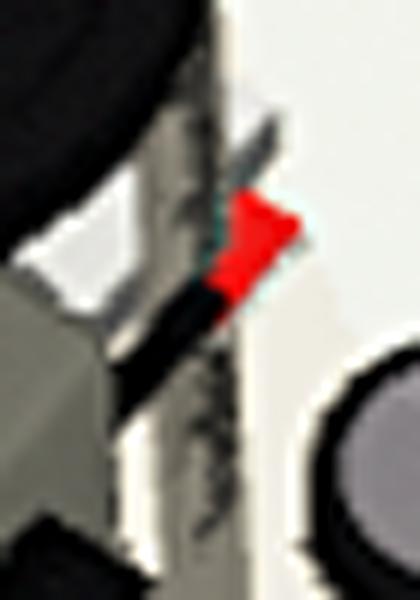

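```bash
python3 - <<'E'
from h import *
fr=[cv2.imread(f"pics/{n}_raw.png") for n in("t22","t26p","t28")]
im=np.hstack([cv2.resize(np.clip(f[176:202,452:476]*2.2,0,255).astype(np.uint8),None,fx=11,fy=11,interpolation=cv2.INTER_NEAREST) for f in fr]);cv2.imwrite("pics/cmp_t3.png",im);print(im.shape)
E
```

```text
(286, 792, 3)
```

View pics/cmp_t3.png

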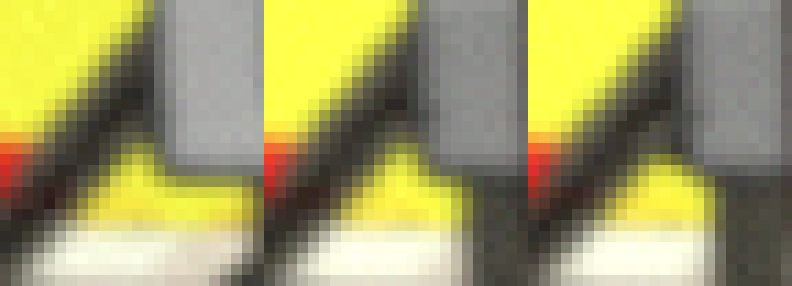

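```bash
python3 -m handwheel '[{"dx":0.0011,"dy":0.009,"dz":0,"yaw":0,"fingers":0},{"dx":0.0034,"dy":0.0083,"dz":0,"yaw":0,"fingers":0},{"dx":0.0053,"dy":0.0073,"dz":0,"yaw":0,"fingers":0},{"dx":0.0069,"dy":0.0058,"dz":0,"yaw":0,"fingers":0},{"dx":0.0082,"dy":0.0038,"dz":0,"yaw":0,"fingers":0}]'
python3 -m handwheel '[{"dx":0.0088,"dy":0.0017,"dz":0,"yaw":0,"fingers":0},{"dx":0.009,"dy":-0.0005,"dz":0,"yaw":0,"fingers":0},{"dx":0.0086,"dy":-0.0028,"dz":0,"yaw":0,"fingers":0},{"dx":0.0076,"dy":-0.0049,"dz":0,"yaw":0,"fingers":0},{"dx":0.0062,"dy":-0.0065,"dz":0,"yaw":0,"fingers":0}]'
python3 -m handwheel '[{"dx":0.0044,"dy":-0.0079,"dz":0,"yaw":0,"fingers":0},{"dx":0.0022,"dy":-0.0088,"dz":0,"yaw":0,"fingers":0},{"dx":0,"dy":-0.009,"dz":0,"yaw":0,"fingers":0},{"dx":-0.0022,"dy":-0.0088,"dz":0,"yaw":0,"fingers":0},{"dx":-0.0044,"dy":-0.0079,"dz":0,"yaw":0,"fingers":0}]'
python3 -m handwheel '[{"dx":-0.0062,"dy":-0.0065,"dz":0,"yaw":0,"fingers":0},{"dx":-0.0076,"dy":-0.0049,"dz":0,"yaw":0,"fingers":0},{"dx":-0.0086,"dy":-0.0028,"dz":0,"yaw":0,"fingers":0},{"dx":-0.009,"dy":-0.0005,"dz":0,"yaw":0,"fingers":0},{"dx":-0.0088,"dy":0.0017,"dz":0,"yaw":0,"fingers":0}]'
python3 - <<'E'
from h import *
st()
s=grab("scene","s29",(285,350,320,400),12);t=grab("top","t29",(435,165,495,225),10,2)
fr=[cv2.imread(f"pics/{n}_raw.png") for n in("t22","t28","t29")]
im=np.hstack([cv2.resize(np.clip(f[176:202,452:476]*2.2,0,255).astype(np.uint8),None,fx=11,fy=11,interpolation=cv2.INTER_NEAREST) for f in fr]);cv2.imwrite("pics/cmp_t4.png",im)
E
```

```text
time: 49.15
eef_pos: [0.6238, -0.2043, 0.4538]
orientation: [0.0, 1.0, -0.027, -0.0]
wrist_force: [-0.6, -3.4, 7.3]
grip_width: 0.196
time: 49.65
eef_pos: [0.6643, -0.2167, 0.4537]
orientation: [-0.0, 1.0, -0.026, -0.001]
wrist_force: [-3.3, 0.6, 10.7]
grip_width: 0.197
time: 50.15
eef_pos: [0.6652, -0.2586, 0.4538]
orientation: [-0.001, 1.0, -0.026, 0.001]
wrist_force: [2.3, 1.2, 9.3]
grip_width: 0.199
time: 50.65
eef_pos: [0.6239, -0.2727, 0.4538]
orientation: [0.0, 1.0, -0.027, 0.0]
wrist_force: [1.7, -0.4, 8.4]
grip_width: 0.2
t 50.6 pos [ 0.6239 -0.2727  0.4538] jaw_yaw -1.624 F [ 1.7 -0.4  8.4] grip 17.6 mm q7 -0.94
```

View pics/cmp_t4.png

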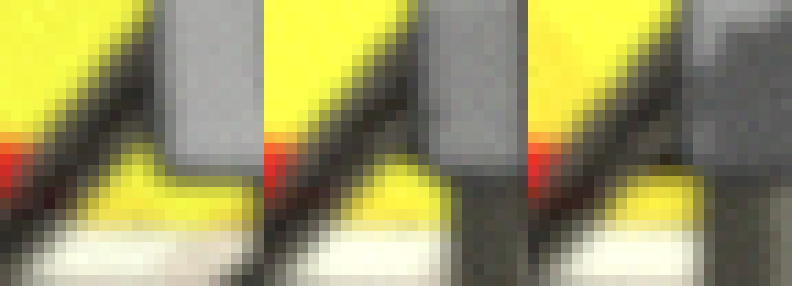

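View pics/s29.png

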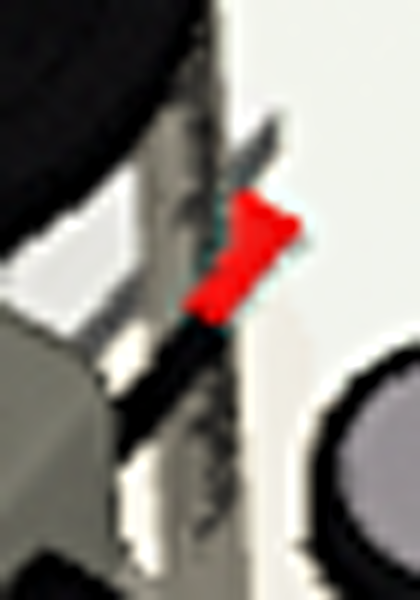

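```bash
python3 - <<'E'
from h import *
from scipy.optimize import fsolve
c12=lambda u,v:(285+(u+.5)/12-.5,350+(v+.5)/12-.5)
B=tri(c12(298,217),(448.0,188.0));print("B",B)
Bm=B[0]; print("mark centre z",Bm[2]-0.0025)
# scene lower edge of marker passes C=B-5mm z ; check
ey=np.array([0.036,0.9994,0])
for q in (Bm,Bm-[0,0,.005],Bm-[0,0,.005]-0.02*ey,Bm-0.02*ey,Bm-np.array([.01,0,0])): 
    p=proj("scene",q); print(((p-[285,350]+.5)*12-.5).round(0), proj("top",q).round(1))
for row in(190.7,191.0,191.3):
  for w in(4.0,4.4,4.8):
    # unknown X(xmax at y=-0.2), zb
    def F(v):
        X,zb=v
        # scene: lower edge at y=-0.205 line must pass the image line u=150->v=420 (12x)
        p=[(proj("scene",np.array([X,0,zb])+np.array([0.036*(y+.195),y,0]))-[285,350]+.5)*12-.5 for y in(-.215,-.195)]
        s=(150-p[0][0])/(p[1][0]-p[0][0]); vv=p[0][1]+s*(p[1][1]-p[0][1])
        r=proj("top",(X-w/1000-0.036*0.01,-0.205,zb))[1]
        return [vv-420,(r-row)*10]
    X,zb=fsolve(F,[.658,.14]);print(row,w,"X %.4f zb %.4f  centre-marker %.1f mm"%(X,zb,(zb+.002-Bm[2]+.0025)*1e3))
E
```

```text
B (array([ 0.65675754, -0.1703264 ,  0.14398613]), np.float64(0.0020576609690716717))
mark centre z 0.1414861292189547
[305. 216.] [448.4 188.4]
[306. 237.] [447.7 189.2]
[221. 338.] [457.7 189.5]
[220. 316.] [458.5 188.7]
[246. 184.] [448.7 193.2]
190.7 4.0 X 0.6569 zb 0.1418  centre-marker 2.3 mm
190.7 4.4 X 0.6571 zb 0.1423  centre-marker 2.8 mm
190.7 4.8 X 0.6573 zb 0.1428  centre-marker 3.3 mm
191.0 4.0 X 0.6565 zb 0.1410  centre-marker 1.5 mm
191.0 4.4 X 0.6567 zb 0.1415  centre-marker 2.0 mm
191.0 4.8 X 0.6570 zb 0.1420  centre-marker 2.5 mm
191.3 4.0 X 0.6562 zb 0.1401  centre-marker 0.7 mm
191.3 4.4 X 0.6564 zb 0.1407  centre-marker 1.2 mm
191.3 4.8 X 0.6566 zb 0.1412  centre-marker 1.7 mm
```

```bash
python3 - <<'E'
from h import *
from scipy.optimize import fsolve
def sv(X,z,u,xoff=0):
    p=[(proj("scene",np.array([X+0.036*(y+.195),y,z]))-[285,350]+.5)*12-.5 for y in(-.215,-.175)]
    s=(u-p[0][0])/(p[1][0]-p[0][0]); return p[0][1]+s*(p[1][1]-p[0][1])
# marker lower edge (xmax,bottom): measured points (300,240),(215,335) ; top row of (xmax,top) at y=-0.172
for row in(187.8,188.0,188.3):
  for (u,v) in((255,288),):
    X,zb=fsolve(lambda q:[sv(q[0],q[1],u)-v,(proj("top",(q[0]+.036*.022,-.173,q[1]+.005))[1]-row)*10],[.657,.138]);print(row,"marker X %.4f zc %.4f"%(X,zb+.0025))
E
python3 - <<'E'
from h import *
# pixel-level red/black profile in raw s29 for edges
s=cv2.imread("pics/s29_raw.png").astype(int)
for r in range(364,392): print(r,' '.join("%3d,%3d"%(s[r,c,2],s[r,c,1]) for c in range(293,313)))
E
```

```text
187.8 marker X 0.6562 zc 0.1444
188.0 marker X 0.6559 zc 0.1438
188.3 marker X 0.6556 zc 0.1430
364  12, 10 122,122 223,221 166,162 112,108 130,127 138,131 118,114  73, 70  42, 41  86, 86  94,100  69, 78 120,125 246,246 251,253 244,247 243,245 242,244 242,244
365 119,118 236,234 254,254 169,167 111,105 126,122 138,133 140,134  87, 85  43, 44 115,119 105, 99 115, 81 211,199 248,255 246,254 243,247 242,245 242,244 242,244
366 233,233 243,243 244,245 168,166 111,106 112,108 130,126  83, 81  44, 42  50, 51  80, 93 181, 72 252, 16 250, 97 245,255 243,255 242,254 242,248 242,245 242,244
367 239,239 234,233 243,243 167,164 111,107 134,128 109,104  60, 59  52, 51  51, 53 106,125 218, 83 247, 20 241,  2 239, 38 240,180 242,255 243,255 243,248 242,244
368 230,230 233,232 240,240 167,166 113,108 130,126  99, 96  85, 83  68, 66  54, 57  68, 91 208, 64 244, 28 240, 20 238, 10 239,  0 238, 23 241,241 243,251 243,246
369 229,229 231,231 238,239 184,182 124,119 129,125 120,116 138,133  87, 85  62, 66  71, 98 205, 66 243, 30 240, 24 240, 19 239,  2 222, 52 216,207 239,247 243,246
370 230,229 230,230 
[... 2887 characters left out ...]
,239 242,239 254,251 188,181  46, 45   0,  0
388  99, 99  65, 66  89, 86 255,250 237,231 145,141 110,107 108,105 114,111  87, 84  52, 50 104,100 217,211 245,242 242,239 242,239 255,255 162,157   8,  7   0,  0
389  95, 95 111,110 255,250 255,255 225,219 141,137 109,104 110,107 115,111  66, 64  75, 73  80, 77 208,201 245,242 243,240 243,240 255,255 153,148   0,  0   0,  0
390  94, 92 102,102 244,238 253,251 225,218 142,138 111,106 109,106 114,110  86, 83  56, 54  69, 67 175,168 243,240 242,240 243,240 255,255 154,150   0,  0   0,  0
391  92, 92  65, 65 238,232 252,250 243,239 160,155 109,103 110,106 117,112  79, 77  47, 46  75, 73 177,171 243,240 243,240 243,240 255,255 155,150   0,  0   3,  2
```

```bash
python3 - <<'E'
from h import *
from scipy.optimize import fsolve
def sv(X,z,u):
    p=[(proj("scene",np.array([X+0.036*(y+.195),y,z]))-[285,350]+.5)*12-.5 for y in(-.215,-.175)]
    s=(u-p[0][0])/(p[1][0]-p[0][0]); return p[0][1]+s*(p[1][1]-p[0][1])
for row in(187.8,188.0,188.3):
    X,zt=fsolve(lambda q:[sv(q[0],q[1],299.5)-221.5,(proj("top",(q[0]+.036*.022,-.173,q[1]))[1]-row)*10],[.657,.138]);print(row,"marker X %.4f ztop %.4f zc %.4f"%(X,zt,zt-.0025))
for row in(190.7,191.0,191.3):
  for t in (.003,.004,.005,.006):
    Xm,zb,w=fsolve(lambda q:[sv(q[0]+q[2],q[1],150)-433,sv(q[0],q[1]+t,150)-361,(proj("top",(q[0]-.036*.01,-.205,q[1]))[1]-row)*10],[.653,.14,.005]);print(row,t,"pointer xmin %.4f w %.4f zc %.4f"%(Xm,w,zb+t/2))
t=cv2.imread("pics/t29_raw.png").astype(int)
print("top raw R,G")
for r in range(185,196): print(r,' '.join("%3d,%3d"%(t[r,c,2],t[r,c,1]) for c in range(445,473)))
E
```

```text
187.8 marker X 0.6566 ztop 0.1458 zc 0.1433
188.0 marker X 0.6563 ztop 0.1452 zc 0.1427
188.3 marker X 0.6560 ztop 0.1444 zc 0.1419
190.7 0.003 pointer xmin 0.6528 w 0.0055 zc 0.1436
190.7 0.004 pointer xmin 0.6530 w 0.0050 zc 0.1435
190.7 0.005 pointer xmin 0.6531 w 0.0046 zc 0.1435
190.7 0.006 pointer xmin 0.6533 w 0.0042 zc 0.1434
191.0 0.003 pointer xmin 0.6524 w 0.0055 zc 0.1428
191.0 0.004 pointer xmin 0.6526 w 0.0051 zc 0.1427
191.0 0.005 pointer xmin 0.6528 w 0.0046 zc 0.1427
191.0 0.006 pointer xmin 0.6530 w 0.0042 zc 0.1426
191.3 0.003 pointer xmin 0.6520 w 0.0055 zc 0.1420
191.3 0.004 pointer xmin 0.6522 w 0.0051 zc 0.1419
191.3 0.005 pointer xmin 0.6524 w 0.0046 zc 0.1419
191.3 0.006 pointer xmin 0.6526 w 0.0042 zc 0.1418
top raw R,G
185 116,111 115,109 116,110 117,110 116,109 116,109 114,108 116,110 115,108 117,109 114,108 108,103  94, 89  74, 70  52, 50  44, 41  34, 32  26, 23  20, 21  24, 23  28, 29  38, 37  40, 41  39, 40  41, 41  41, 40  40, 40  41, 42
186 115,109 115,109 115,109 116,109 116,110 116,110 116,109 117,110 115,108 115,108 110,104  94, 89  73, 68  54, 52 
[... 1463 characters left out ...]
  28, 28  29, 29
193 114,108 114,107 107, 98  95, 78  87, 57  83, 37  76, 24  63, 22  49, 27  36, 24  27, 21  24, 17  25, 18  37, 31  52, 48  72, 68  92, 86 102, 96 107,100 106,101 104, 98  92, 87  67, 64  41, 40  30, 28  30, 30  32, 30  32, 30
194 117,111 116,109 113,106 108, 99  91, 80  72, 58  54, 35  43, 25  35, 22  27, 18  24, 15  25, 17  31, 27  43, 39  66, 63  92, 87 109,103 113,107 116,110 114,109 112,105  97, 92  69, 65  45, 44  32, 32  30, 30  33, 31  35, 35
195 118,112 114,109 112,106 104, 99  86, 81  63, 58  43, 39  32, 26  26, 21  20, 16  25, 21  33, 30  41, 39  60, 57  83, 79 103, 97 110,104 113,107 113,108 113,106 108,102  95, 89  69, 65  43, 40  32, 31  35, 33  32, 33  33, 34
```

```bash
python3 -m handwheel '[{"dx":0,"dy":0,"dz":0,"yaw":0,"fingers":0.017},{"dx":0,"dy":0,"dz":0,"yaw":0,"fingers":0.03},{"dx":0,"dy":0,"dz":0,"yaw":0,"fingers":0.03},{"dx":0,"dy":0,"dz":0.015,"yaw":0,"fingers":0.03},{"dx":0,"dy":0,"dz":0.03,"yaw":0,"fingers":0.03}]'
python3 -m handwheel '[{"dx":-0.01,"dy":0.03,"dz":0.03,"yaw":0,"fingers":0.04},{"dx":-0.02,"dy":0.04,"dz":0,"yaw":0,"fingers":0.04},{"dx":-0.02,"dy":0.045,"dz":0,"yaw":0,"fingers":0.04},{"dx":-0.025,"dy":0.04,"dz":0,"yaw":0,"fingers":0.04},{"dx":-0.025,"dy":0.04,"dz":0,"yaw":0,"fingers":0.04}]'
python3 -m handwheel '[{"dx":-0.025,"dy":0.04,"dz":0,"yaw":0,"fingers":0.04},{"dx":-0.025,"dy":0.04,"dz":0,"yaw":0,"fingers":0.04},{"dx":-0.025,"dy":0.04,"dz":0,"yaw":0,"fingers":0.04},{"dx":0,"dy":0.04,"dz":0,"yaw":0,"fingers":0.04},{"dx":0,"dy":0.03,"dz":0,"yaw":0,"fingers":0.04}]'
python3 - <<'E'
from h import *
st()
s=grab("scene","s30",(180,270,340,420),3.8);t=grab("top","t30",(310,150,540,320),3.4,1.5)
save(s,"s30p",(285,350,320,400),12)
for n,im,cr in(("top",t,(440,230,500,275)),("scene",s,(215,380,270,420))):
    for q in cents(im,(0,90,40),(20,255,255),cr,6): print(n,q,pl(n,*q[1:3],0.042))
E
```

```text
time: 51.25
eef_pos: [0.6238, -0.2718, 0.4966]
orientation: [-0.001, 1.0, -0.026, -0.003]
wrist_force: [0.3, 0.6, 0.4]
grip_width: 0.34
time: 51.75
eef_pos: [0.5229, -0.0763, 0.5285]
orientation: [0.0, 1.0, -0.026, -0.0]
wrist_force: [-0.1, 0.8, 1.0]
grip_width: 0.457
time: 52.25
eef_pos: [0.4476, 0.1141, 0.5293]
orientation: [-0.001, 1.0, -0.025, 0.0]
wrist_force: [0.0, -0.7, -0.0]
grip_width: 0.456
t 52.2 pos [0.4476 0.1141 0.5293] jaw_yaw -1.621 F [ 0.  -0.7 -0. ] grip 40.1 mm q7 -2.01
top (49, np.float64(467.0), np.float64(253.4), (463, 250, 9, 8)) [ 0.54505766 -0.22976482  0.042     ]
scene (49, np.float64(241.0), np.float64(398.7), (237, 395, 9, 8)) [ 0.54574332 -0.23273521  0.042     ]
```

View pics/s30.png

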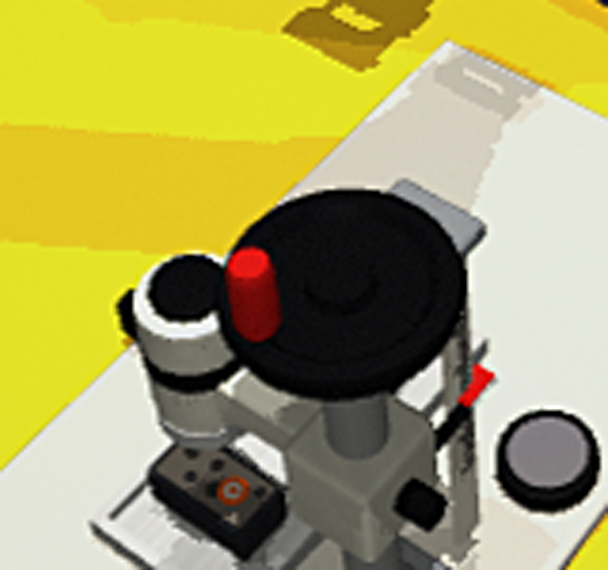

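View pics/t30.png

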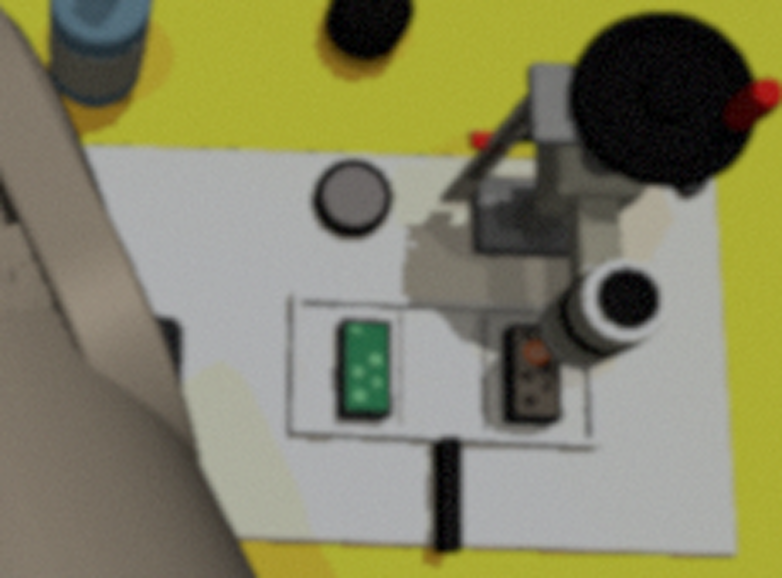

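View pics/s30p.png

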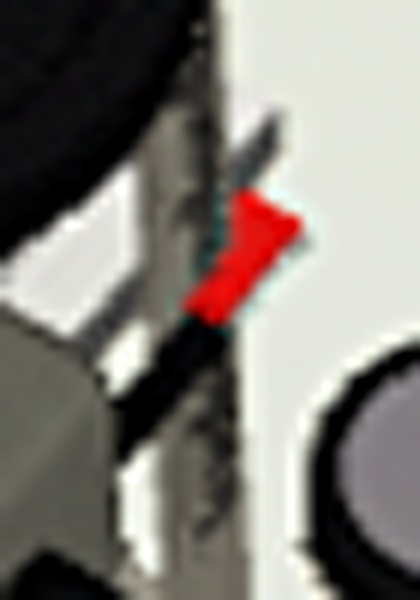

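```bash
python3 - <<'E'
from h import *
t=cv2.imread("pics/t30_raw.png");s=cv2.imread("pics/s30_raw.png")
def disc(im,seed,r,thr,up=6):
    x,y=seed;g=cv2.cvtColor(im[y-r:y+r,x-r:x+r],cv2.COLOR_BGR2GRAY);g=cv2.resize(g,None,fx=up,fy=up,interpolation=cv2.INTER_CUBIC)
    n,l,st,c=cv2.connectedComponentsWithStats((g<thr).astype(np.uint8));i=l[r*up,r*up];m=(l==i).astype(np.uint8)
    k=max(cv2.findContours(m,0,2)[0],key=cv2.contourArea);e=cv2.fitEllipse(k)
    c=np.array(e[0])/up-0.5+0.5/up+np.array([x-r,y-r]);print(c,np.array(e[1])/up);return c
a=disc(t,(494,237),13,45);b=disc(s,(229,346),13,80)
L=tri(b,a);S=tri((241.0,398.7),(467.0,253.4));print("lens",L,"spot",S)
for n,p,q in(("top",a,(467.0,253.4)),("scene",b,(241.0,398.7))):
    print(n,"lens@.1955,.2",pl(n,*p,0.1955),pl(n,*p,0.200),"spot",pl(n,*q,0.042))
E
```

```text
[494.31560135 237.29763667] [16.08070755 17.09194438]
[231.50451914 345.6863505 ] [20.43548838 25.53015137]
lens (array([ 0.54616956, -0.23341279,  0.19414373]), np.float64(0.0031550848294329106)) spot (array([ 0.54501946, -0.23110229,  0.03941904]), np.float64(0.0015218166348706646))
top lens@.1955,.2 [ 0.54473514 -0.23402732  0.1955    ] [ 0.54369453 -0.2323518   0.2       ] spot [ 0.54505766 -0.22976482  0.042     ]
scene lens@.1955,.2 [ 0.54824246 -0.23314994  0.1955    ] [ 0.55102838 -0.23559089  0.2       ] spot [ 0.54574332 -0.23273521  0.042     ]
```

```bash
python3 -m handwheel '[{"dx":0,"dy":-0.04,"dz":-0.03,"yaw":0,"fingers":0.04},{"dx":0,"dy":-0.04,"dz":-0.03,"yaw":0,"fingers":0.04},{"dx":0,"dy":-0.04,"dz":-0.03,"yaw":0,"fingers":0.04},{"dx":0,"dy":-0.04,"dz":-0.03,"yaw":0,"fingers":0.04},{"dx":0,"dy":-0.04,"dz":-0.03,"yaw":0,"fingers":0.04}]'
python3 -m handwheel '[{"dx":0,"dy":-0.04,"dz":-0.03,"yaw":0,"fingers":0.04},{"dx":0,"dy":-0.03,"dz":-0.03,"yaw":0,"fingers":0.04},{"dx":0,"dy":-0.019,"dz":-0.03,"yaw":0,"fingers":0.04},{"dx":0,"dy":0,"dz":-0.02,"yaw":0,"fingers":0.04},{"dx":0,"dy":0,"dz":0,"yaw":0,"fingers":0.04}]'
python3 -m handwheel '[{"dx":0,"dy":0,"dz":0,"yaw":0,"fingers":0.04},{"dx":0,"dy":0,"dz":0,"yaw":0,"fingers":0.04},{"dx":0,"dy":0,"dz":0,"yaw":0,"fingers":0.04},{"dx":0,"dy":0,"dz":0,"yaw":0,"fingers":0.04},{"dx":0,"dy":0,"dz":0,"yaw":0,"fingers":0.04}]'
python3 -c "
from h import *
st()"
```

```text
time: 52.85
eef_pos: [0.4483, -0.0903, 0.3782]
orientation: [-0.0, 1.0, -0.027, 0.001]
wrist_force: [0.9, 1.4, -0.3]
grip_width: 0.458
time: 53.35
eef_pos: [0.4476, -0.1781, 0.2668]
orientation: [-0.0, 1.0, -0.028, -0.002]
wrist_force: [-0.5, -0.3, 0.8]
grip_width: 0.455
time: 53.85
eef_pos: [0.4491, -0.1767, 0.2689]
orientation: [-0.0, 1.0, -0.026, 0.001]
wrist_force: [0.3, -0.2, -0.2]
grip_width: 0.457
t 53.9 pos [ 0.4491 -0.1767  0.2689] jaw_yaw -1.623 F [ 0.3 -0.2 -0.2] grip 40.1 mm q7 -0.86
```

```bash
python3 -m handwheel '[{"dx":0,"dy":0.002,"dz":-0.02,"yaw":0,"fingers":0.04},{"dx":0,"dy":0,"dz":-0.02,"yaw":0,"fingers":0.04},{"dx":0,"dy":0,"dz":-0.015,"yaw":0,"fingers":0.04},{"dx":0,"dy":0,"dz":-0.008,"yaw":0,"fingers":0.04},{"dx":0,"dy":0,"dz":-0.004,"yaw":0,"fingers":0.04}]'
python3 -m handwheel '[{"dx":0,"dy":0,"dz":0,"yaw":0,"fingers":0.04},{"dx":0,"dy":0,"dz":0,"yaw":0,"fingers":0},{"dx":0,"dy":0,"dz":0,"yaw":0,"fingers":0},{"dx":0,"dy":0,"dz":0,"yaw":0,"fingers":0},{"dx":0,"dy":0,"dz":0,"yaw":0,"fingers":0}]'
python3 -c "
from h import *
st()"
```

```text
time: 54.35
eef_pos: [0.4488, -0.175, 0.201]
orientation: [-0.0, 1.0, -0.027, -0.0]
wrist_force: [0.5, 0.2, 1.2]
grip_width: 0.453
time: 54.85
eef_pos: [0.449, -0.1748, 0.2017]
orientation: [-0.0, 1.0, -0.026, 0.0]
wrist_force: [-1.2, 2.1, 4.4]
grip_width: 0.156
t 54.9 pos [ 0.449  -0.1748  0.2017] jaw_yaw -1.623 F [-1.2  2.1  4.4] grip 13.7 mm q7 -0.76
```

```bash
python3 -m handwheel '[{"dx":0,"dy":-0.001,"dz":0,"yaw":0,"fingers":0},{"dx":0,"dy":-0.001,"dz":0,"yaw":0,"fingers":0},{"dx":0,"dy":-0.001,"dz":0,"yaw":0,"fingers":0},{"dx":0,"dy":0,"dz":0,"yaw":0,"fingers":0},{"dx":0,"dy":0,"dz":0,"yaw":0,"fingers":0}]'
python3 -c "
from h import *
st()"
```

```text
time: 55.35
eef_pos: [0.4492, -0.1766, 0.2016]
orientation: [-0.002, 1.0, -0.025, -0.0]
wrist_force: [-0.2, 5.7, 6.4]
grip_width: 0.161
t 55.4 pos [ 0.4492 -0.1766  0.2016] jaw_yaw -1.622 F [-0.2  5.7  6.4] grip 14.2 mm q7 -0.75
```

Moved about 1.8 mm (friction lag). One more millimetre, then release and retreat.

```bash
python3 -m handwheel '[{"dx":0,"dy":-0.001,"dz":0,"yaw":0,"fingers":0},{"dx":0,"dy":0,"dz":0,"yaw":0,"fingers":0},{"dx":0,"dy":0,"dz":0,"yaw":0,"fingers":0.03},{"dx":0,"dy":0,"dz":0,"yaw":0,"fingers":0.03},{"dx":0,"dy":0,"dz":0,"yaw":0,"fingers":0.03}]'
python3 -m handwheel '[{"dx":0,"dy":0,"dz":0.015,"yaw":0,"fingers":0.03},{"dx":0,"dy":0,"dz":0.03,"yaw":0,"fingers":0.03},{"dx":0,"dy":0.02,"dz":0.03,"yaw":0,"fingers":0.035},{"dx":0,"dy":0.045,"dz":0.02,"yaw":0,"fingers":0.035},{"dx":0,"dy":0.045,"dz":0.02,"yaw":0,"fingers":0.035}]'
python3 -m handwheel '[{"dx":0,"dy":0.045,"dz":0.02,"yaw":0,"fingers":0.035},{"dx":0,"dy":0.045,"dz":0.02,"yaw":0,"fingers":0.035},{"dx":0,"dy":0.045,"dz":0.02,"yaw":0,"fingers":0.035},{"dx":0,"dy":0.045,"dz":0.02,"yaw":0,"fingers":0.035},{"dx":0,"dy":0,"dz":0,"yaw":0,"fingers":0.035}]'
python3 - <<'E'
from h import *
st()
s=grab("scene","s31",(180,170,480,420),2.6);t=grab("top","t31",(120,120,540,330),1.9,1.5)
save(s,"s31p",(285,350,320,400),9)
P={}
for n,im,cr in(("top",t,(440,230,500,275)),("scene",s,(215,380,270,420))):
    q=cents(im,(0,90,40),(20,255,255),cr,6)[0]; P[n]=q[1:3]; print(n,q,pl(n,*q[1:3],0.042))
print(tri(P["scene"],P["top"]))
E
```

```text
time: 55.85
eef_pos: [0.4487, -0.1793, 0.2014]
orientation: [0.0, 1.0, -0.027, 0.0]
wrist_force: [0.1, 0.5, 0.1]
grip_width: 0.336
time: 56.35
eef_pos: [0.4486, -0.0688, 0.3173]
orientation: [0.0, 1.0, -0.028, 0.0]
wrist_force: [1.0, 0.5, -1.0]
grip_width: 0.401
time: 56.85
eef_pos: [0.4493, 0.1176, 0.3983]
orientation: [-0.002, 1.0, -0.021, 0.002]
wrist_force: [-0.1, -0.3, -0.3]
grip_width: 0.401
t 56.9 pos [0.4493 0.1176 0.3983] jaw_yaw -1.613 F [-0.1 -0.3 -0.3] grip 35.3 mm q7 -1.76
top (59, np.float64(459.2), np.float64(247.4), (455, 244, 9, 9)) [ 0.55826585 -0.21394458  0.042     ]
scene (39, np.float64(251.5), np.float64(394.9), (248, 391, 8, 9)) [ 0.55686495 -0.21642449  0.042     ]
(array([ 0.55746653, -0.21513777,  0.04114133]), np.float64(0.0027104466367485107))
```

View pics/s31.png

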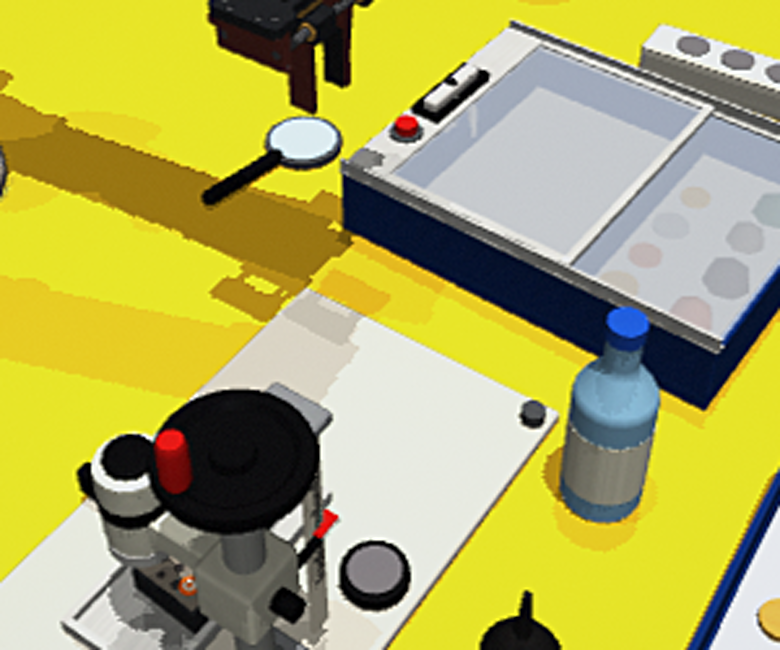

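View pics/t31.png

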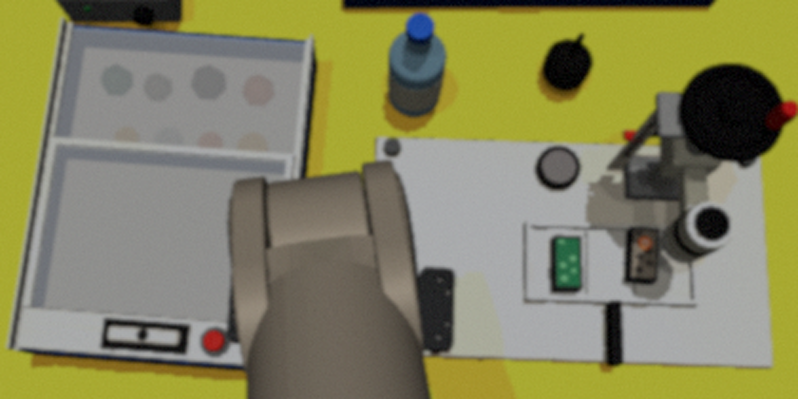

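View pics/s31p.png

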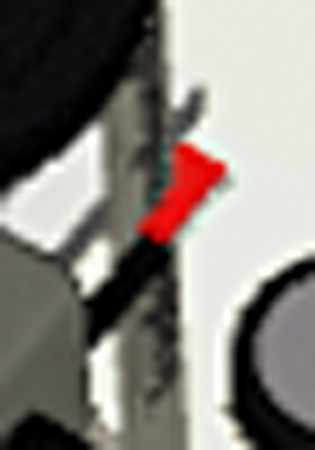

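```bash
python3 - <<'E'
from h import *
s=cv2.imread("pics/s31_raw.png");t=cv2.imread("pics/t31_raw.png")
A=cv2.resize(s[375:425,200:270],None,fx=5.6,fy=5.6,interpolation=cv2.INTER_CUBIC);B=cv2.resize(np.clip(t[232:282,395:490]*2,0,255).astype(np.uint8),None,fx=4.2,fy=5.6,interpolation=cv2.INTER_CUBIC)
im=np.hstack([A,B]);cv2.imwrite("pics/knock.png",im);print(im.shape)
E
```

```text
(280, 791, 3)
```

View pics/knock.png

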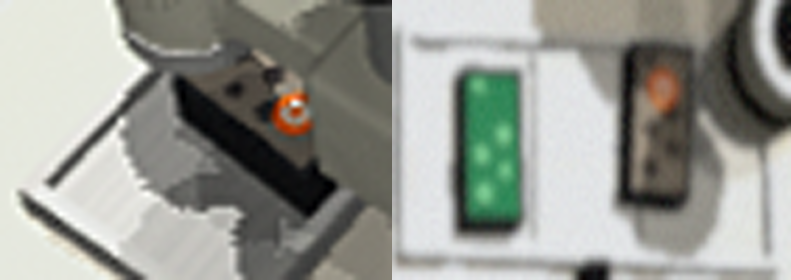

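```bash
python3 - <<'E'
from h import *
tp=lambda u,v:(395+u/4.2-.4,232+v/5.6-.4); sc=lambda u,v:(200+u/5.6-.4,375+v/5.6-.4)
s=cv2.imread("pics/s31_raw.png");t=cv2.imread("pics/t31_raw.png")
save(s,"kn_s",(225,378,270,420),16);save(t,"kn_t",(440,232,480,280),12,2.4)
E
```

```text
(no output)
```

View pics/kn_s.png

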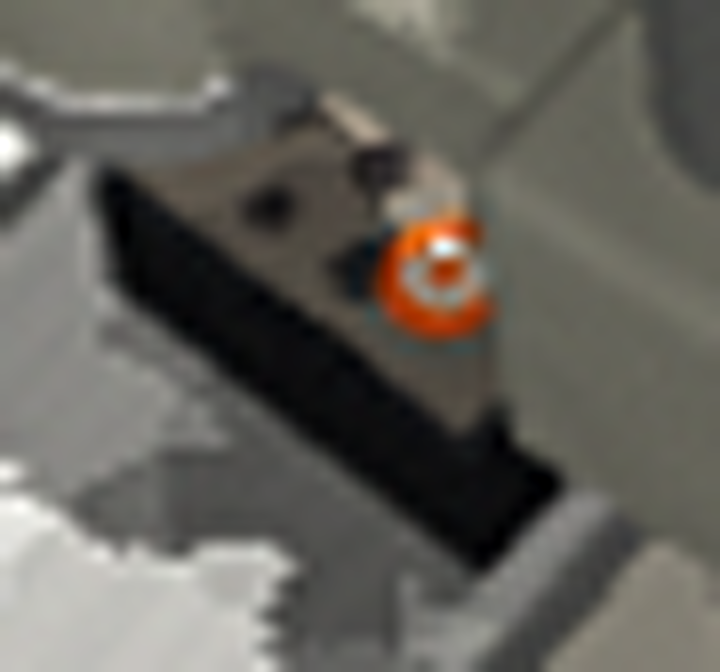

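View pics/kn_t.png

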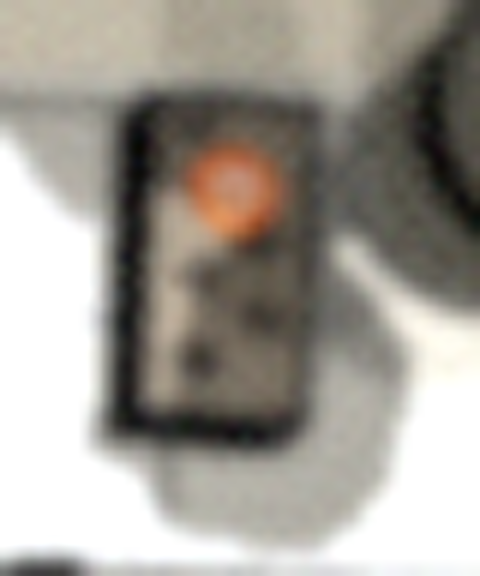

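```bash
python3 -m handwheel '[{"dx":0,"dy":-0.045,"dz":-0.02,"yaw":0,"fingers":0.04},{"dx":0,"dy":-0.045,"dz":-0.02,"yaw":0,"fingers":0.04},{"dx":0,"dy":-0.045,"dz":-0.02,"yaw":0,"fingers":0.04},{"dx":0,"dy":-0.045,"dz":-0.02,"yaw":0,"fingers":0.04},{"dx":0,"dy":-0.045,"dz":-0.02,"yaw":0,"fingers":0.04}]'
python3 -m handwheel '[{"dx":0,"dy":-0.045,"dz":-0.02,"yaw":0,"fingers":0.04},{"dx":0,"dy":-0.02,"dz":-0.01,"yaw":0,"fingers":0.04},{"dx":0,"dy":-0.007,"dz":0,"yaw":0,"fingers":0.04},{"dx":0,"dy":0,"dz":0,"yaw":0,"fingers":0.04},{"dx":0,"dy":0,"dz":0,"yaw":0,"fingers":0.04}]'
python3 -m handwheel '[{"dx":0,"dy":0,"dz":0,"yaw":0,"fingers":0.04},{"dx":0,"dy":0,"dz":0,"yaw":0,"fingers":0.04},{"dx":0,"dy":0,"dz":0,"yaw":0,"fingers":0.04},{"dx":0,"dy":0,"dz":0,"yaw":0,"fingers":0.04},{"dx":0,"dy":0,"dz":0,"yaw":0,"fingers":0.04}]'
python3 -c "
from h import *
st()"
```

```text
time: 57.45
eef_pos: [0.4472, -0.1177, 0.295]
orientation: [0.0, 1.0, -0.028, -0.001]
wrist_force: [0.9, 0.1, 0.3]
grip_width: 0.457
time: 57.95
eef_pos: [0.4487, -0.1856, 0.2666]
orientation: [-0.0, 1.0, -0.027, 0.0]
wrist_force: [1.4, -0.8, 0.6]
grip_width: 0.452
time: 58.45
eef_pos: [0.4489, -0.1857, 0.2664]
orientation: [-0.0, 1.0, -0.026, 0.0]
wrist_force: [0.2, 0.0, -0.6]
grip_width: 0.459
t 58.5 pos [ 0.4489 -0.1857  0.2664] jaw_yaw -1.623 F [ 0.2  0.  -0.6] grip 40.3 mm q7 -0.83
```

```bash
python3 -m handwheel '[{"dx":0,"dy":0.0073,"dz":-0.02,"yaw":0,"fingers":0.04},{"dx":0,"dy":0,"dz":-0.02,"yaw":0,"fingers":0.04},{"dx":0,"dy":0,"dz":-0.015,"yaw":0,"fingers":0.04},{"dx":0,"dy":0,"dz":-0.007,"yaw":0,"fingers":0.04},{"dx":0,"dy":0,"dz":-0.003,"yaw":0,"fingers":0.04}]'
python3 -m handwheel '[{"dx":0,"dy":0,"dz":0,"yaw":0,"fingers":0.04},{"dx":0,"dy":0,"dz":0,"yaw":0,"fingers":0},{"dx":0,"dy":0,"dz":0,"yaw":0,"fingers":0},{"dx":0,"dy":0,"dz":0,"yaw":0,"fingers":0},{"dx":0,"dy":0,"dz":0,"yaw":0,"fingers":0}]'
python3 -c "
from h import *
st()"
```

```text
time: 58.95
eef_pos: [0.4487, -0.1788, 0.2009]
orientation: [-0.0, 1.0, -0.027, -0.0]
wrist_force: [-0.0, 0.5, 0.1]
grip_width: 0.452
time: 59.45
eef_pos: [0.449, -0.1784, 0.2017]
orientation: [-0.0, 1.0, -0.026, 0.0]
wrist_force: [-0.2, 1.6, 4.1]
grip_width: 0.159
t 59.5 pos [ 0.449  -0.1784  0.2017] jaw_yaw -1.623 F [-0.2  1.6  4.1] grip 13.9 mm q7 -0.73
```

```bash
python3 -m handwheel '[{"dx":-0.0015,"dy":-0.002,"dz":0,"yaw":0,"fingers":0},{"dx":-0.002,"dy":-0.003,"dz":0,"yaw":0,"fingers":0},{"dx":-0.002,"dy":-0.003,"dz":0,"yaw":0,"fingers":0},{"dx":-0.002,"dy":-0.003,"dz":0,"yaw":0,"fingers":0},{"dx":-0.002,"dy":-0.003,"dz":0,"yaw":0,"fingers":0}]'
python3 -m handwheel '[{"dx":-0.002,"dy":-0.003,"dz":0,"yaw":0,"fingers":0},{"dx":-0.0015,"dy":-0.0025,"dz":0,"yaw":0,"fingers":0},{"dx":0,"dy":0,"dz":0,"yaw":0,"fingers":0},{"dx":0,"dy":0,"dz":0,"yaw":0,"fingers":0},{"dx":0,"dy":0,"dz":0,"yaw":0,"fingers":0}]'
python3 - <<'E'
from h import *
st()
s=vision.get_image("scene")[:,:,::-1].copy();cv2.imwrite("pics/s32_raw.png",s)
q=cents(s,(0,90,40),(20,255,255),(215,380,270,425),6)[0];print(q,pl("scene",*q[1:3],.042))
E
```

```text
time: 59.95
eef_pos: [0.4398, -0.1927, 0.2016]
orientation: [-0.0, 1.0, -0.026, 0.001]
wrist_force: [2.4, 4.7, 4.5]
grip_width: 0.157
time: 60.45
eef_pos: [0.4359, -0.1985, 0.2016]
orientation: [0.0, 1.0, -0.027, 0.0]
wrist_force: [2.0, 2.8, 5.1]
grip_width: 0.16
t 60.5 pos [ 0.4359 -0.1985  0.2016] jaw_yaw -1.624 F [2.  2.8 5.1] grip 14.0 mm q7 -0.69
(51, np.float64(239.0), np.float64(400.4), (235, 397, 9, 8)) [ 0.54492399 -0.23736715  0.042     ]
```

```bash
python3 -m handwheel '[{"dx":0,"dy":0.001,"dz":0,"yaw":0,"fingers":0},{"dx":0,"dy":0,"dz":0,"yaw":0,"fingers":0},{"dx":0,"dy":0,"dz":0,"yaw":0,"fingers":0.03},{"dx":0,"dy":0,"dz":0,"yaw":0,"fingers":0.03},{"dx":0,"dy":0,"dz":0,"yaw":0,"fingers":0.03}]'
python3 -m handwheel '[{"dx":0,"dy":0,"dz":0.015,"yaw":0,"fingers":0.03},{"dx":0,"dy":0,"dz":0.03,"yaw":0,"fingers":0.03},{"dx":0,"dy":0.02,"dz":0.03,"yaw":0,"fingers":0.035},{"dx":0,"dy":0.045,"dz":0.02,"yaw":0,"fingers":0.035},{"dx":0,"dy":0.045,"dz":0.02,"yaw":0,"fingers":0.035}]'
python3 -m handwheel '[{"dx":0,"dy":0.045,"dz":0.02,"yaw":0,"fingers":0.035},{"dx":0,"dy":0.045,"dz":0.02,"yaw":0,"fingers":0.035},{"dx":0,"dy":0.045,"dz":0.02,"yaw":0,"fingers":0.035},{"dx":0,"dy":0.045,"dz":0.02,"yaw":0,"fingers":0.035},{"dx":0,"dy":0.03,"dz":0,"yaw":0,"fingers":0.035}]'
python3 -m handwheel '[{"dx":0,"dy":0,"dz":0,"yaw":0,"fingers":0.035},{"dx":0,"dy":0,"dz":0,"yaw":0,"fingers":0.035},{"dx":0,"dy":0,"dz":0,"yaw":0,"fingers":0.035},{"dx":0,"dy":0,"dz":0,"yaw":0,"fingers":0.035},{"dx":0,"dy":0,"dz":0,"yaw":0,"fingers":0.035}]'
python3 - <<'E'
from h import *
st()
s=grab("scene","s33",(180,170,480,420),2.6);t=grab("top","t33",(120,120,540,330),1.9,1.5)
A=cv2.resize(s[375:425,200:270],None,fx=5.6,fy=5.6,interpolation=cv2.INTER_CUBIC);B=cv2.resize(np.clip(t[232:282,395:490]*2,0,255).astype(np.uint8),None,fx=4.2,fy=5.6,interpolation=cv2.INTER_CUBIC)
cv2.imwrite("pics/fin.png",np.hstack([A,B]))
P={}
for n,im,cr in(("top",t,(440,230,500,275)),("scene",s,(215,380,270,425))):
    q=cents(im,(0,90,40),(20,255,255),cr,6)[0]; P[n]=q[1:3]; print(n,q,pl(n,*q[1:3],0.042))
print("spot",tri(P["scene"],P["top"]))
print("lens now",tri((229.1,345.4),(494.3,237.3)))
E
```

```text
time: 61.0
eef_pos: [0.4353, -0.1972, 0.201]
orientation: [0.0, 1.0, -0.027, -0.001]
wrist_force: [-0.7, -0.8, -0.4]
grip_width: 0.34
time: 61.5
eef_pos: [0.4354, -0.0868, 0.317]
orientation: [0.0, 1.0, -0.028, -0.0]
wrist_force: [0.2, 0.2, 1.1]
grip_width: 0.396
time: 62.0
eef_pos: [0.4359, 0.1261, 0.3983]
orientation: [-0.002, 1.0, -0.025, 0.001]
wrist_force: [1.1, -0.7, -0.1]
grip_width: 0.397
time: 62.5
eef_pos: [0.4359, 0.1215, 0.3962]
orientation: [0.0, 1.0, -0.028, -0.0]
wrist_force: [0.9, -0.6, 0.2]
grip_width: 0.401
t 62.5 pos [0.4359 0.1215 0.3962] jaw_yaw -1.626 F [ 0.9 -0.6  0.2] grip 35.2 mm q7 -1.80
top (34, np.float64(468.6), np.float64(254.2), (466, 251, 7, 7)) [ 0.54329728 -0.23306594  0.042     ]
scene (54, np.float64(239.0), np.float64(400.4), (235, 397, 9, 8)) [ 0.54492399 -0.23736715  0.042     ]
spot (array([ 0.54348322, -0.23498906,  0.03783896]), np.float64(0.0017453398395335072))
lens now (array([ 0.54459316, -0.23436811,  0.1951192 ]), np.float64(0.0006387185608416632))
```

View pics/s33.png

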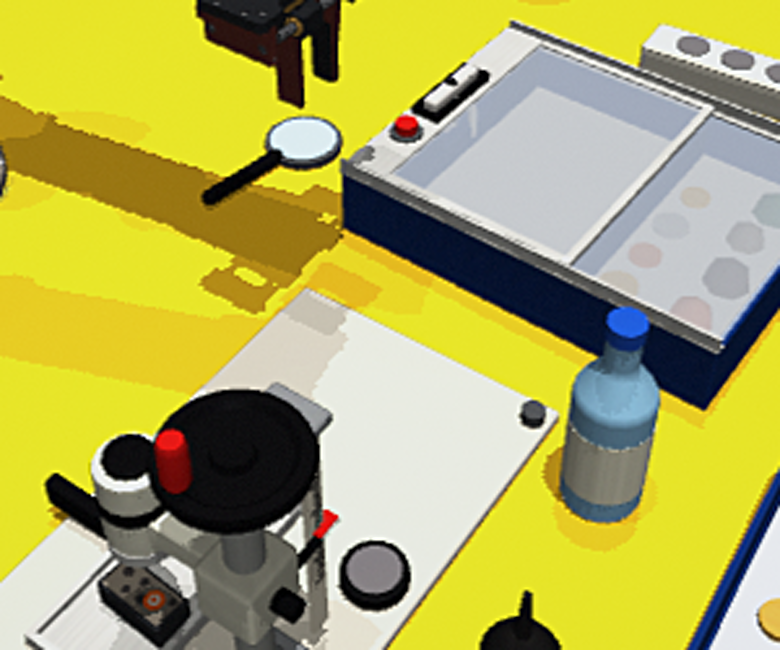

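View pics/fin.png

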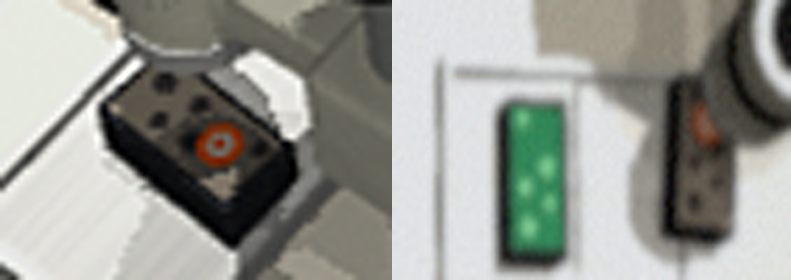

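View pics/t33.png

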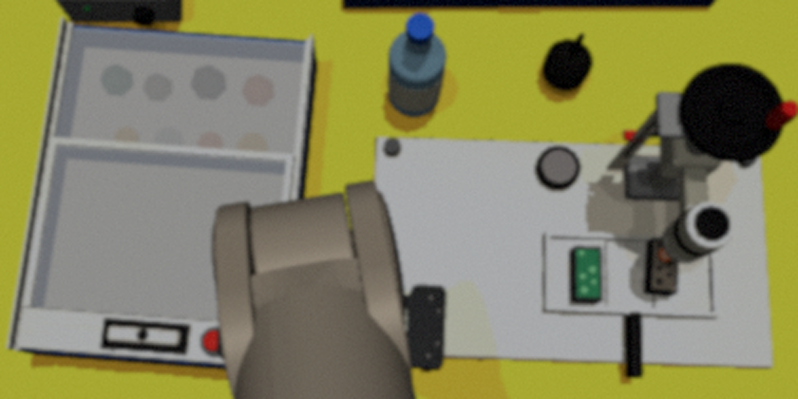

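```bash
python3 -c "
from bench import ctrl
print(ctrl.hand_in())"
```

```text
the job is handed in; nothing more can be done
None
```

The job is handed in at about 62 s of robot time, with everything done. The system gave no verdict, so what follows rests on my own measurements.

**Case and samples:** I unlocked the case and slid the cover back. Only the marked and the green sample were there (no brown one), and both went into the tray. The case is locked again. The last pictures show the cover shut, the handle turned back and down, and nothing left in the front compartment.

**Lens height:** I cranked the wheel about 4.8 turns (48 mm). The two cameras put the pointer within about 1 mm of the marker. This is my least certain check: the pointer shows only in part in the top view, and an early estimate was 2 mm off before I re-measured its edges.

**Spot under the lens:** The marked sample was knocked about 20 mm along the tray while the robot was away. It stayed flat against the rear rim, so I slid the tray again to bring the spot back.
- **Two views together:** the spot is about 1.3 mm from the lens axis.
- **Scene camera alone:** about 3 mm off, against a limit of 6 mm.
- **Top camera:** not reliable here, because the lens now partly hides the spot.

**End state:** Both samples look flat and face up, and the things to be left alone look undisturbed. The gripper is clear of everything.

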